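# Crack-test a batch of tiles in the clamp jig

### The arm

A 6-joint arm with a two-finger parallel gripper is mounted at the origin on the work surface. World frame = base frame: x ahead of the robot, y to its left, z up, the work surface at z = 0. Lengths are in mm, angles in degrees, forces in N, time in s.
With the tool pointing down it reaches from about 300 to 950 mm from the base axis. Payload 3.1 kg.
Tool frame: the origin (TCP) lies at the very end of the fingers, on their centre line; the grasp point (between the pads) lies 19 mm behind it (ctrl.grip_depth is the distance from the TCP to the grasp point, in mm); y points along the fingers, x is the direction in which the jaws open and shut, and the axes are right-handed (so a half turn about y gives the same grasp; the last joint's range is limited). The gripper opens to 85 mm and grips with 20 to 120 N. Pads are 22 mm wide; open, the fingers measure 114 mm over their backs; the gripper's body (76 mm by 85 mm) begins 54 mm behind the grasp point. The pads swing forward as they close: fully open they stand 13 mm farther back than shut.
Start: joints at [-67.936, 17.653, 93.61, -0, 68.738, -3.994], TCP at [274.527, -561.486, 231.272] pointing down, gripper open.
Joint ranges: [-175.34, 175.34], [-45.06, 112.39], [2.9, 150.54], [-68.45, 248.45], [3.09, 151.38], [-168.51, 168.51]. Speed limits (degrees/s): [159.86, 159.86, 180, 180, 180, 180].

### API

Orientations are given as [roll, pitch, yaw] about the fixed x, y, z axes, in that order (R = Rz(yaw) Ry(pitch) Rx(roll)).
In Python, from bench import ctrl gives the robot as it stands. The module is installed in compiled form; this text tells all that it offers.
- The arm moves only by the shell command python3 -m pendant 'ROWS' [FORCE]. ROWS is JSON, a list of rows, each an object with "dr": the turn, a rotation vector about the tool's x, y, z in rad, a list of three; "delta_pos": the shift along the tool's x, y, z in cm, a list of three; "hand": the closure, from 0 (fully open) to 1 (shut). In form: [{"dr": [rx, ry, rz], "delta_pos": [dx, dy, dz], "hand": hand}, ...]. A call has 1 to 8 rows; each row is the pose to reach, as a shift and turn from the pose commanded when the call began, along the tool's axes at that moment; what a row does not reach only later rows make up. A row lasts 1/12 s, in which the tool goes at most 41.7 mm and 7.16 degrees, less where a joint would pass 70% of its speed; a pose out of reach is approached as far as the arm can. A call with a gripper value outside its range is refused whole. The fingers move at their own pace and stop on an object; FORCE is the grip in N (left out, the last holds). Time passes only in rows, so rows that repeat a pose let the fingers close. It gives the time, the measured TCP pose, the force and the opening at its end, in the units of the state.
- ctrl.get_state(): the state, without advancing time (a new reading comes with each control period).
- ctrl.capture(name): name is "side" or "top" or "wrist"; returns (picture, depth): 480x640x3 uint8, red, green, blue; 480x640 float32, mm along the optical axis (not along the pixel's ray), 0 where there is no reading.
- ctrl.calibration(name): a dict with "vertical_fov" (degrees; the focal length in pixels is half the picture's height over the tangent of half this angle, whatever the lens; pixels are square), "cx", "cy" (the principal point, pixels), "position" and "attitude" of the camera in the world. Camera axes: x right, y up, looking along -z (the intrinsics and any distortion apply to the point x, -y, -z); pixel columns grow to the right and rows downward; lengths in mm; the calibration is good to about 2 mm. A picture is of the moment at which its call begins: read the wrist's pose just before it. calibration takes no time and is no camera call; for the wrist camera it gives the pose at the moment of the call.
- ctrl.sign_off(): hands the job in, once; it reports no verdict.
The state is a dict: "time_s": time; "qpos": joint angles; "joint_velocities": joint speeds; "joint_torque": joint torques, N m; "position": TCP position; "orientation": TCP orientation; "ft_force": force on the tool from outside, world axes, zero at the start; "ft_torque": the same for the moment, N m; "finger_gap": finger opening in mm.
Only numpy, scipy, OpenCV 4.12 (cv2) and the standard library are available. Lean on these libraries where they do the work, as an engineer would, in place of code of your own. Each camera call takes 0.05 s, during which the arm holds its last target.

### The job

Crack-test the small terracotta tiles lying loose on the table: lay every one flat in the jig, one to a slot, swing the toggle clamp right over onto them, turn the isolator handle fully on, leave it on for at least two seconds and turn it fully back off before touching the clamp again. Then swing the clamp fully back open and lay all the tiles flat on the ware board, side by side and not overhanging its edges. The power must never be on while the clamp is not shut, and the other pottery and the spoon stay where they are.

Things in the scene. Friction and masses are not known exactly. Their poses are not given: they have to be found in the camera images.
- tile1_mid (a point): fired terracotta test tile, 46 x 64 x 12 mm, 70 g or so, lying flat on the table at the start; this point is its centre (6 mm above its underside); its x axis runs along the 46 mm side, its y axis along the 64 mm side, z up. None if this tile is absent in this run (two or three tiles are present).
- tile2_mid (a point): fired terracotta test tile, 46 x 64 x 12 mm, 70 g or so, lying flat on the table at the start; this point is its centre (6 mm above its underside); its x axis runs along the 46 mm side, its y axis along the 64 mm side, z up. None if this tile is absent in this run (two or three tiles are present).
- tile3_mid (a point): fired terracotta test tile, 46 x 64 x 12 mm, 70 g or so, lying flat on the table at the start; this point is its centre (6 mm above its underside); its x axis runs along the 46 mm side, its y axis along the 64 mm side, z up. None if this tile is absent in this run (two or three tiles are present).
- slot1 (a point): slot 1 of 3 in the jig's bed, side by side along the jig's y, 74 mm apart. The point is the centre of a tile seated flat in it (bed top 6 mm below, 20 mm above the table). Jig axes: the tile's 64 mm side lies along y. Slot 70 (y) x 52 mm (x), between 8 mm high, 4 mm thick ribs at its y ends and corner stops; each long side is open for 50 mm in its middle, for fingers holding the tile across x.
- slot2 (a point): slot 2 of 3 in the jig's bed, side by side along the jig's y, 74 mm apart. The point is the centre of a tile seated flat in it (bed top 6 mm below, 20 mm above the table). Jig axes: the tile's 64 mm side lies along y. Slot 70 (y) x 52 mm (x), between 8 mm high, 4 mm thick ribs at its y ends and corner stops; each long side is open for 50 mm in its middle, for fingers holding the tile across x.
- slot3 (a point): slot 3 of 3 in the jig's bed, side by side along the jig's y, 74 mm apart. The point is the centre of a tile seated flat in it (bed top 6 mm below, 20 mm above the table). Jig axes: the tile's 64 mm side lies along y. Slot 70 (y) x 52 mm (x), between 8 mm high, 4 mm thick ribs at its y ends and corner stops; each long side is open for 50 mm in its middle, for fingers holding the tile across x.
- clamp_pivot (a point): hinge of the jig's toggle clamp, 52 mm above the table, 100 mm from the middle slot along the jig's +x (the side away from the robot). x, y, z axes: those of the jig; the hinge axis is y.
- clamp_grip (a point): centre of the black barrel grip at the free end of the clamp arm: a cylinder 28 mm in diameter, 34 mm long along the jig's y, 190 mm out from the hinge and, when shut, 18 mm above it. Pinch its flat ends across the jig's y from above at any clamp angle. The arm is 24 mm wide and carries, 100 mm from the hinge, a 186 mm long cross bar with three rubber pads that press on the tiles.
- clamp (a joint): angle of the clamp arm: 0 = fully open, leaning back past upright away from the robot; grows as it swings down towards the robot; 1.8 = shut, level, pads on seated tiles, barrel grip 70 mm above the table. An over-centre spring pushes it to the open stop below about 0.75 rad and to the shut end above about 0.85 rad; up to about 10 N at the grip moves it. With empty slots it stops at 1.85.
- handle_grip (a point): centre of the rotary handle on top of the grey isolator box (85 x 85 x 50 mm): a black bar 72 mm long, 14 mm wide, 28 mm high, its top 88 mm and this point 74 mm above the table, on the vertical turning axis. x axis: along the bar.
- handle (a joint): angle of the isolator handle: 0 = off detent, grows as it turns clockwise seen from above, 1.4 = on detent (its stops). It snaps to the nearer end, parting at about 0.7 rad; takes about 0.1 N m.
- board_top (a point): centre of the top face of the plywood ware board, 160 mm (x) by 280 mm (y), 16 mm thick, fixed on the table. z up.
- cup: small terracotta cup, 64 mm wide at the rim, 55 mm high, standing among the tiles; bystander; origin: centre of its underside
- pot_a: lidded terracotta pot, about 130 mm wide, 101 mm high, on the right; bystander; origin: centre of its underside
- pot_b: lidded terracotta pot, about 108 mm wide, 86 mm high, at the far side; bystander; origin: centre of its underside
- vase_a: tall terracotta cone vase, 76 mm wide at the foot, 190 mm high, on the right; bystander; origin: centre of its underside
- vase_b: tall terracotta cone vase, 76 mm wide at the foot, 190 mm high, on the left; bystander; origin: centre of its underside
- bowl: terracotta bowl, 130 mm wide, 50 mm high, at the far left; bystander; origin: centre of its underside
- spoon: metal spoon lying at the near left; bystander
There are look-alikes about, which are no part of the job. There is more than one size of the part that bears handle_grip; the job needs the smaller.

How it is judged:
By the outcome, as a careful person would: the job done as asked, in the order asked, and still so for the second after the job is handed in, with the robot touching nothing.
Of tile1, tile2, tile3 only 2 to 3 are there at a start; the rules pass over those that are not, and their reading is None.
At some moment in a run one of tile1, tile2, tile3 may be knocked a few centimetres aside while the robot is not near it.
Once in a run the grip may slacken for a moment while it holds something.
It also fails if it takes over 210 s, if anything falls off the work surface, if the arm or the gripper's body presses on something with over 40 N, if the wrist force passes 120 N, or if a joint passes its speed limit or range.

## Working session

There is one attempt and no reset: what is moved stays moved. The work goes in short steps, Python scripts to look and compute and a shell command to move; the robot and the scene stay as the last step left them, time stands still between calls to the robot, and variables do not carry over. Pictures are saved under pics/ and viewed, and the job is handed in when it is done.

```bash
mkdir -p pics; ls; python3 - <<'E'
from bench import ctrl
import cv2, numpy as np
print(ctrl.get_state())
for n in ["side","top","wrist"]:
    print(n,ctrl.calibration(n))
    im,d=ctrl.capture(n)
    cv2.imwrite(f"pics/{n}0.png",im[:,:,::-1]); np.save(f"pics/{n}0_d.npy",d); np.save(f"pics/{n}0.npy",im)
E
```

```text
pics
{'time_s': 0.0, 'qpos': array([-6.79364919e+01,  1.77057477e+01,  9.36890776e+01, -1.81506165e-03,
        6.87373816e+01, -3.99430374e+00]), 'joint_velocities': array([ 0.04882852, -0.05249445, -0.0274721 , -0.01874363,  0.05732368,
       -0.01364595]), 'joint_torque': array([ 1.06028554e-03, -4.15249372e+01, -2.76663691e+01, -1.62897009e-04,
        1.02406365e-02, -1.39001898e-05]), 'position': array([ 274.19948774, -560.728399  ,  230.03724746]), 'orientation': array([-89.99247669,   0.13200351, -63.94151928]), 'ft_force': array([ 0.12868961, -0.58048634, -0.47548809]), 'ft_torque': array([ 0.01065716, -0.01554797, -0.03784825]), 'finger_gap': 85.62325189303664}
side {'vertical_fov': 46.36528671710032, 'cx': 328.2248244740635, 'cy': 226.61148839530102, 'position': array([  429.80674378, -1275.95028923,  1205.39909299]), 'attitude': array([51.39518596, -0.81609124, -3.16831817])}
top {'vertical_fov': 50.86298693568655, 'cx': 328.25123930924724, 'cy': 232.6231358941674, 'position': array([ 416.00629432,   28.11574805, 1673.63050187]), 'attitude': array([  4.48724966,  -0.51304445, -89.1528451 ])}
wrist {'vertical_fov': 65.09553505071115, 'cx': 320.41119213161096, 'cy': 235.82922169987953, 'position': array([ 345.96558412, -525.4731664 ,  372.41132461]), 'attitude': array([-17.93600475,   0.09465888, -63.96547623])}
```

View pics/top0.png

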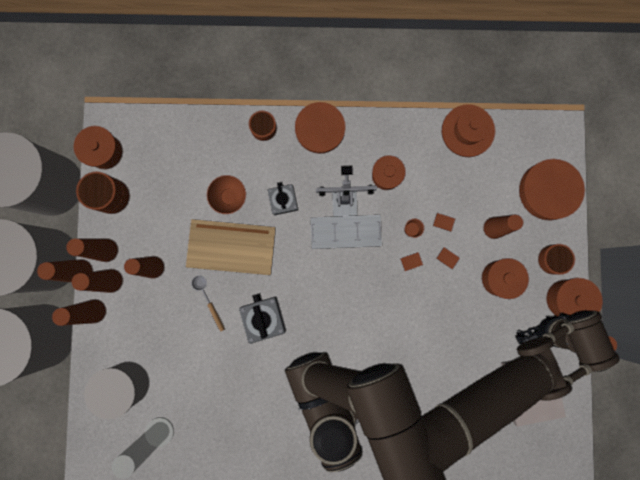

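View pics/side0.png

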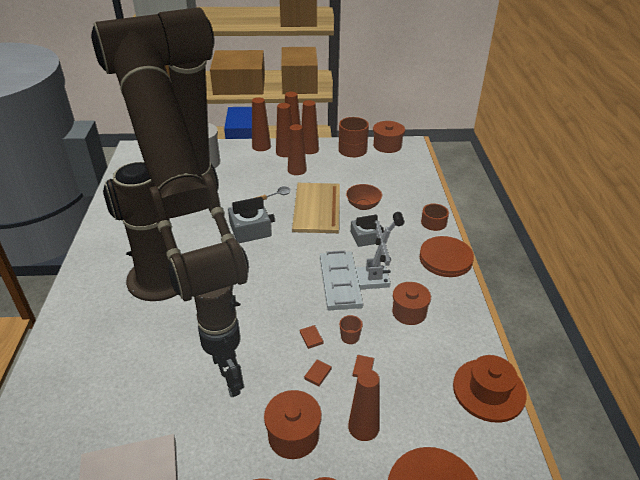

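View pics/wrist0.png

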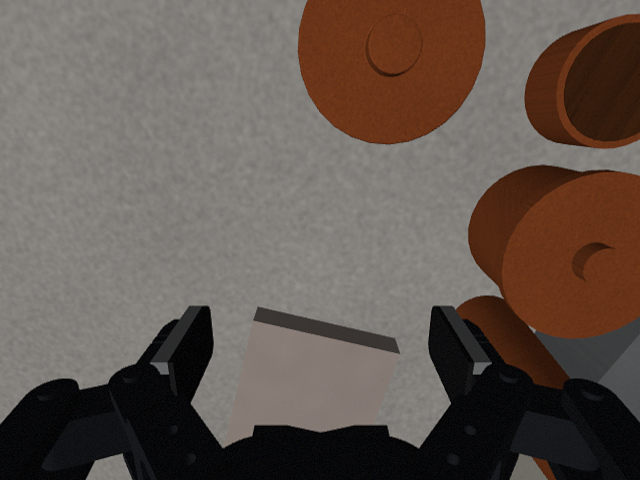

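```bash
cat > h.py <<'E'
from bench import ctrl
import cv2, numpy as np
from scipy.spatial.transform import Rotation as R
class Cam:
    def __init__(s,n):
        s.n=n;c=ctrl.calibration(n); s.f=240/np.tan(np.radians(c['vertical_fov']/2)); s.cx=c['cx'];s.cy=c['cy']
        s.p=np.array(c['position']); s.R=R.from_euler('xyz',c['attitude'],degrees=True).as_matrix()
    def snap(s,tag=None):
        s.im,s.d=ctrl.capture(s.n)
        if tag: cv2.imwrite(f"pics/{tag}.png",s.im[:,:,::-1]); np.save(f"pics/{tag}_d.npy",s.d)
        return s.im,s.d
    def ray(s,u,v): return s.R@np.stack([(np.asarray(u,float)-s.cx)/s.f,-(np.asarray(v,float)-s.cy)/s.f,-np.ones(np.shape(u))])
    def plane(s,u,v,z):
        r=s.ray(u,v); t=(z-s.p[2])/r[2]; return (s.p[:,None]+r*t).T if np.ndim(u) else s.p+r*t
    def deproj(s,u,v,d):
        r=s.ray(u,v); return (s.p[:,None]+r*d).T if np.ndim(u) else s.p+r*d
    def proj(s,P):
        q=s.R.T@(np.asarray(P,float)-s.p); return np.array([s.cx-s.f*q[0]/q[2], s.cy+s.f*q[1]/q[2]])
def tiles(cam,im,z=12,lo=1200,hi=6000,zmax=30):
    """terracotta rectangles on plane z"""
    hsv=cv2.cvtColor(im,cv2.COLOR_RGB2HSV)
    m=((hsv[...,0]<14)&(hsv[...,1]>130)).astype(np.uint8)*255
    out=[]
    for c in cv2.findContours(m,cv2.RETR_EXTERNAL,cv2.CHAIN_APPROX_NONE)[0]:
        if len(c)<12: continue
        P=cam.plane(c[:,0,0],c[:,0,1],z)[:,:2].astype(np.float32)
        (x,y),(w,h),a=cv2.minAreaRect(P)
        if lo<w*h<hi:
            if w>h: w,h,a=h,w,a+90   # a = direction of short side
            a=(a+90)%180-90
            out.append((round(x,1),round(y,1),round(w,1),round(h,1),round(a,1),tuple(c[:,0].mean(0).round())))
    return out
E
python3 - <<'E'
from h import *
c=Cam('top'); im=np.load('pics/top0.npy')
for t in tiles(c,im): print(t)
big=cv2.resize(im[170:290,230:470],None,fx=3.3,fy=3.3,interpolation=cv2.INTER_CUBIC)
cv2.imwrite('pics/topcrop.png',big[:,:,::-1])
d=np.load('pics/top0_d.npy')
for uv in [(346,170),(283,199),(283,188),(262,318),(318,190),(373,188),(230,246),(413,228)]:
    print(uv,c.deproj(*uv,d[uv[1],uv[0]]).round(1))
s=Cam('side'); im=np.load('pics/side0.npy')
for t in tiles(s,im): print('side',t)
cv2.imwrite('pics/sidecrop.png',cv2.resize(im[170:400,220:450],None,fx=2.6,fy=2.6,interpolation=cv2.INTER_CUBIC)[:,:,::-1])
E
```

```text
(456.2, -259.2, 39.4, 58.6, 19.2, (np.float64(411.0), np.float64(261.0)))
(469.8, -379.3, 40.6, 58.4, -33.1, (np.float64(448.0), np.float64(258.0)))
(555.0, 332.9, 8.1, 232.0, -4.3, (np.float64(232.0), np.float64(229.0)))
(566.4, -268.4, 55.9, 56.7, 45.5, (np.float64(414.0), np.float64(228.0)))
(588.3, -366.9, 40.2, 58.4, -17.7, (np.float64(444.0), np.float64(222.0)))
(346, 170) [711.  -31.6 236.5]
(283, 199) [646.1 161.1  81.4]
(283, 188) [686.3 164.3  52.4]
(262, 318) [274.3 213.9 119.1]
(318, 190) [664.9  49.4 154. ]
(373, 188) [ 673.  -117.5  158.7]
(230, 246) [497.2 336.5  18.5]
(413, 228) [ 567.1 -266.6    3.3]
side (468.1, -383.0, 46.0, 68.1, -33.6, (np.float64(317.0), np.float64(372.0)))
side (455.9, -263.1, 45.6, 69.2, 19.9, (np.float64(311.0), np.float64(336.0)))
side (567.8, -223.4, 59.1, 60.0, 87.5, (np.float64(350.0), np.float64(324.0)))
side (557.2, 369.1, 8.4, 166.9, -5.1, (np.float64(333.0), np.float64(200.0)))
```

View pics/topcrop.png

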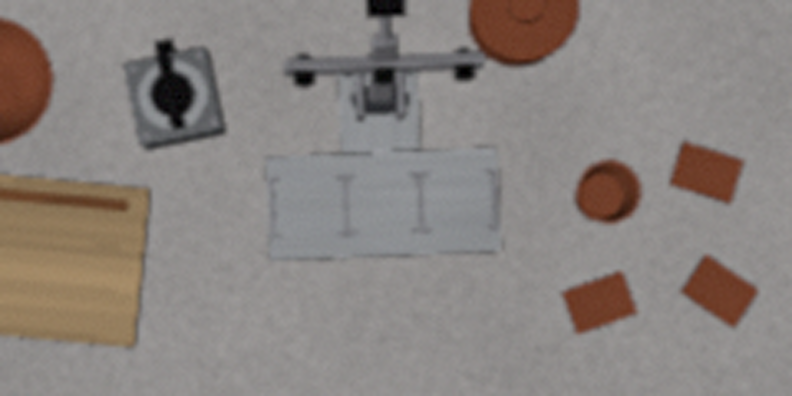

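View pics/sidecrop.png

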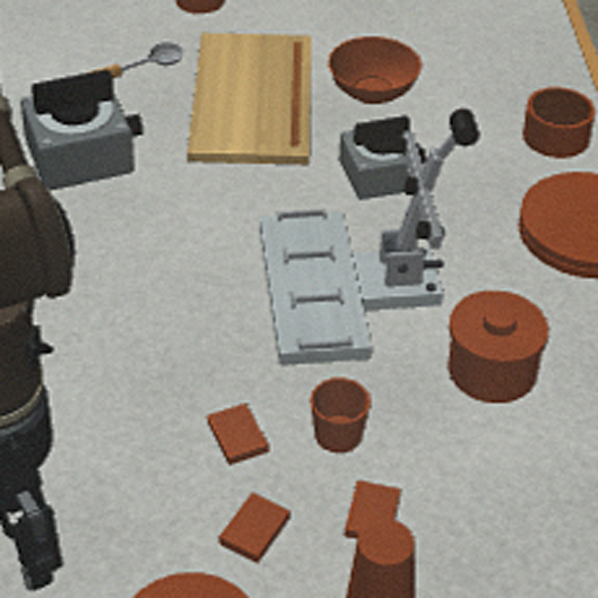

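The top view shows three tiles, at pixels (444,222), (411,261) and (447,258). There are two isolators:
- **Near, (262,318):** the larger box, with its handle about 119 mm high.
- **Far, (283,199):** the smaller box, with its handle about 85 mm high. It fits the 85 mm box with its 88 mm handle top, so this is the one to use.

The clamp is open, with its grip at (346,170).

Next I'll move over the tiles for a closer wrist view.

```bash
cat > go.py <<'E'
import sys
from h import *
def delta(x,y,z,yaw,lvl=True):
    s=ctrl.get_state(); Rc=R.from_euler('xyz',s['orientation'],degrees=True)
    p=np.array(s['position']); t=np.array([x,y,z])
    Rt=R.from_euler('xyz',[-90,0,yaw],degrees=True)
    return (Rc.inv().apply(t-p)/10).round(2), (Rc.inv()*Rt).as_rotvec().round(3), s
if __name__=="__main__":
    a=list(map(float,sys.argv[1:5])); d,r,s=delta(*a)
    print('delta',d.tolist(),'dr',r.tolist(),'now',s['position'].round(1),s['orientation'].round(1),'gap',round(s['finger_gap'],1),'F',s['ft_force'].round(1),'t',round(s['time_s'],1),'q6',s['qpos'][5].round(0))
E
python3 go.py 480 -330 300 -20
```

```text
delta [-11.71, -6.94, 28.62] dr [-0.001, -0.767, -0.002] now [ 274.3 -560.9  230.3] [-90.    0.1 -63.9] gap 85.0 F [-0.6  0.4  0.2] t 0.1 q6 -4.0
```

```bash
python3 -m pendant '[{"dr":[0,-0.12,0],"delta_pos":[0,-4,0],"hand":0},{"dr":[0,-0.24,0],"delta_pos":[-2,-6.9,3],"hand":0},{"dr":[0,-0.36,0],"delta_pos":[-3,-6.9,7],"hand":0},{"dr":[0,-0.48,0],"delta_pos":[-5,-6.9,11],"hand":0},{"dr":[0,-0.60,0],"delta_pos":[-7,-6.9,15],"hand":0},{"dr":[0,-0.72,0],"delta_pos":[-8,-6.9,19],"hand":0},{"dr":[0,-0.767,0],"delta_pos":[-10,-6.9,23],"hand":0},{"dr":[0,-0.767,0],"delta_pos":[-11.7,-6.9,27],"hand":0}]'
python3 - <<'E'
from h import *
import time
c=Cam('wrist'); im,d=c.snap('w1')
print(ctrl.get_state()['position'],ctrl.get_state()['joint_velocities'].round(1))
for t in tiles(c,im): print(t)
E
```

```text
time_s: 0.82
position: [457.9, -346.0, 300.1]
orientation: [-90.0, 0.0, -19.9]
ft_force: [0.8, -0.2, 0.3]
finger_gap: 85.5
[ 462.91525256 -339.44132248  300.05121743] [-4.3  0.1  0.2 -4.   0.3 -8.2]
(470.5, -377.8, 45.4, 63.8, -33.4, (np.float64(340.0), np.float64(208.0)))
(588.2, -365.2, 47.3, 63.1, -16.9, (np.float64(434.0), np.float64(163.0)))
(457.2, -258.3, 44.8, 62.9, 20.4, (np.float64(292.0), np.float64(111.0)))
(572.7, -258.6, 67.7, 68.3, -18.0, (np.float64(394.0), np.float64(72.0)))
```

View pics/w1.png

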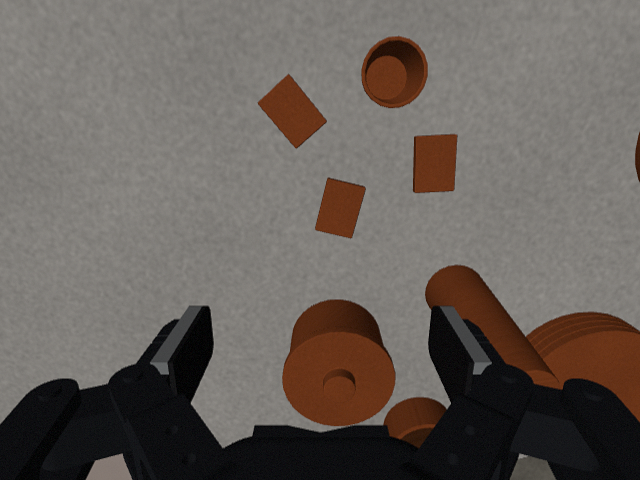

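The three tiles sit at pixels (292,111), (340,208) and (434,163), with the cup at (394,72). The wrist and top measurements agree within 2 mm. Next I'll look at the jig, isolator and board from above.

```bash
python3 go.py 500 -60 360 0
```

```text
delta [-5.92, -5.79, 27.61] dr [-0.008, -0.344, 0.004] now [ 462.9 -339.4  300.1] [-89.5  -0.1 -19.7] gap 85.3 F [1.9 2.6 0.2] t 0.9 q6 -21.0
```

```bash
python3 -m pendant '[{"dr":[0,-0.12,0],"delta_pos":[0,-4,0],"hand":0},{"dr":[0,-0.24,0],"delta_pos":[-1,-5.8,4],"hand":0},{"dr":[0,-0.344,0],"delta_pos":[-2,-5.8,8],"hand":0},{"dr":[0,-0.344,0],"delta_pos":[-3,-5.8,12],"hand":0},{"dr":[0,-0.344,0],"delta_pos":[-4,-5.8,16],"hand":0},{"dr":[0,-0.344,0],"delta_pos":[-5,-5.8,20],"hand":0},{"dr":[0,-0.344,0],"delta_pos":[-6,-5.8,24],"hand":0},{"dr":[0,-0.344,0],"delta_pos":[-6,-5.8,26.5],"hand":0}]'
python3 -m pendant '[{"dr":[0,0,0],"delta_pos":[0,0,0],"hand":0},{"dr":[0,0,0],"delta_pos":[0,0,0],"hand":0},{"dr":[0,0,0],"delta_pos":[0,0,0],"hand":0}]'
python3 - <<'E'
from h import *
c=Cam('wrist'); im,d=c.snap('w2')
print(c.p,ctrl.get_state()['position'],ctrl.get_state()['joint_velocities'].round(1))
np.savez('pics/w2.npz',im=im,d=d,p=c.p,R=c.R,f=c.f,cx=c.cx,cy=c.cy)
E
```

```text
time_s: 1.53
position: [490.2, -74.7, 358.2]
orientation: [-89.9, 0.0, -0.2]
ft_force: [0.3, -0.0, -0.2]
finger_gap: 85.1
time_s: 1.78
position: [491.1, -78.8, 358.0]
orientation: [-90.0, 0.0, -0.3]
ft_force: [-0.1, -0.4, 0.5]
finger_gap: 85.4
[492.13456666   1.24339181 500.21528727] [491.07115105 -79.25612849 358.00642256] [-0.9  0.  -0.1  0.2 -0.   0.2]
```

View pics/w2.png

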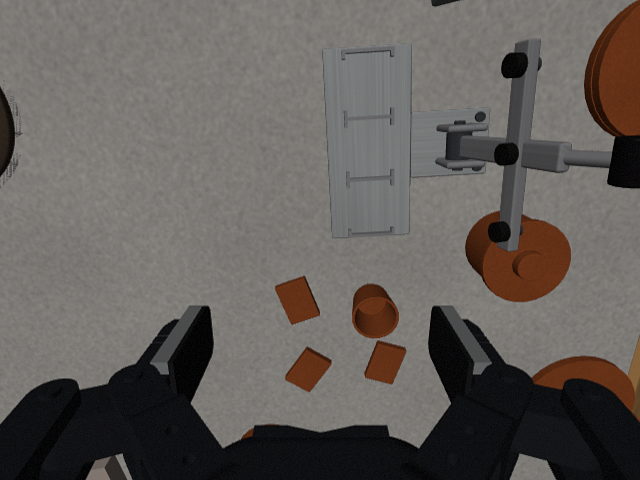

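```bash
python3 - <<'E'
from h import *
im=cv2.imread('pics/w2.png')[35:245,315:495]
big=cv2.resize(im,None,fx=2.8,fy=2.8,interpolation=cv2.INTER_CUBIC)
big=cv2.convertScaleAbs(big,alpha=1.8,beta=-60)
for i in range(0,180,20): cv2.putText(big,str(315+i),(int(i*2.8),8),0,.3,(0,0,255))
for i in range(0,210,20): cv2.putText(big,str(35+i),(0,int(i*2.8)+8),0,.3,(0,0,255)); 
cv2.imwrite('pics/jig.png',big)
E
```

```text
(no output)
```

View pics/jig.png

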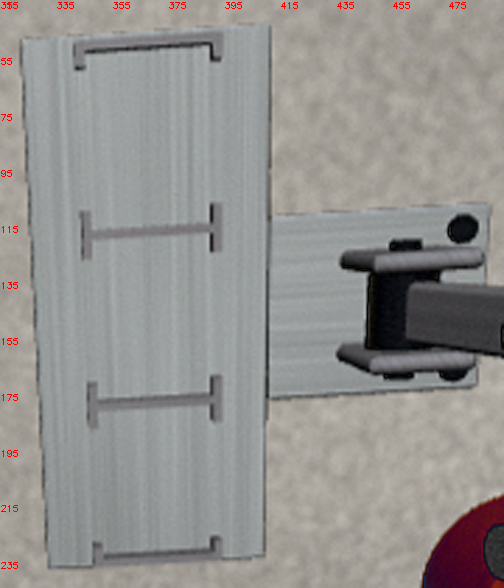

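```bash
python3 - <<'E'
from h import *
n=np.load('pics/w2.npz'); c=Cam('wrist')
print(c.p-n['p'])
c.p=n['p'];c.R=n['R']
L=[(343.6,51.8),(345.7,118.9),(348.2,179.3),(349.6,233.6)];Rr=[(392.1,49.3),(392.1,116.1),(392.1,176.8),(392.1,231.4)]
l=np.array([c.plane(*p,28) for p in L])[:,:2]; r=np.array([c.plane(*p,28) for p in Rr])[:,:2]
print(l.round(1),r.round(1)); m=(l+r)/2
print('mid ribs',m.round(1),np.linalg.norm(np.diff(m,axis=0),axis=1),np.linalg.norm(l-r,axis=1))
d=m[0]-m[3]; print('y-axis angle',np.degrees(np.arctan2(d[1],d[0]))-90, 'slot2',m.mean(0))
# bed edges at z=20: pixel corners
for p in [(322.5,48.5),(411.5,44),(332.5,237.5),(409.5,233.5)]: print('bed corner',c.plane(*p,20).round(1))
t=Cam('top'); ti=np.load('pics/top0.npy')
for p in [(310.8,217.3),(381.3,214.3),(311,248.3),(382,246.5)]: print('top bed corner',t.plane(*p,20).round(1))
D=n['d']
for p in [(360,80),(360,150),(360,210),(630,160),(510,64),(620,145)]: print(p,c.deproj(*p,D[p[1],p[0]]).round(1))
E
```

```text
[ 0.0633584  -0.48158177  0.01510905]
[[ 518.8   67.9]
 [ 522.4   -5.1]
 [ 526.6  -77.7]
 [ 529.8 -149.5]] [[ 573.9   70.2]
 [ 577.8   -2.2]
 [ 581.7  -74.9]
 [ 585.6 -146.7]]
mid ribs [[ 546.4   69.1]
 [ 550.1   -3.6]
 [ 554.2  -76.3]
 [ 557.7 -148.1]] [72.80157173 72.78154306 71.91044977] [55.15697524 55.54669996 55.17221393 55.91773884]
y-axis angle 2.98236653881699 slot2 [552.09192369 -39.73874341]
bed corner [494.8  72.6  20. ]
bed corner [597.4  76.8  20. ]
bed corner [ 507.5 -157.4   20. ]
bed corner [ 610.7 -152.3   20. ]
top bed corner [595.7  73.4  20. ]
top bed corner [ 609.3 -158.9   20. ]
top bed corner [493.6  71.   20. ]
top bed corner [ 503.  -161.9   20. ]
(360, 80) [539.2  38.8  19. ]
(360, 150) [541.4 -42.5  19.6]
(360, 210) [ 543.6 -119.8   19. ]
(630, 160) [701.6 -29.8 242.1]
(510, 64) [651.5  40.  155.2]
(620, 145) [697.8 -20.4 235.3]
```

```bash
python3 go.py 457 -258.5 100 20
```

```text
delta [-3.28, 25.81, -17.93] dr [0.0, -0.355, -0.001] now [491.1 -79.3 358. ] [-90.    0.   -0.3] gap 85.4 F [-0.1 -0.7 -0.9] t 1.8 q6 -14.0
```

```bash
python3 -m pendant '[{"dr":[0,-0.12,0],"delta_pos":[-1,2,-4],"hand":0.2},{"dr":[0,-0.24,0],"delta_pos":[-1.5,4,-8],"hand":0.2},{"dr":[0,-0.355,0],"delta_pos":[-2,6,-11],"hand":0.2},{"dr":[0,-0.355,0],"delta_pos":[-2.5,8,-14],"hand":0.2},{"dr":[0,-0.355,0],"delta_pos":[-3.3,11,-16.5],"hand":0.2},{"dr":[0,-0.355,0],"delta_pos":[-3.3,14,-17.9],"hand":0.2},{"dr":[0,-0.355,0],"delta_pos":[-3.3,17,-17.9],"hand":0.2},{"dr":[0,-0.355,0],"delta_pos":[-3.3,21,-17.9],"hand":0.2}]'
python3 -m pendant '[{"dr":[0,0,0],"delta_pos":[0,2,0],"hand":0.2},{"dr":[0,0,0],"delta_pos":[0,4.8,0],"hand":0.2},{"dr":[0,0,0],"delta_pos":[0,4.8,0],"hand":0.2},{"dr":[0,0,0],"delta_pos":[0,4.8,0],"hand":0.2},{"dr":[0,0,0],"delta_pos":[0,4.8,0],"hand":0.2}]'
python3 - <<'E'
from h import *
c=Cam('wrist'); im,d=c.snap('w3')
print(ctrl.get_state()['position'],ctrl.get_state()['orientation'],ctrl.get_state()['joint_velocities'].round(1))
for t in tiles(c,im): print(t)
E
python3 go.py 457 -258.5 4 20
```

```text
time_s: 2.5
position: [457.7, -261.3, 148.6]
orientation: [-90.2, -0.1, 19.8]
ft_force: [0.8, -0.7, 0.2]
finger_gap: 68.3
time_s: 2.92
position: [457.9, -258.5, 101.4]
orientation: [-90.1, -0.0, 20.0]
ft_force: [0.1, -1.2, -0.3]
finger_gap: 68.4
[ 458.61317502 -258.712519    102.21106072] [-90.1661196   -0.11388925  19.99598616] [ 0.6 -0.8 -0.4  0.  -0.1 -0. ]
(563.8, -365.7, 23.0, 52.7, 4.4, (np.float64(404.0), np.float64(415.0)))
(469.1, -375.0, 50.0, 67.8, -33.5, (np.float64(281.0), np.float64(384.0)))
(456.4, -256.9, 45.3, 64.3, 20.4, (np.float64(318.0), np.float64(237.0)))
delta [-0.16, 9.82, 0.1] dr [0.003, -0.0, 0.002] now [ 458.6 -258.7  102.2] [-90.2  -0.1  20. ] gap 68.1 F [-0.2  0.4  0.3] t 3.0 q6 -54.0
```

View pics/w3.png

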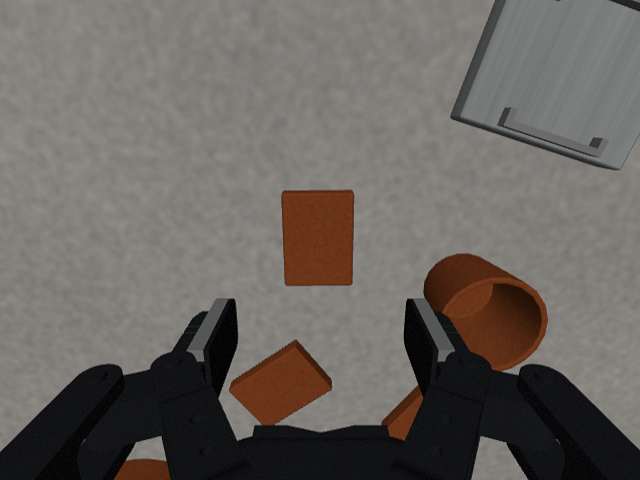

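```bash
python3 -m pendant '[{"dr":[0,0,0],"delta_pos":[-0.15,3.5,0.1],"hand":0.2},{"dr":[0,0,0],"delta_pos":[-0.15,7,0.1],"hand":0.2},{"dr":[0,0,0],"delta_pos":[-0.15,8.5,0.1],"hand":0.2},{"dr":[0,0,0],"delta_pos":[-0.15,9.4,0.1],"hand":0.2},{"dr":[0,0,0],"delta_pos":[-0.15,9.8,0.1],"hand":0.2},{"dr":[0,0,0],"delta_pos":[-0.15,9.8,0.1],"hand":0.2},{"dr":[0,0,0],"delta_pos":[-0.15,9.8,0.1],"hand":0.2}]' 40
python3 -m pendant '[{"dr":[0,0,0],"delta_pos":[0,0,0],"hand":0.6},{"dr":[0,0,0],"delta_pos":[0,0,0],"hand":0.6},{"dr":[0,0,0],"delta_pos":[0,0,0],"hand":0.6},{"dr":[0,0,0],"delta_pos":[0,0,0],"hand":0.6},{"dr":[0,0,0],"delta_pos":[0,0,0],"hand":0.6},{"dr":[0,0,0],"delta_pos":[0,0,0],"hand":0.6}]' 40
python3 - <<'E'
from h import *
c=Cam('wrist'); im,d=c.snap('w4')
for t in tiles(c,im): print(t)
E
python3 go.py 457 -258.5 4 20
```

```text
time_s: 3.55
position: [457.3, -257.8, 4.0]
orientation: [-90.2, -0.1, 20.1]
ft_force: [1.0, 0.6, 0.8]
finger_gap: 68.2
time_s: 4.05
position: [457.1, -257.6, 4.1]
orientation: [-90.1, -0.1, 20.1]
ft_force: [0.3, 1.0, 5.4]
finger_gap: 44.4
(582.9, -250.5, 27.9, 100.2, 71.1, (np.float64(582.0), np.float64(390.0)))
(457.2, -256.0, 45.7, 66.1, 19.9, (np.float64(320.0), np.float64(311.0)))
delta [-0.04, 0.01, -0.08] dr [0.003, 0.001, 0.002] now [ 457.1 -257.6    4.1] [-90.1  -0.1  20.1] gap 44.8 F [-0.2  0.4  5.6] t 4.1 q6 -54.0
```

View pics/w4.png

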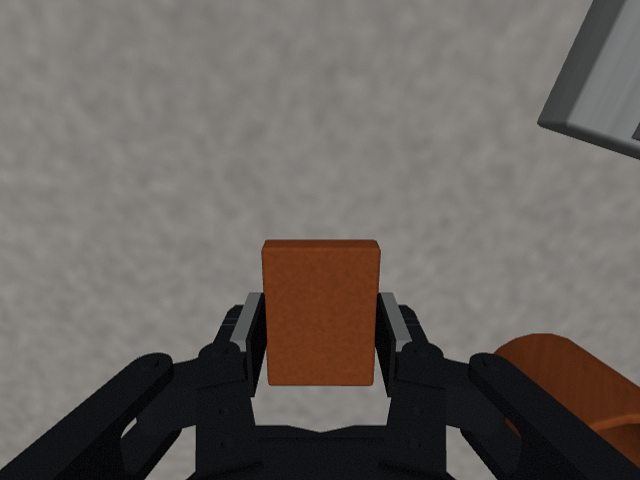

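```bash
python3 -m pendant '[{"dr":[0,0,0],"delta_pos":[0,-3,0],"hand":0.6},{"dr":[0,0,0],"delta_pos":[0,-7,0],"hand":0.6},{"dr":[0,0,0],"delta_pos":[0,-10,0],"hand":0.6},{"dr":[0,0,0],"delta_pos":[0,-10,0],"hand":0.6},{"dr":[0,0,0],"delta_pos":[0,-10,0],"hand":0.6}]'
python3 go.py 548 32 100 3
```

```text
time_s: 4.52
position: [457.6, -258.0, 105.0]
orientation: [-90.3, -0.2, 20.1]
ft_force: [-0.4, -0.2, 0.2]
finger_gap: 44.4
delta [18.43, 0.45, 24.14] dr [0.004, 0.298, 0.004] now [ 457.6 -258.   105. ] [-90.3  -0.2  20.1] gap 44.4 F [-0.4 -0.2  0.2] t 4.5 q6 -54.0
```

```bash
python3 -m pendant '[{"dr":[0,0.1,0],"delta_pos":[1,0,3],"hand":0.6},{"dr":[0,0.2,0],"delta_pos":[3,0.4,6],"hand":0.6},{"dr":[0,0.298,0],"delta_pos":[6,0.4,9],"hand":0.6},{"dr":[0,0.298,0],"delta_pos":[9,0.4,12],"hand":0.6},{"dr":[0,0.298,0],"delta_pos":[11,0.4,15],"hand":0.6},{"dr":[0,0.298,0],"delta_pos":[13.5,0.4,18],"hand":0.6},{"dr":[0,0.298,0],"delta_pos":[16,0.4,21],"hand":0.6},{"dr":[0,0.298,0],"delta_pos":[18.4,0.4,24.1],"hand":0.6}]'
python3 -m pendant '[{"dr":[0,0,0],"delta_pos":[0,1.5,0],"hand":0.6},{"dr":[0,0,0],"delta_pos":[0,3,0],"hand":0.6},{"dr":[0,0,0],"delta_pos":[0,3,0],"hand":0.6},{"dr":[0,0,0],"delta_pos":[0,3,0],"hand":0.6},{"dr":[0,0,0],"delta_pos":[0,3,0],"hand":0.6}]'
python3 - <<'E'
from h import *
c=Cam('wrist'); im,d=c.snap('w5')
s=ctrl.get_state();print(s['position'],s['orientation'],s['finger_gap'])
for t in tiles(c,im,z=s['position'][2]+8): print(t)
E
```

```text
time_s: 5.18
position: [544.5, 34.7, 96.3]
orientation: [-90.0, 0.2, 3.0]
ft_force: [0.4, -0.8, -1.8]
finger_gap: 44.2
time_s: 5.6
position: [545.0, 32.5, 67.5]
orientation: [-90.0, 0.1, 2.9]
ft_force: [0.9, -0.3, -0.8]
finger_gap: 44.3
[545.75074865  32.29400382  68.22389589] [-8.99994871e+01  1.68316759e-02  2.92721214e+00] 44.52116471495913
(545.3, 34.7, 45.2, 65.6, 2.8, (np.float64(320.0), np.float64(311.0)))
```

View pics/w5.png

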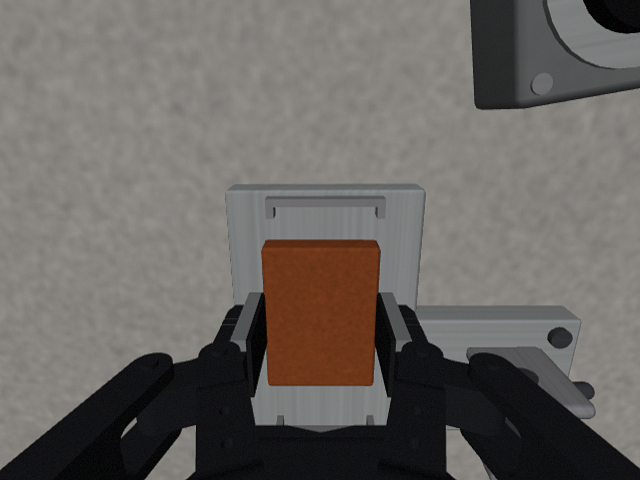

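```bash
python3 - <<'E'
im=__import__('cv2'); cv2=im
i=cv2.imread('pics/w5.png')[175:435,220:430]
b=cv2.resize(i,None,fx=2.3,fy=2.3,interpolation=cv2.INTER_CUBIC); b=cv2.convertScaleAbs(b,alpha=1.8,beta=-60)
cv2.imwrite('pics/w5c.png',b)
E
```

```text
(no output)
```

View pics/w5c.png

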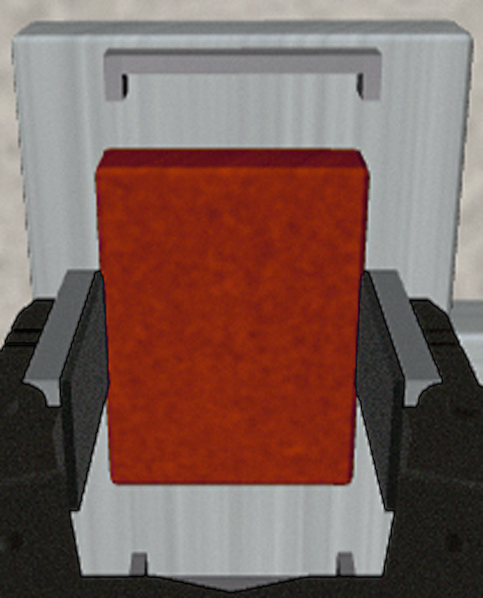

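```bash
cat > slot.py <<'E'
from h import *
E
python3 - <<'E'
from h import *
c=Cam('wrist'); s=ctrl.get_state(); print(s['position'].round(1))
def px(a,b): return (220+a/2.3,175+b/2.3)
A=c.plane(*px(121,71),28)[:2];B=c.plane(*px(363,71),28)[:2]
print(A,B,np.linalg.norm(B-A)); e=(B-A)/np.linalg.norm(B-A); print('ang',np.degrees(np.arctan2(e[1],e[0])))
n=np.array([-e[1],e[0]]); print('slot c',(A+B)/2-35*n)
P=c.plane(*px(139,553),28)[:2];Q=c.plane(*px(346,553),28)[:2];print(P,Q,(P+Q)/2, np.linalg.norm(P-Q))
# tile top corners at z
for z in (s['position'][2]+8,s['position'][2]+6):
  T=np.array([c.plane(*px(*q),z)[:2] for q in [(98,168),(367,168),(111,484),(352,484)]]); print(z,T.round(1),T.mean(0),np.linalg.norm(T[0]-T[1]),np.linalg.norm(T[0]-T[2]))
E
```

```text
[545.8  32.3  68.2]
[520.83524548  67.41755219] [573.10063829  70.0662856 ] 52.3324667329496
ang 2.901184010134416
slot c [548.73941713  33.786778  ]
[527.04360191 -62.11813357] [581.32044527 -59.377265  ] [554.18202359 -60.74769928] 54.346003402148774
76.2238958938006 [[ 5.229e+02  6.260e+01]
 [ 5.672e+02  6.490e+01]
 [ 5.256e+02 -2.000e-01]
 [ 5.707e+02  2.000e+00]] [546.59029895  32.32459511] 44.373701109234105 62.92886385080017
74.2238958938006 [[ 5.226e+02  6.190e+01]
 [ 5.676e+02  6.420e+01]
 [ 5.253e+02 -1.900e+00]
 [ 5.711e+02  4.000e-01]] [546.65381969  31.13592035] 45.03466819072499 63.86621878043756
```

```bash
python3 -m pendant '[{"dr":[0,0,0],"delta_pos":[0.22,1,0.22],"hand":0.6},{"dr":[0,0,0],"delta_pos":[0.22,2.3,0.22],"hand":0.6},{"dr":[0,0,0],"delta_pos":[0.22,3.0,0.22],"hand":0.6},{"dr":[0,0,0],"delta_pos":[0.22,3.5,0.22],"hand":0.6},{"dr":[0,0,0],"delta_pos":[0.22,3.9,0.22],"hand":0.6},{"dr":[0,0,0],"delta_pos":[0.22,4.2,0.22],"hand":0.6},{"dr":[0,0,0],"delta_pos":[0.22,4.2,0.22],"hand":0.6},{"dr":[0,0,0],"delta_pos":[0.22,4.2,0.22],"hand":0.6}]'
python3 go.py 548.5 34 24 3
python3 - <<'E'
from h import *
c=Cam('wrist'); im,d=c.snap('w6')
E
```

```text
time_s: 6.32
position: [548.0, 35.1, 26.2]
orientation: [-90.0, 0.0, 3.0]
ft_force: [0.2, 0.1, -1.7]
finger_gap: 44.3
delta [0.04, 0.22, -0.11] dr [-0.0, -0.0, -0.0] now [548.   35.1  26.2] [-90.   0.   3.] gap 44.3 F [ 0.2  0.1 -1.7] t 6.3 q6 -4.0
```

View pics/w6.png

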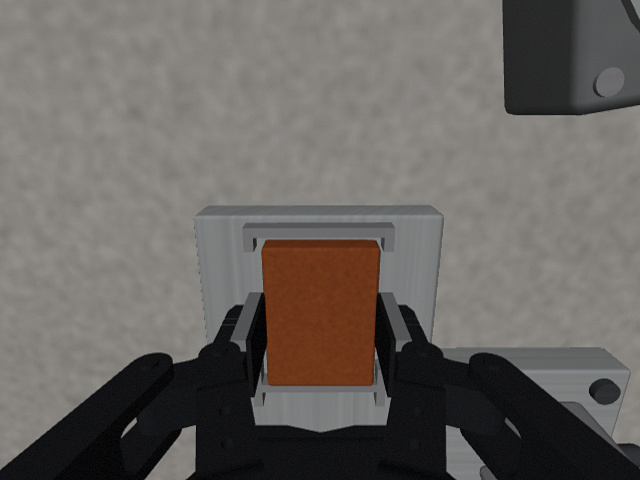

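```bash
python3 -m pendant '[{"dr":[0,0,0],"delta_pos":[0,0.1,0],"hand":0.6},{"dr":[0,0,0],"delta_pos":[0,0.15,0],"hand":0.6},{"dr":[0,0,0],"delta_pos":[0,0.1,0],"hand":0.3},{"dr":[0,0,0],"delta_pos":[0,0.1,0],"hand":0.3},{"dr":[0,0,0],"delta_pos":[0,0.1,0],"hand":0.3},{"dr":[0,0,0],"delta_pos":[0,-2,0],"hand":0.25},{"dr":[0,0,0],"delta_pos":[0,-6,0],"hand":0.25},{"dr":[0,0,0],"delta_pos":[0,-10,0],"hand":0.25}]'
python3 -m pendant '[{"dr":[0,0,0],"delta_pos":[0,0,0],"hand":0.25},{"dr":[0,0,0],"delta_pos":[0,0,0],"hand":0.25},{"dr":[0,0,0],"delta_pos":[0,0,0],"hand":0.25}]'
python3 - <<'E'
from h import *
c=Cam('wrist'); im,d=c.snap('w7')
for t in tiles(c,im,32): print(t)
E
python3 go.py 470.5 -378 100 -33.4
```

```text
time_s: 7.03
position: [545.9, 35.1, 125.6]
orientation: [-90.0, 0.3, 3.0]
ft_force: [0.8, -0.6, 0.1]
finger_gap: 63.9
time_s: 7.28
position: [547.8, 35.1, 126.5]
orientation: [-90.0, -0.0, 3.0]
ft_force: [0.4, 0.1, -0.2]
finger_gap: 63.9
(695.3, -151.3, 35.4, 63.9, 35.4, (np.float64(491.0), np.float64(462.0)))
(548.7, 36.1, 45.3, 64.2, 2.9, (np.float64(321.0), np.float64(237.0)))
delta [-9.76, 2.54, -40.86] dr [0.001, 0.635, -0.002] now [546.8  35.1 125.3] [-90.    0.1   3. ] gap 64.1 F [-0.3 -0.8 -0.7] t 7.3 q6 -4.0
```

View pics/w7.png

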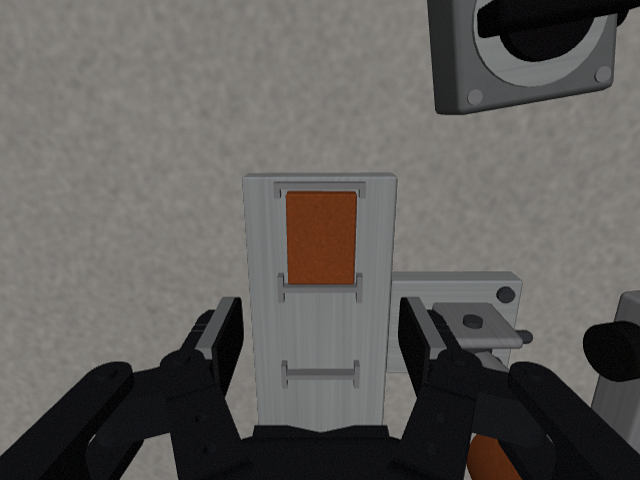

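Tile 1 is seated between the ribs at (321,237) and sits flat. Next is T2, after a check on how close the pot and vase are.

```bash
python3 - <<'E'
from h import *
s=Cam('side'); 
for n,p in dict(vase_foot=(365,430),pot_foot=(293,447),potlid=(292,413)).items(): print(n,s.plane(*p,100 if n=='potlid' else 0).round(0))
t=Cam('top'); print('potlid top',t.plane(508,276,95).round(0),'vase top',t.plane(515,222,190).round(0))
E
python3 -m pendant '[{"dr":[0,0.12,0],"delta_pos":[-1,0,-4],"hand":0.25},{"dr":[0,0.24,0],"delta_pos":[-2,0,-8],"hand":0.25},{"dr":[0,0.36,0],"delta_pos":[-3,0,-12],"hand":0.25},{"dr":[0,0.48,0],"delta_pos":[-4,0,-16],"hand":0.25},{"dr":[0,0.6,0],"delta_pos":[-5,0,-20],"hand":0.25},{"dr":[0,0.635,0],"delta_pos":[-6,0,-24],"hand":0.25},{"dr":[0,0.635,0],"delta_pos":[-7,0,-28],"hand":0.25},{"dr":[0,0.635,0],"delta_pos":[-7.5,0,-30],"hand":0.25}]'
python3 go.py 470.5 -378 110 -33.4
```

```text
vase_foot [ 575. -545.    0.]
pot_foot [ 404. -580.    0.]
potlid [ 405. -556.  100.]
potlid top [ 413. -548.   95.] vase top [ 573. -536.  190.]
time_s: 8.0
position: [486.3, -271.8, 124.2]
orientation: [-90.1, 0.2, -33.6]
ft_force: [0.1, 0.2, 0.4]
finger_gap: 64.3
delta [4.56, 1.42, -9.72] dr [0.001, -0.003, -0.003] now [ 486.3 -271.8  124.2] [-90.1   0.2 -33.6] gap 64.3 F [0.1 0.2 0.4] t 8.0 q6 -0.0
```

```bash
python3 -m pendant '[{"dr":[0,0,0],"delta_pos":[1,0.5,-3.5],"hand":0.25},{"dr":[0,0,0],"delta_pos":[3,1.4,-7],"hand":0.25},{"dr":[0,0,0],"delta_pos":[4.6,1.4,-9.7],"hand":0.25},{"dr":[0,0,0],"delta_pos":[4.6,1.4,-9.7],"hand":0.25},{"dr":[0,0,0],"delta_pos":[4.6,1.4,-9.7],"hand":0.25},{"dr":[0,0,0],"delta_pos":[4.6,1.4,-9.7],"hand":0.25}]'
python3 - <<'E'
from h import *
c=Cam('wrist'); im,d=c.snap('w8')
for t in tiles(c,im): print(t)
E
python3 go.py 470.5 -378 4 -33.4
```

```text
time_s: 8.5
position: [472.4, -373.2, 110.2]
orientation: [-89.9, 0.3, -33.4]
ft_force: [0.6, 0.1, -0.0]
finger_gap: 63.9
(419.7, -507.3, 53.2, 86.0, 50.5, (np.float64(363.0), np.float64(411.0)))
(471.1, -377.3, 45.1, 64.5, -33.5, (np.float64(323.0), np.float64(243.0)))
(587.9, -365.3, 47.6, 63.0, -16.9, (np.float64(471.0), np.float64(128.0)))
(557.8, -274.3, 22.2, 65.9, 56.5, (np.float64(350.0), np.float64(15.0)))
delta [0.15, 10.66, -0.57] dr [-0.001, 0.0, -0.004] now [ 472.7 -372.8  110.6] [-89.9   0.2 -33.4] gap 64.0 F [-0.2 -0.  -0.8] t 8.6 q6 -9.0
```

View pics/w8.png

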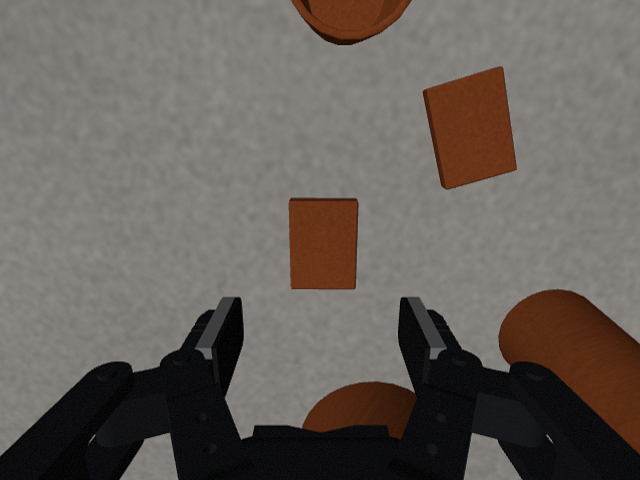

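```bash
python3 -m pendant '[{"dr":[0,0,0],"delta_pos":[0.15,3.5,-0.5],"hand":0.2},{"dr":[0,0,0],"delta_pos":[0.15,7,-0.5],"hand":0.2},{"dr":[0,0,0],"delta_pos":[0.15,9,-0.5],"hand":0.2},{"dr":[0,0,0],"delta_pos":[0.15,10.2,-0.5],"hand":0.2},{"dr":[0,0,0],"delta_pos":[0.15,10.6,-0.5],"hand":0.2},{"dr":[0,0,0],"delta_pos":[0.15,10.6,-0.5],"hand":0.2},{"dr":[0,0,0],"delta_pos":[0.15,10.6,-0.5],"hand":0.2}]' 40
python3 -m pendant '[{"dr":[0,0,0],"delta_pos":[0,0,0],"hand":0.6},{"dr":[0,0,0],"delta_pos":[0,0,0],"hand":0.6},{"dr":[0,0,0],"delta_pos":[0,0,0],"hand":0.6},{"dr":[0,0,0],"delta_pos":[0,0,0],"hand":0.6},{"dr":[0,0,0],"delta_pos":[0,0,0],"hand":0.6}]' 40
python3 -m pendant '[{"dr":[0,0,0],"delta_pos":[0,-3,0],"hand":0.6},{"dr":[0,0,0],"delta_pos":[0,-7,0],"hand":0.6},{"dr":[0,0,0],"delta_pos":[0,-10,0],"hand":0.6},{"dr":[0,0,0],"delta_pos":[0,-10,0],"hand":0.6},{"dr":[0,0,0],"delta_pos":[0,-10,0],"hand":0.6}]'
python3 go.py 551.8 -40 100 3
```

```text
time_s: 9.13
position: [473.3, -379.8, 7.4]
orientation: [-90.0, -0.1, -33.3]
ft_force: [-0.3, -0.8, -0.5]
finger_gap: 68.5
time_s: 9.55
position: [473.5, -380.7, 8.7]
orientation: [-90.0, -0.2, -33.4]
ft_force: [0.1, 1.2, 5.6]
finger_gap: 43.2
time_s: 9.97
position: [474.1, -381.6, 109.9]
orientation: [-90.1, -0.4, -33.4]
ft_force: [-0.6, -0.3, -1.4]
finger_gap: 42.7
delta [-12.33, 0.86, 32.79] dr [0.004, -0.635, 0.007] now [ 474.1 -381.6  109.9] [-90.1  -0.4 -33.4] gap 42.7 F [-0.6 -0.3 -1.4] t 10.0 q6 -10.0
```

```bash
python3 - <<'E'
from h import *
c=Cam('wrist'); im,d=c.snap('w9')
s=ctrl.get_state();print(s['position'].round(1),s['qpos'].round(2),s['finger_gap'])
for t in tiles(c,im,z=s['position'][2]+6): print(t)
E
```

```text
[ 472.5 -380.1  107.5] [-42.93  23.64 101.24  -0.    54.99  -9.52] 43.22608076331263
(560.3, -474.2, 43.0, 121.0, 16.8, (np.float64(579.0), np.float64(367.0)))
(469.0, -392.2, 51.4, 98.0, -26.5, (np.float64(326.0), np.float64(336.0)))
```

View pics/w9.png

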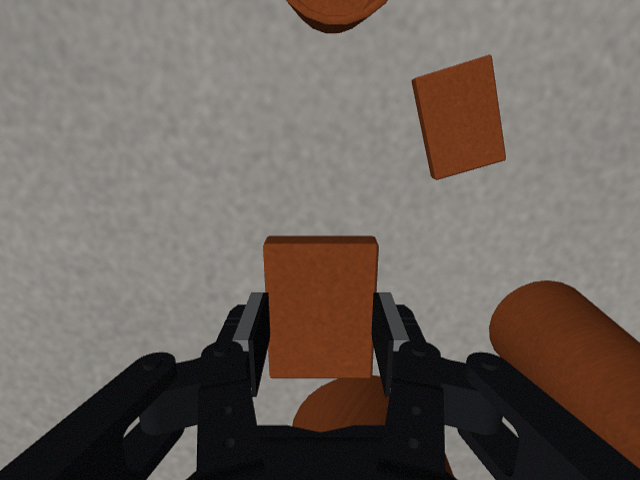

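```bash
python3 - <<'E'
import numpy as np
for n in ['w4','w5','w6','w9']:
    d=np.load(f'pics/{n}_d.npy'); print(n,[np.median(d[r-4:r+5,315:326]).round(1) for r in (260,300,340)])
E
python3 -m pendant '[{"dr":[0,-0.1,0],"delta_pos":[-0.5,0.3,2],"hand":0.6},{"dr":[0,-0.2,0],"delta_pos":[-1.5,0.5,5],"hand":0.6},{"dr":[0,-0.3,0],"delta_pos":[-3,0.5,8],"hand":0.6},{"dr":[0,-0.4,0],"delta_pos":[-4.5,0.5,12],"hand":0.6},{"dr":[0,-0.5,0],"delta_pos":[-6,0.5,15],"hand":0.6},{"dr":[0,-0.6,0],"delta_pos":[-7.5,0.5,18.5],"hand":0.6},{"dr":[0,-0.635,0],"delta_pos":[-9,0.5,22],"hand":0.6},{"dr":[0,-0.635,0],"delta_pos":[-10.5,0.5,26],"hand":0.6}]'
python3 go.py 551.8 -40 75 3
```

```text
w4 [np.float32(144.6), np.float32(149.9), np.float32(155.6)]
w5 [np.float32(144.7), np.float32(149.8), np.float32(155.8)]
w6 [np.float32(144.7), np.float32(150.1), np.float32(155.8)]
w9 [np.float32(149.7), np.float32(155.1), np.float32(161.0)]
time_s: 10.68
position: [525.0, -103.9, 99.0]
orientation: [-89.9, 0.3, 3.0]
ft_force: [-0.0, 0.9, -1.1]
finger_gap: 43.1
delta [3.02, 2.39, 6.24] dr [-0.001, -0.0, -0.005] now [ 525.  -103.9   99. ] [-89.9   0.3   3. ] gap 43.1 F [-0.   0.9 -1.1] t 10.7 q6 -19.0
```

```bash
python3 -m pendant '[{"dr":[0,0,0],"delta_pos":[1,0,2.5],"hand":0.6},{"dr":[0,0,0],"delta_pos":[2,0.5,5],"hand":0.6},{"dr":[0,0,0],"delta_pos":[3,1.5,6.2],"hand":0.6},{"dr":[0,0,0],"delta_pos":[3,2.4,6.2],"hand":0.6},{"dr":[0,0,0],"delta_pos":[3,2.4,6.2],"hand":0.6},{"dr":[0,0,0],"delta_pos":[3,2.4,6.2],"hand":0.6},{"dr":[0,0,0],"delta_pos":[3,2.4,6.2],"hand":0.6}]'
python3 - <<'E'
from h import *
c=Cam('wrist'); im,d=c.snap('w10')
s=ctrl.get_state();print(s['position'].round(1),s['orientation'].round(1),s['finger_gap'])
i=cv2.imread('pics/w10.png')[175:435,220:430]
b=cv2.resize(i,None,fx=2.3,fy=2.3,interpolation=cv2.INTER_CUBIC); b=cv2.convertScaleAbs(b,alpha=1.8,beta=-60)
cv2.imwrite('pics/w10c.png',b)
E
```

```text
time_s: 11.27
position: [552.9, -43.3, 76.4]
orientation: [-90.0, 0.1, 2.9]
ft_force: [0.5, 0.6, -0.7]
finger_gap: 42.9
[553.5 -43.4  76.9] [-90.    0.1   2.9] 43.12537098166372
```

View pics/w10c.png

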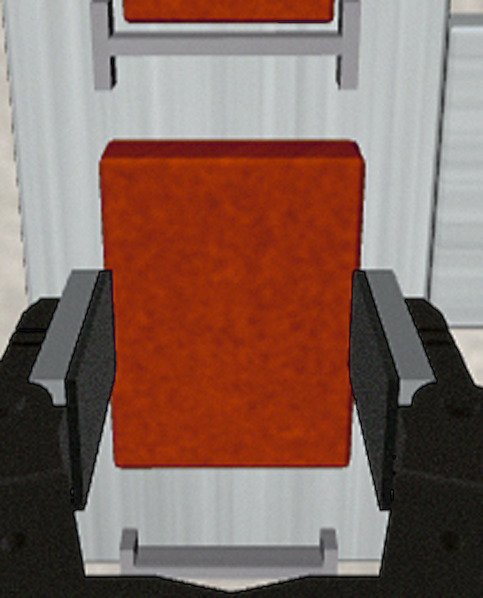

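```bash
cat > al.py <<'E'
import sys,json
from h import *
# args: ribL,ribR inner edge pts, 4 tile corners (crop coords), tile top rel TCP
def al(rib,T,rel):
    c=Cam('wrist'); s=ctrl.get_state(); px=lambda q:(220+q[0]/2.3,175+q[1]/2.3)
    A,B=[c.plane(*px(q),28)[:2] for q in rib]; e=(B-A)/np.linalg.norm(B-A); n=np.array([-e[1],e[0]])
    sc=(A+B)/2-35*n; z=s['position'][2]+rel
    T=np.array([c.plane(*px(q),z)[:2] for q in T]); tc=T.mean(0)
    print('width',np.linalg.norm(B-A).round(1),'ang',np.degrees(np.arctan2(e[1],e[0])).round(2),'slot',sc.round(1),'tile',tc.round(1),'dims',np.linalg.norm(T[0]-T[1]).round(1),np.linalg.norm(T[0]-T[2]).round(1),'tile ang',np.degrees(np.arctan2(*(T[1]-T[0])[::-1])).round(2),np.degrees(np.arctan2(*(T[3]-T[2])[::-1])).round(2))
    y=np.radians(s['orientation'][2]); d=sc-tc; print('tool shift cm x',((d@[np.cos(y),np.sin(y)])/10).round(2),'z',((d@[-np.sin(y),np.cos(y)])/10).round(2),'TCP',s['position'].round(1))
E
python3 - <<'E'
from al import *
al([(109,53),(340,53)],[(101,157),(362,157),(115,466),(350,466)],1.3)
E
```

```text
width 52.0 ang 2.88 slot [552.5 -40.1] tile [554.4 -44.3] dims 45.0 63.8 tile ang 2.88 2.89
tool shift cm x -0.17 z 0.43 TCP [553.5 -43.4  76.9]
```

```bash
python3 -m pendant '[{"dr":[0,0,0],"delta_pos":[-0.17,1,0.43],"hand":0.6},{"dr":[0,0,0],"delta_pos":[-0.17,2.3,0.43],"hand":0.6},{"dr":[0,0,0],"delta_pos":[-0.17,3.2,0.43],"hand":0.6},{"dr":[0,0,0],"delta_pos":[-0.17,3.8,0.43],"hand":0.6},{"dr":[0,0,0],"delta_pos":[-0.17,4.2,0.43],"hand":0.6},{"dr":[0,0,0],"delta_pos":[-0.17,4.5,0.43],"hand":0.6},{"dr":[0,0,0],"delta_pos":[-0.17,4.5,0.43],"hand":0.6},{"dr":[0,0,0],"delta_pos":[-0.17,4.5,0.43],"hand":0.6}]'
python3 - <<'E'
from h import *
c=Cam('wrist'); im,d=c.snap('w11')
s=ctrl.get_state();print(s['position'].round(1),s['ft_force'].round(1),s['finger_gap'],np.median(d[296:305,315:326]))
i=cv2.imread('pics/w11.png')[175:435,220:430]
b=cv2.resize(i,None,fx=2.3,fy=2.3,interpolation=cv2.INTER_CUBIC); b=cv2.convertScaleAbs(b,alpha=1.8,beta=-60)
cv2.imwrite('pics/w11c.png',b)
E
```

```text
time_s: 11.98
position: [552.4, -38.2, 32.2]
orientation: [-90.0, -0.0, 3.0]
ft_force: [-0.3, 1.2, -0.4]
finger_gap: 43.1
[552.7 -38.2  32.5] [-0.7 -0.3  0.3] 43.1376018992077 155.15117
```

View pics/w11c.png

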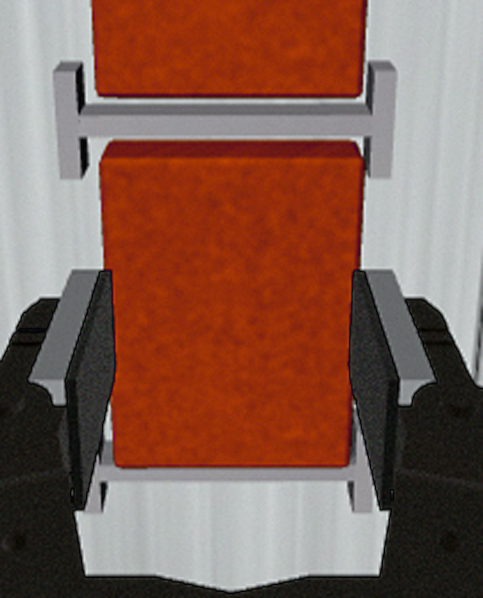

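```bash
python3 - <<'E'
from al import *
al([(82,136),(370,136)],[(101,157),(362,157),(115,466),(350,466)],1.3)
E
```

```text
width 51.3 ang 2.94 slot [552.5 -40.2] tile [553.5 -39. ] dims 45.0 63.8 tile ang 2.94 2.91
tool shift cm x -0.11 z -0.11 TCP [552.7 -38.2  32.5]
```

```bash
python3 -m pendant '[{"dr":[0,0,0],"delta_pos":[-0.1,0.1,-0.1],"hand":0.6},{"dr":[0,0,0],"delta_pos":[-0.1,0.2,-0.1],"hand":0.6},{"dr":[0,0,0],"delta_pos":[-0.1,0.25,-0.1],"hand":0.6},{"dr":[0,0,0],"delta_pos":[-0.1,0.25,-0.1],"hand":0.6}]'
python3 -m pendant '[{"dr":[0,0,0],"delta_pos":[0,0,0],"hand":0.35},{"dr":[0,0,0],"delta_pos":[0,0,0],"hand":0.3},{"dr":[0,0,0],"delta_pos":[0,0,0],"hand":0.3},{"dr":[0,0,0],"delta_pos":[0,-0.5,0],"hand":0.25},{"dr":[0,0,0],"delta_pos":[0,-3,0],"hand":0.25},{"dr":[0,0,0],"delta_pos":[0,-6,0],"hand":0.25},{"dr":[0,0,0],"delta_pos":[0,-9,0],"hand":0.25},{"dr":[0,0,0],"delta_pos":[0,-9,0],"hand":0.25}]'
python3 - <<'E'
from h import *
c=Cam('wrist'); im,d=c.snap('w12')
for t in tiles(c,im,32): print(t)
E
python3 go.py 588 -365.3 120 -17
```

```text
time_s: 12.37
position: [551.3, -39.3, 29.8]
orientation: [-90.0, -0.0, 3.0]
ft_force: [0.1, 0.3, -0.9]
finger_gap: 43.2
time_s: 13.03
position: [556.6, -40.0, 126.7]
orientation: [-90.1, -0.7, 3.0]
ft_force: [1.9, -0.6, 1.1]
finger_gap: 64.1
(729.3, -127.1, 39.1, 87.3, 73.8, (np.float64(537.0), np.float64(360.0)))
(551.9, -38.2, 45.2, 64.3, 2.9, (np.float64(311.0), np.float64(235.0)))
(548.8, 34.6, 45.2, 62.3, 2.8, (np.float64(311.0), np.float64(119.0)))
delta [1.59, 0.51, -32.68] dr [0.0, 0.349, 0.009] now [555.1 -39.7 124.3] [-90.1  -0.5   3. ] gap 64.2 F [-0.  -0.3 -0.4] t 13.1 q6 -12.0
```

View pics/w12.png

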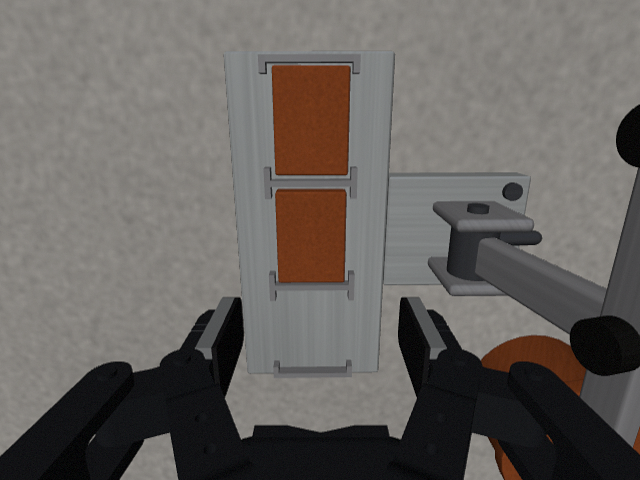

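```bash
python3 -m pendant '[{"dr":[0,0.1,0],"delta_pos":[0,0,-4],"hand":0.25},{"dr":[0,0.2,0],"delta_pos":[0.2,0,-8],"hand":0.25},{"dr":[0,0.3,0],"delta_pos":[0.4,0,-12],"hand":0.25},{"dr":[0,0.349,0],"delta_pos":[0.8,0,-16],"hand":0.25},{"dr":[0,0.349,0],"delta_pos":[1.2,0,-20],"hand":0.25},{"dr":[0,0.349,0],"delta_pos":[1.4,0,-24],"hand":0.25},{"dr":[0,0.349,0],"delta_pos":[1.6,0,-28],"hand":0.25},{"dr":[0,0.349,0],"delta_pos":[1.6,0,-32],"hand":0.25}]'
python3 -m pendant '[{"dr":[0,0,0],"delta_pos":[0,0.5,-0.7],"hand":0.25},{"dr":[0,0,0],"delta_pos":[0,1,-0.7],"hand":0.25},{"dr":[0,0,0],"delta_pos":[0,1,-0.7],"hand":0.25},{"dr":[0,0,0],"delta_pos":[0,1,-0.7],"hand":0.25}]'
python3 - <<'E'
from h import *
c=Cam('wrist'); im,d=c.snap('w13')
for t in tiles(c,im): print(t)
E
python3 go.py 588 -365.3 4 -17
```

```text
time_s: 13.75
position: [583.3, -359.4, 118.5]
orientation: [-90.0, 0.1, -17.0]
ft_force: [0.7, 0.7, -0.3]
finger_gap: 64.1
time_s: 14.08
position: [580.6, -362.3, 107.9]
orientation: [-89.9, 0.2, -17.0]
ft_force: [0.8, 0.5, 0.5]
finger_gap: 64.4
(386.9, -499.6, 49.0, 49.6, 73.2, (np.float64(152.0), np.float64(462.0)))
(576.6, -510.3, 44.2, 62.6, 64.1, (np.float64(371.0), np.float64(414.0)))
(589.9, -364.5, 45.3, 63.9, -16.9, (np.float64(335.0), np.float64(237.0)))
(555.5, -253.8, 75.0, 75.9, 73.0, (np.float64(226.0), np.float64(82.0)))
delta [0.77, 10.45, -0.11] dr [-0.001, 0.001, -0.003] now [ 581.2 -362.2  108.6] [-89.9   0.2 -16.9] gap 64.3 F [-0.1 -0.5  0.3] t 14.1 q6 -19.0
```

View pics/w13.png

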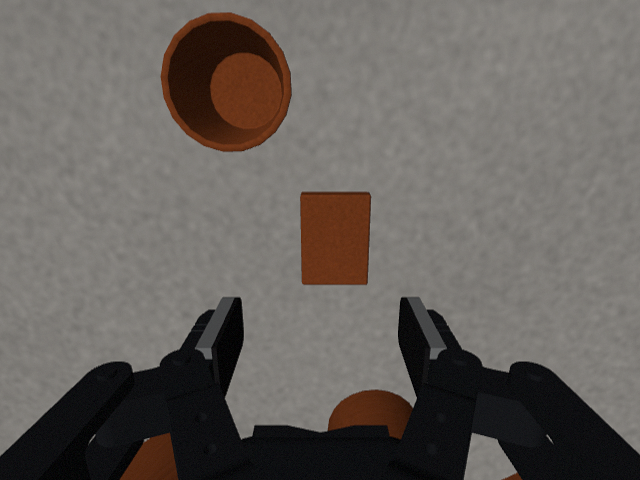

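```bash
python3 -m pendant '[{"dr":[0,0,0],"delta_pos":[0.85,3.5,0.05],"hand":0.2},{"dr":[0,0,0],"delta_pos":[0.85,7,0.05],"hand":0.2},{"dr":[0,0,0],"delta_pos":[0.85,9,0.05],"hand":0.2},{"dr":[0,0,0],"delta_pos":[0.85,10,0.05],"hand":0.2},{"dr":[0,0,0],"delta_pos":[0.85,10.4,0.05],"hand":0.2},{"dr":[0,0,0],"delta_pos":[0.85,10.4,0.05],"hand":0.2},{"dr":[0,0,0],"delta_pos":[0.85,10.4,0.05],"hand":0.2},{"dr":[0,0,0],"delta_pos":[0.85,10.4,0.05],"hand":0.2}]' 40
python3 go.py 590 -364.3 4 -17
```

```text
time_s: 14.8
position: [591.9, -367.5, 8.2]
orientation: [-90.1, -0.2, -17.0]
ft_force: [-0.4, 0.4, -0.0]
finger_gap: 68.3
delta [-0.27, 0.42, 0.25] dr [0.001, 0.0, 0.004] now [ 591.9 -367.5    8.2] [-90.1  -0.2 -17. ] gap 68.3 F [-0.4  0.4 -0. ] t 14.8 q6 -18.0
```

```bash
python3 -m pendant '[{"dr":[0,0,0],"delta_pos":[-0.2,0.2,0.25],"hand":0.2},{"dr":[0,0,0],"delta_pos":[-0.2,0.3,0.25],"hand":0.2},{"dr":[0,0,0],"delta_pos":[-0.2,0.4,0.25],"hand":0.2},{"dr":[0,0,0],"delta_pos":[-0.2,0.4,0.25],"hand":0.2}]'
python3 -m pendant '[{"dr":[0,0,0],"delta_pos":[0,0,0],"hand":0.6},{"dr":[0,0,0],"delta_pos":[0,0,0],"hand":0.6},{"dr":[0,0,0],"delta_pos":[0,0,0],"hand":0.6},{"dr":[0,0,0],"delta_pos":[0,0,0],"hand":0.6},{"dr":[0,0,0],"delta_pos":[0,0,0],"hand":0.6}]' 40
python3 -m pendant '[{"dr":[0,0,0],"delta_pos":[0,-3,0],"hand":0.6},{"dr":[0,0,0],"delta_pos":[0,-7,0],"hand":0.6},{"dr":[0,0,0],"delta_pos":[0,-10,0],"hand":0.6},{"dr":[0,0,0],"delta_pos":[0,-10,0],"hand":0.6},{"dr":[0,0,0],"delta_pos":[0,-10,0],"hand":0.6}]'
python3 - <<'E'
from h import *
c=Cam('wrist'); im,d=c.snap('w14')
print(np.median(d[296:305,315:326]))
E
python3 go.py 555.6 -114 78 3
```

```text
time_s: 15.13
position: [588.8, -363.7, 1.9]
orientation: [-90.0, -0.0, -17.0]
ft_force: [-0.2, 0.5, -0.5]
finger_gap: 68.4
time_s: 15.55
position: [589.3, -364.0, 2.1]
orientation: [-90.0, -0.0, -17.0]
ft_force: [-0.2, 0.3, 1.9]
finger_gap: 44.8
time_s: 15.97
position: [590.7, -364.9, 104.8]
orientation: [-90.1, -0.3, -17.0]
ft_force: [0.1, -0.3, -1.4]
finger_gap: 44.5
147.68326
delta [-10.49, 2.41, 22.9] dr [0.0, -0.349, 0.0] now [ 588.9 -363.7  102.2] [-90.  -0. -17.] gap 44.6 F [-0.7 -0.1 -1.8] t 16.0 q6 -18.0
```

View pics/w14.png

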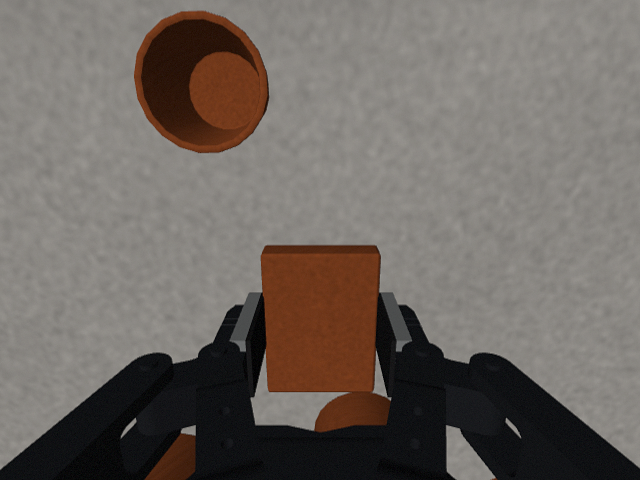

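```bash
python3 -m pendant '[{"dr":[0,-0.1,0],"delta_pos":[-1.5,0,3],"hand":0.6},{"dr":[0,-0.2,0],"delta_pos":[-3,0,6],"hand":0.6},{"dr":[0,-0.3,0],"delta_pos":[-4.5,0,9.5],"hand":0.6},{"dr":[0,-0.349,0],"delta_pos":[-6,0,13],"hand":0.6},{"dr":[0,-0.349,0],"delta_pos":[-8,0,17],"hand":0.6},{"dr":[0,-0.349,0],"delta_pos":[-9.5,0.5,20],"hand":0.6},{"dr":[0,-0.349,0],"delta_pos":[-10.5,1.5,22.9],"hand":0.6},{"dr":[0,-0.349,0],"delta_pos":[-10.5,2.4,22.9],"hand":0.6}]'
python3 -m pendant '[{"dr":[0,0,0],"delta_pos":[0,0,0],"hand":0.6},{"dr":[0,0,0],"delta_pos":[0,0,0],"hand":0.6},{"dr":[0,0,0],"delta_pos":[0,0,0],"hand":0.6},{"dr":[0,0,0],"delta_pos":[0,0,0],"hand":0.6}]'
cat > crop.py <<'E'
import sys
from h import *
n=sys.argv[1]
c=Cam('wrist'); im,d=c.snap(n)
s=ctrl.get_state();print(s['position'].round(1),s['orientation'].round(1),s['ft_force'].round(1),round(s['finger_gap'],1),'depth',np.median(d[296:305,315:326]))
i=im[175:435,220:430,::-1]
b=cv2.resize(i,None,fx=2.3,fy=2.3,interpolation=cv2.INTER_CUBIC); b=cv2.convertScaleAbs(b,alpha=1.8,beta=-60)
cv2.imwrite(f'pics/{n}c.png',b)
E
python3 crop.py w15
```

```text
time_s: 16.68
position: [551.6, -107.8, 74.6]
orientation: [-89.7, 0.4, 3.2]
ft_force: [-0.9, -0.5, -1.8]
finger_gap: 44.5
time_s: 17.02
position: [556.0, -115.4, 77.8]
orientation: [-90.0, -0.0, 2.9]
ft_force: [0.2, -0.6, -0.5]
finger_gap: 44.7
[ 556.1 -115.4   78.1] [-90.   -0.1   2.9] [ 0.6  0.3 -0.3] 44.9 depth 147.8384
```

View pics/w15c.png

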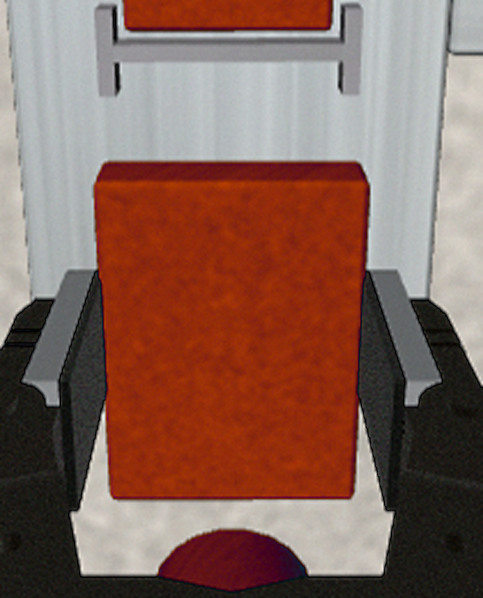

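```bash
python3 - <<'E'
from al import *
al([(114,60),(343,60)],[(95,181),(369,181),(111,498),(354,498)],8.6)
E
```

```text
width 52.0 ang 2.84 slot [ 556.2 -113.9] tile [ 557.1 -117.7] dims 45.2 63.5 tile ang 2.82 2.79
tool shift cm x -0.07 z 0.39 TCP [ 556.1 -115.4   78.1]
```

```bash
python3 -m pendant '[{"dr":[0,0,0],"delta_pos":[-0.07,1,0.39],"hand":0.6},{"dr":[0,0,0],"delta_pos":[-0.07,2.3,0.39],"hand":0.6},{"dr":[0,0,0],"delta_pos":[-0.07,3.2,0.39],"hand":0.6},{"dr":[0,0,0],"delta_pos":[-0.07,4.1,0.39],"hand":0.6},{"dr":[0,0,0],"delta_pos":[-0.07,4.6,0.39],"hand":0.6},{"dr":[0,0,0],"delta_pos":[-0.07,4.9,0.39],"hand":0.6},{"dr":[0,0,0],"delta_pos":[-0.07,4.9,0.39],"hand":0.6},{"dr":[0,0,0],"delta_pos":[-0.07,4.9,0.39],"hand":0.6}]'
python3 crop.py w16
```

```text
time_s: 17.73
position: [554.7, -110.1, 28.6]
orientation: [-90.0, 0.0, 3.0]
ft_force: [-0.4, -0.1, -0.2]
finger_gap: 44.9
[ 555.1 -110.2   29. ] [-90.  -0.   3.] [-0.5  0.1 -0.3] 44.8 depth 147.76884
```

View pics/w16c.png

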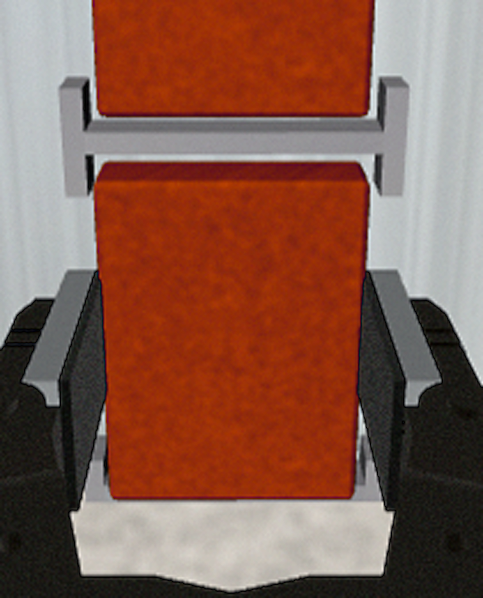

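```bash
python3 - <<'E'
from al import *
al([(90,153),(378,153)],[(95,181),(369,181),(111,498),(354,498)],8.6)
E
python3 -m pendant '[{"dr":[0,0,0],"delta_pos":[0.05,0.2,-0.1],"hand":0.6},{"dr":[0,0,0],"delta_pos":[0.05,0.45,-0.1],"hand":0.6},{"dr":[0,0,0],"delta_pos":[0.05,0.5,-0.1],"hand":0.6},{"dr":[0,0,0],"delta_pos":[0.05,0.5,-0.1],"hand":0.6}]'
```

```text
width 50.4 ang 2.94 slot [ 556.4 -114.1] tile [ 556.1 -112.5] dims 45.2 63.5 tile ang 2.93 2.9
tool shift cm x 0.03 z -0.16 TCP [ 555.1 -110.2   29. ]
time_s: 18.12
position: [555.1, -111.1, 23.7]
orientation: [-90.0, 0.0, 3.0]
ft_force: [0.2, -0.3, -0.7]
finger_gap: 44.6
```

```bash
python3 -m pendant '[{"dr":[0,0,0],"delta_pos":[0,0,0],"hand":0.35},{"dr":[0,0,0],"delta_pos":[0,0,0],"hand":0.3},{"dr":[0,0,0],"delta_pos":[0,0,0],"hand":0.3},{"dr":[0,0,0],"delta_pos":[0,-0.5,0],"hand":0.25},{"dr":[0,0,0],"delta_pos":[0,-3,0],"hand":0.25},{"dr":[0,0,0],"delta_pos":[0,-6,0],"hand":0.25},{"dr":[0,0,0],"delta_pos":[0,-9,0],"hand":0.25},{"dr":[0,0,0],"delta_pos":[0,-10,0],"hand":0.25}]'
python3 -m pendant '[{"dr":[0,0,0],"delta_pos":[0,-4,0],"hand":0.25},{"dr":[0,0,0],"delta_pos":[0,-8,0],"hand":0.25},{"dr":[0,0,0],"delta_pos":[0,-12,0],"hand":0.25},{"dr":[0,0,0],"delta_pos":[0,-16,0],"hand":0.25},{"dr":[0,0,0],"delta_pos":[0,-18,0],"hand":0.25},{"dr":[0,0,0],"delta_pos":[0,-18,0],"hand":0.25}]'
python3 - <<'E'
from h import *
c=Cam('wrist'); im,d=c.snap('w17')
for t in tiles(c,im,32): print(t)
np.savez('pics/w17.npz',p=c.p,R=c.R)
E
python3 go.py 555 -34 300 -87
```

```text
time_s: 18.78
position: [558.6, -112.0, 128.9]
orientation: [-90.2, -0.5, 3.0]
ft_force: [0.3, 0.0, 0.7]
finger_gap: 64.2
time_s: 19.28
position: [558.7, -112.0, 311.0]
orientation: [-90.2, -0.7, 3.0]
ft_force: [0.1, -0.8, 0.8]
finger_gap: 64.1
(354.2, -524.7, 36.9, 72.5, 2.1, (np.float64(167.0), np.float64(465.0)))
(835.3, -485.9, 24.7, 82.0, 34.8, (np.float64(493.0), np.float64(448.0)))
(927.6, -368.4, 20.6, 122.7, 51.1, (np.float64(573.0), np.float64(385.0)))
(561.7, -264.0, 64.8, 82.4, 20.8, (np.float64(315.0), np.float64(306.0)))
(555.9, -112.3, 45.2, 62.8, 2.9, (np.float64(314.0), np.float64(186.0)))
(552.0, -39.6, 45.1, 61.3, 2.9, (np.float64(314.0), np.float64(119.0)))
(548.8, 34.3, 45.1, 63.6, 3.1, (np.float64(314.0), np.float64(42.0)))
delta [0.19, 0.73, 7.76] dr [-0.004, 1.57, 0.007] now [ 557.1 -111.6  307.5] [-90.1  -0.4   3. ] gap 64.0 F [ 0.7 -0.1 -0.4] t 19.3 q6 -19.0
```

View pics/w17.png

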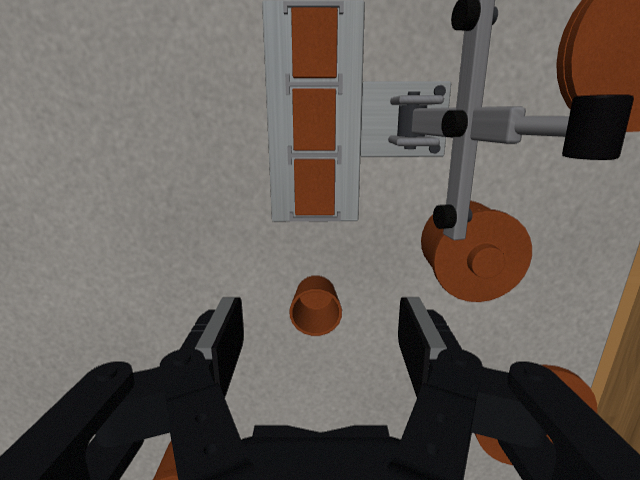

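```bash
python3 go.py 690 -33 310 93; python3 -m pendant '[{"dr":[0,-0.12,0],"delta_pos":[2,0,1],"hand":0.25},{"dr":[0,-0.24,0],"delta_pos":[4,0,2],"hand":0.25},{"dr":[0,-0.36,0],"delta_pos":[6,0,3],"hand":0.25},{"dr":[0,-0.48,0],"delta_pos":[8,0,4],"hand":0.25},{"dr":[0,-0.6,0],"delta_pos":[10,0,5],"hand":0.25},{"dr":[0,-0.72,0],"delta_pos":[12,0,6],"hand":0.25},{"dr":[0,-0.84,0],"delta_pos":[13,0,7],"hand":0.25},{"dr":[0,-0.96,0],"delta_pos":[13.5,0,7.1],"hand":0.25}]'
python3 go.py 690 -33 310 93
```

```text
delta [13.69, -0.17, 7.16] dr [0.007, -1.571, 0.004] now [ 557.1 -111.6  307.5] [-90.1  -0.4   3. ] gap 64.0 F [ 0.7 -0.1 -0.4] t 19.3 q6 -19.0
time_s: 20.0
position: [686.3, -30.9, 300.0]
orientation: [-89.7, 0.1, 58.4]
ft_force: [-0.6, 0.2, -0.1]
finger_gap: 64.6
delta [0.02, -1.0, -0.42] dr [-0.005, -0.603, 0.001] now [686.3 -30.9 300. ] [-89.7   0.1  58.4] gap 64.6 F [-0.6  0.2 -0.1] t 20.0 q6 -65.0
```

```bash
python3 -m pendant '[{"dr":[0,-0.12,0],"delta_pos":[0,-1,-0.4],"hand":0.25},{"dr":[0,-0.24,0],"delta_pos":[0,-1,-0.4],"hand":0.25},{"dr":[0,-0.36,0],"delta_pos":[0,-1,-0.4],"hand":0.25},{"dr":[0,-0.48,0],"delta_pos":[0,-1,-0.4],"hand":0.25},{"dr":[0,-0.6,0],"delta_pos":[0,-1,-0.4],"hand":0.25},{"dr":[0,-0.603,0],"delta_pos":[0,-1,-0.4],"hand":0.25},{"dr":[0,-0.603,0],"delta_pos":[0,-1,-0.4],"hand":0.25},{"dr":[0,-0.603,0],"delta_pos":[0,-1,-0.4],"hand":0.25}]'
python3 - <<'E'
from h import *
c=Cam('wrist'); im,d=c.snap('w18')
s=ctrl.get_state();print(s['position'],s['orientation'])
V,U=np.mgrid[0:480,0:640]; ok=(d>0)&(V<300)
P=c.deproj(U[ok],V[ok],d[ok]); dark=im[ok].max(1)<60
q=P[dark&(P[:,2]>205)&(P[:,2]<262)]
print(len(q),q.min(0),q.max(0),np.median(q,0))
top=q[q[:,2]>np.percentile(q[:,2],97)];print('top',top.mean(0))
E
```

```text
time_s: 20.67
position: [689.1, -35.3, 312.1]
orientation: [-89.8, -0.0, 92.4]
ft_force: [-0.7, -0.0, 0.3]
finger_gap: 63.8
[689.25057444 -35.28478874 312.53597526] [-8.98933469e+01 -1.65987409e-02  9.24161908e+01]
2199 [691.86509193 -48.73289063 205.74265866] [720.64394314 -14.30609787 247.85816678] [706.0747507  -32.1039792  244.52198109]
top [711.57229052 -31.34585691 247.28809979]
```

View pics/w18.png

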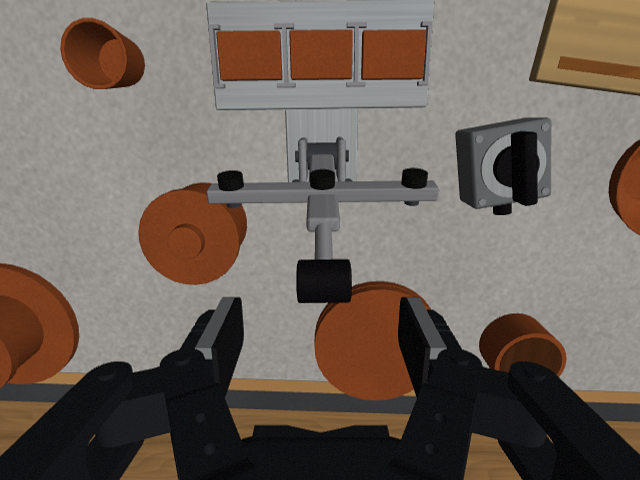

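```bash
python3 go.py 711.5 -31.5 214 93
```

```text
delta [0.28, 9.85, -2.26] dr [-0.002, -0.01, 0.0] now [689.3 -35.3 312.5] [-89.9  -0.   92.4] gap 63.9 F [-0.2  0.2 -0.1] t 20.7 q6 -99.0
```

```bash
python3 -m pendant '[{"dr":[0,-0.01,0],"delta_pos":[0.3,0,-1.3],"hand":0.25},{"dr":[0,-0.01,0],"delta_pos":[0.3,1,-2.2],"hand":0.25},{"dr":[0,-0.01,0],"delta_pos":[0.3,3,-2.2],"hand":0.25},{"dr":[0,-0.01,0],"delta_pos":[0.3,3,-2.2],"hand":0.25},{"dr":[0,-0.01,0],"delta_pos":[0.3,3,-2.2],"hand":0.25}]'
python3 go.py 711.5 -31.5 214 93
python3 - <<'E'
from h import *
c=Cam('wrist'); im,d=c.snap('w19')
E
```

```text
time_s: 21.13
position: [710.3, -31.2, 280.9]
orientation: [-89.7, -0.0, 93.1]
ft_force: [-0.3, -0.3, -0.3]
finger_gap: 64.1
delta [-0.04, 6.69, -0.16] dr [-0.005, 0.001, 0.001] now [710.3 -31.2 280.9] [-89.7  -0.   93.1] gap 64.1 F [-0.3 -0.3 -0.3] t 21.1 q6 -99.0
```

View pics/w19.png

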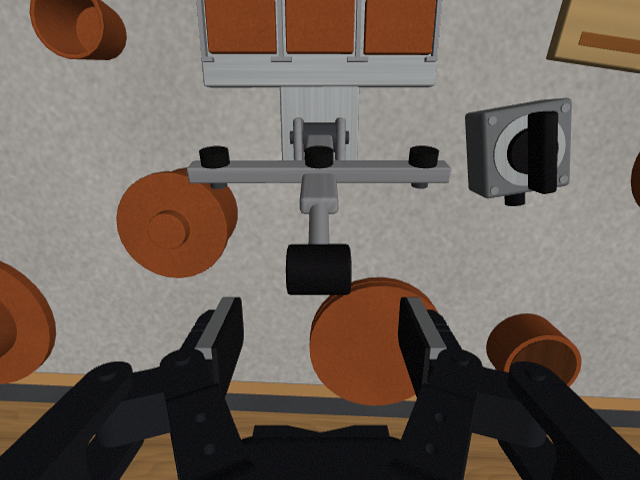

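```bash
python3 -m pendant '[{"dr":[0,0,0],"delta_pos":[0,2,-0.1],"hand":0.25},{"dr":[0,0,0],"delta_pos":[0,4,-0.1],"hand":0.25},{"dr":[0,0,0],"delta_pos":[0,5.5,-0.1],"hand":0.25},{"dr":[0,0,0],"delta_pos":[0,6.6,-0.1],"hand":0.25},{"dr":[0,0,0],"delta_pos":[0,6.6,-0.1],"hand":0.25},{"dr":[0,0,0],"delta_pos":[0,6.6,-0.1],"hand":0.25}]'
python3 -m pendant '[{"dr":[0,0,0],"delta_pos":[0,0,0],"hand":0.7},{"dr":[0,0,0],"delta_pos":[0,0,0],"hand":0.7},{"dr":[0,0,0],"delta_pos":[0,0,0],"hand":0.7},{"dr":[0,0,0],"delta_pos":[0,0,0],"hand":0.7},{"dr":[0,0,0],"delta_pos":[0,0,0],"hand":0.7},{"dr":[0,0,0],"delta_pos":[0,0,0],"hand":0.7}]' 50
python3 go.py 711.5 -31.5 214 93
python3 - <<'E'
from h import *
c=Cam('wrist'); im,d=c.snap('w20')
E
```

```text
time_s: 21.68
position: [712.6, -31.3, 218.0]
orientation: [-90.0, -0.0, 93.1]
ft_force: [0.3, 0.4, 0.7]
finger_gap: 64.1
time_s: 22.18
position: [713.7, -32.2, 220.1]
orientation: [-90.2, 0.1, 93.1]
ft_force: [-0.4, -2.0, 6.2]
finger_gap: 33.2
delta [0.08, 0.61, 0.22] dr [0.004, 0.002, -0.002] now [713.7 -32.2 220.1] [-90.2   0.1  93.1] gap 33.2 F [-0.4 -2.   6.2] t 22.2 q6 -99.0
```

View pics/w20.png

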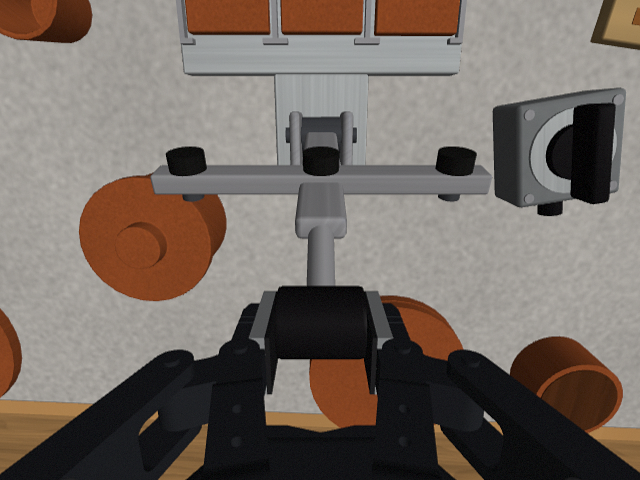

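```bash
python3 -m pendant '[{"dr":[0,0,0],"delta_pos":[0,-0.45,1.6],"hand":0.7},{"dr":[0,0,0],"delta_pos":[0,-0.77,3.23],"hand":0.7},{"dr":[0,0,0],"delta_pos":[0,-0.94,4.89],"hand":0.7},{"dr":[0,0,0],"delta_pos":[0,-0.97,6.55],"hand":0.7},{"dr":[0,0,0],"delta_pos":[0,-0.86,8.21],"hand":0.7},{"dr":[0,0,0],"delta_pos":[0,-0.6,9.85],"hand":0.7},{"dr":[0,0,0],"delta_pos":[0,-0.19,11.47],"hand":0.7},{"dr":[0,0,0],"delta_pos":[0,0.35,13.04],"hand":0.7}]'
python3 - <<'E'
from h import *
c=Cam('wrist'); im,d=c.snap('w21'); s=ctrl.get_state(); print(s['position'],s['ft_force'],s['finger_gap'])
E
```

```text
time_s: 22.9
position: [587.6, -39.1, 219.2]
orientation: [-90.9, 0.1, 93.1]
ft_force: [3.0, -1.9, 8.5]
finger_gap: 32.9
[582.8901591  -39.32750098 217.50415408] [-1.95151782 -2.79542145 12.60369754] 32.84407749474208
```

View pics/w21.png

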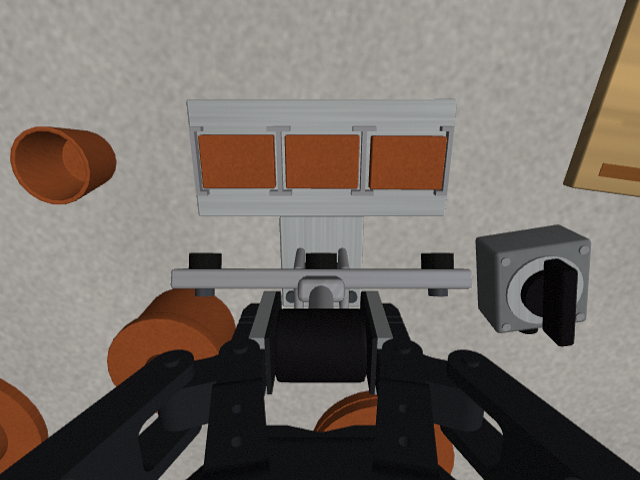

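```bash
python3 -m pendant '[{"dr":[0,0,0],"delta_pos":[0,0.67,1.52],"hand":0.7},{"dr":[0,0,0],"delta_pos":[0,1.48,2.98],"hand":0.7},{"dr":[0,0,0],"delta_pos":[0,2.41,4.36],"hand":0.7},{"dr":[0,0,0],"delta_pos":[0,3.46,5.65],"hand":0.7},{"dr":[0,0,0],"delta_pos":[0,4.62,6.85],"hand":0.7},{"dr":[0,0,0],"delta_pos":[0,5.87,7.94],"hand":0.7},{"dr":[0,0,0],"delta_pos":[0,7.22,8.92],"hand":0.7},{"dr":[0,0,0],"delta_pos":[0,8.65,9.78],"hand":0.7}]'
python3 go.py 464 -44 57 93
```

```text
time_s: 23.62
position: [481.6, -44.8, 127.5]
orientation: [-89.7, 0.1, 93.2]
ft_force: [-5.6, -6.7, 0.4]
finger_gap: 33.3
delta [0.2, 7.06, 1.72] dr [-0.005, 0.003, -0.002] now [481.6 -44.8 127.5] [-89.7   0.1  93.2] gap 33.3 F [-5.6 -6.7  0.4] t 23.6 q6 -103.0
```

```bash
python3 -m pendant '[{"dr":[0,0,0],"delta_pos":[0.1,1.49,0.73],"hand":0.7},{"dr":[0,0,0],"delta_pos":[0.1,3.05,1.32],"hand":0.7},{"dr":[0,0,0],"delta_pos":[0.1,4.65,1.78],"hand":0.7},{"dr":[0,0,0],"delta_pos":[0.1,6.28,2.1],"hand":0.7},{"dr":[0,0,0],"delta_pos":[0.1,7.1,2.2],"hand":0.7},{"dr":[0,0,0],"delta_pos":[0.1,7.4,2.2],"hand":0.7},{"dr":[0,0,0],"delta_pos":[0.1,7.4,2.2],"hand":0.7}]'
python3 go.py 464 -44 57 93
python3 - <<'E'
from h import *
c=Cam('wrist'); im,d=c.snap('w22'); s=Cam('side'); s.snap('s22')
E
```

```text
time_s: 24.2
position: [458.3, -46.0, 51.3]
orientation: [-89.5, 0.2, 93.2]
ft_force: [-7.1, -12.8, -2.6]
finger_gap: 33.3
delta [0.17, -0.58, -0.58] dr [-0.009, 0.004, -0.003] now [458.3 -46.   51.3] [-89.5   0.2  93.2] gap 33.3 F [ -7.1 -12.8  -2.6] t 24.2 q6 -104.0
```

View pics/w22.png

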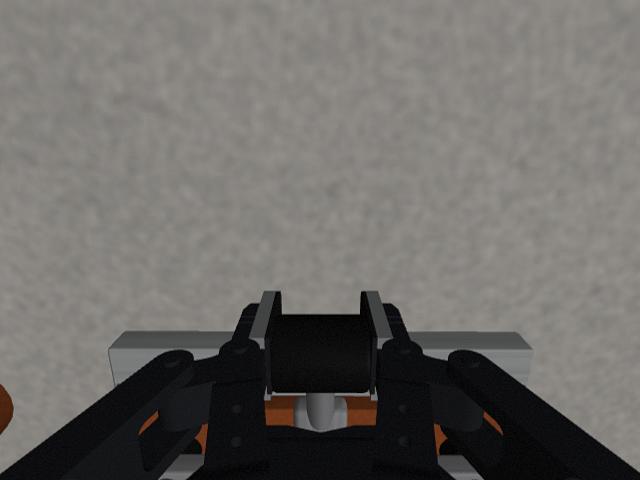

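View pics/s22.png

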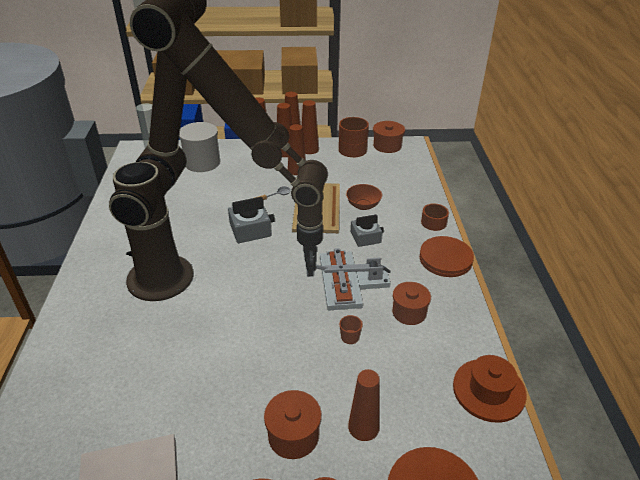

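```bash
python3 -m pendant '[{"dr":[0,0,0],"delta_pos":[0,0,0],"hand":0.4},{"dr":[0,0,0],"delta_pos":[0,0,0],"hand":0.25},{"dr":[0,0,0],"delta_pos":[0,0,0],"hand":0.25},{"dr":[0,0,0],"delta_pos":[0,0,0],"hand":0.25},{"dr":[0,0,0],"delta_pos":[0,0,0],"hand":0.25}]'
python3 -m pendant '[{"dr":[0,0,0],"delta_pos":[0,-1,0],"hand":0.25},{"dr":[0,0,0],"delta_pos":[0,-4,0],"hand":0.25},{"dr":[0,0,0],"delta_pos":[0,-8,0],"hand":0.25},{"dr":[0,0,0],"delta_pos":[0,-12,0],"hand":0.25},{"dr":[0,0,0],"delta_pos":[0,-16,0],"hand":0.25},{"dr":[0,0,0],"delta_pos":[0,-20,0],"hand":0.25},{"dr":[0,0,0],"delta_pos":[0,-20,0],"hand":0.25}]'
python3 go.py 560 150 260 93
python3 - <<'E'
from h import *
c=Cam('wrist'); im,d=c.snap('w23');s=Cam('side'); im,d=s.snap('s23'); cv2.imwrite('pics/s23c.png',cv2.resize(im[180:340,270:430,::-1],None,fx=3.5,fy=3.5,interpolation=cv2.INTER_CUBIC))
E
```

```text
time_s: 24.72
position: [463.2, -43.5, 54.1]
orientation: [-90.1, -0.0, 93.1]
ft_force: [0.1, 0.6, 0.6]
finger_gap: 64.1
time_s: 25.3
position: [468.6, -44.6, 264.2]
orientation: [-91.0, 0.2, 93.1]
ft_force: [1.7, -0.0, 0.4]
finger_gap: 64.1
delta [18.94, 0.52, -10.18] dr [0.018, 0.002, -0.004] now [468.6 -44.6 264.2] [-91.    0.2  93.1] gap 64.1 F [ 1.7 -0.   0.4] t 25.3 q6 -104.0
```

View pics/w23.png

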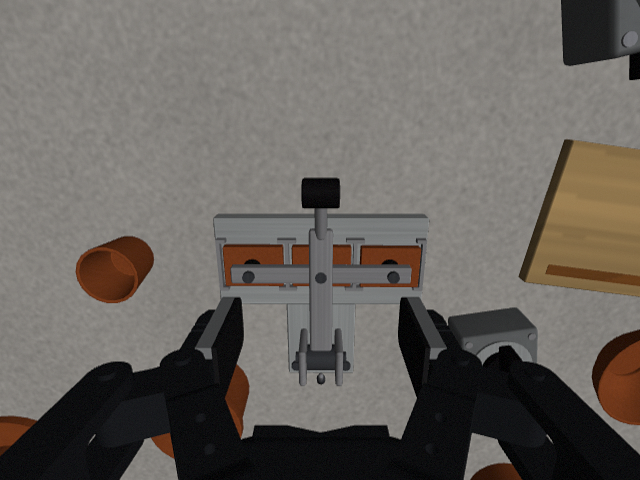

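View pics/s23c.png

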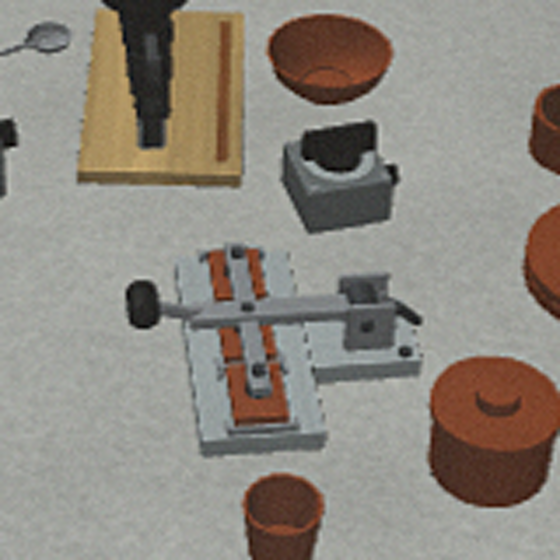

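```bash
python3 go.py 650 162 200 93; python3 -m pendant '[{"dr":[0.018,0,0],"delta_pos":[3.5,0,0],"hand":0.25},{"dr":[0.018,0,0],"delta_pos":[7,0,-2],"hand":0.25},{"dr":[0.018,0,0],"delta_pos":[10,0,-5],"hand":0.25},{"dr":[0.018,0,0],"delta_pos":[13,1,-8],"hand":0.25},{"dr":[0.018,0,0],"delta_pos":[16,2,-11],"hand":0.25},{"dr":[0.018,0,0],"delta_pos":[18,4,-14],"hand":0.25},{"dr":[0.018,0,0],"delta_pos":[19.6,6,-17],"hand":0.25},{"dr":[0.018,0,0],"delta_pos":[19.6,6.4,-19],"hand":0.25}]'
python3 -m pendant '[{"dr":[0,0,0],"delta_pos":[0,0,0],"hand":0.25},{"dr":[0,0,0],"delta_pos":[0,0,0],"hand":0.25},{"dr":[0,0,0],"delta_pos":[0,0,0],"hand":0.25},{"dr":[0,0,0],"delta_pos":[0,0,0],"hand":0.25}]'
python3 - <<'E'
from h import *
c=Cam('wrist'); im,d=c.snap('w24')
s=ctrl.get_state();print(s['position'],s['orientation'])
V,U=np.mgrid[0:480,0:640]; ok=(d>0)&(V<300)
P=c.deproj(U[ok],V[ok],d[ok])
q=P[(P[:,2]>78)&(P[:,2]<96)&(abs(P[:,0]-650)<60)&(abs(P[:,1]-162)<60)]
print(len(q),q.min(0),q.max(0),np.median(q,0)); t=q[(q[:,2]>85)]
print(cv2.minAreaRect(t[:,:2].astype(np.float32)), np.percentile(t[:,2],[5,50,95]))
E
```

```text
delta [19.56, 5.82, -19.61] dr [0.007, 0.002, -0.001] now [464.4 -43.9 257.1] [-90.4   0.1  93.1] gap 63.8 F [-0.4 -0.1 -0.6] t 25.4 q6 -104.0
time_s: 26.07
position: [639.6, 165.6, 182.9]
orientation: [-88.4, -0.0, 93.3]
ft_force: [-0.8, -0.5, -0.6]
finger_gap: 64.2
time_s: 26.4
position: [640.6, 161.6, 189.8]
orientation: [-88.9, 0.0, 93.1]
ft_force: [0.3, 0.2, -1.0]
finger_gap: 64.1
[640.85126865 161.6101167  190.37436601] [-8.89586904e+01  2.90728794e-04  9.30735541e+01]
1948 [616.99936342 154.85410498  78.15816032] [687.27904077 182.5712752   89.84774046] [649.51139497 168.06117446  87.29315313]
((652.6118774414062, 168.52444458007812), (71.29873657226562, 13.855852127075195), 12.75036907196045) [85.66377603 87.34828423 88.49862547]
```

View pics/w24.png

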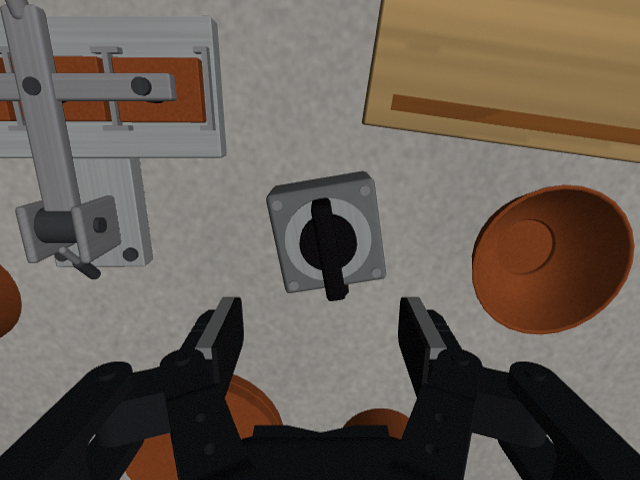

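```bash
python3 go.py 652.6 168.5 67 102.75
```

```text
delta [0.63, 12.31, -1.43] dr [-0.018, -0.169, 0.002] now [640.9 161.6 190.4] [-89.    0.   93.1] gap 64.2 F [ 0.5 -0.3  0.8] t 26.4 q6 -83.0
```

```bash
python3 -m pendant '[{"dr":[-0.018,-0.1,0],"delta_pos":[0.6,1,-1.4],"hand":0.25},{"dr":[-0.018,-0.169,0],"delta_pos":[0.6,4,-1.4],"hand":0.25},{"dr":[-0.018,-0.169,0],"delta_pos":[0.6,7,-1.4],"hand":0.25},{"dr":[-0.018,-0.169,0],"delta_pos":[0.6,9,-1.4],"hand":0.25},{"dr":[-0.018,-0.169,0],"delta_pos":[0.6,9,-1.4],"hand":0.25},{"dr":[-0.018,-0.169,0],"delta_pos":[0.6,9,-1.4],"hand":0.25},{"dr":[-0.018,-0.169,0],"delta_pos":[0.6,9,-1.4],"hand":0.25}]'
python3 go.py 652.6 168.5 67 102.75
python3 - <<'E'
from h import *
c=Cam('wrist'); im,d=c.snap('w25')
E
```

```text
time_s: 27.03
position: [655.0, 168.8, 101.9]
orientation: [-90.2, -0.1, 102.8]
ft_force: [0.6, 0.3, 0.1]
finger_gap: 64.4
delta [0.02, 3.48, 0.25] dr [0.004, 0.0, 0.001] now [655.  168.8 101.9] [-9.020e+01 -1.000e-01  1.028e+02] gap 64.4 F [0.6 0.3 0.1] t 27.0 q6 -92.0
```

View pics/w25.png

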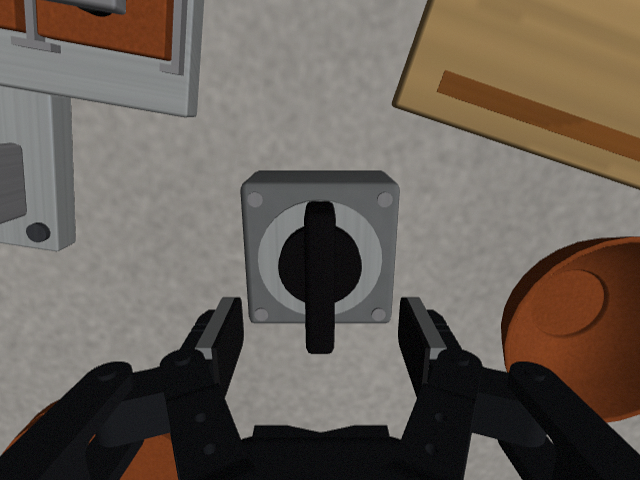

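```bash
python3 -m pendant '[{"dr":[0,0,0],"delta_pos":[0,1.5,0.1],"hand":0.25},{"dr":[0,0,0],"delta_pos":[0,2.8,0.15],"hand":0.25},{"dr":[0,0,0],"delta_pos":[0,3.5,0.15],"hand":0.25},{"dr":[0,0,0],"delta_pos":[0,3.5,0.15],"hand":0.25},{"dr":[0,0,0],"delta_pos":[0,3.5,0.15],"hand":0.25}]'
python3 -m pendant '[{"dr":[0,0,0],"delta_pos":[0,0,0],"hand":0.95},{"dr":[0,0,0],"delta_pos":[0,0,0],"hand":0.95},{"dr":[0,0,0],"delta_pos":[0,0,0],"hand":0.95},{"dr":[0,0,0],"delta_pos":[0,0,0],"hand":0.95},{"dr":[0,0,0],"delta_pos":[0,0,0],"hand":0.95},{"dr":[0,0,0],"delta_pos":[0,0,0],"hand":0.95},{"dr":[0,0,0],"delta_pos":[0,0,0],"hand":0.95}]' 60
python3 go.py 652.6 168.5 67 102.75
python3 - <<'E'
from h import *
c=Cam('wrist'); im,d=c.snap('w26')
E
```

```text
time_s: 27.5
position: [652.0, 168.5, 64.2]
orientation: [-90.0, -0.1, 102.8]
ft_force: [-0.6, 0.1, 0.1]
finger_gap: 64.2
time_s: 28.08
position: [652.9, 168.1, 65.3]
orientation: [-90.1, -0.0, 102.8]
ft_force: [0.2, -2.4, 4.7]
finger_gap: 12.6
delta [0.05, -0.17, 0.02] dr [0.001, 0.001, 0.001] now [652.9 168.1  65.3] [-90.1  -0.  102.8] gap 12.6 F [ 0.2 -2.4  4.7] t 28.1 q6 -92.0
```

View pics/w26.png

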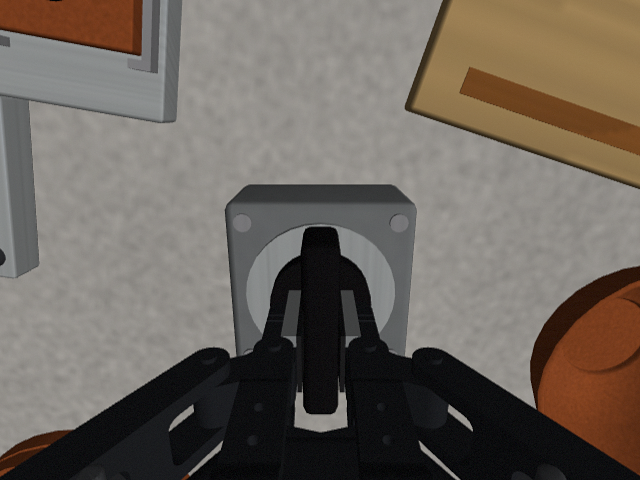

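```bash
python3 -m pendant '[{"dr":[0,0.1,0],"delta_pos":[0,0,0],"hand":0.95},{"dr":[0,0.2,0],"delta_pos":[0,0,0],"hand":0.95},{"dr":[0,0.3,0],"delta_pos":[0,0,0],"hand":0.95},{"dr":[0,0.4,0],"delta_pos":[0,0,0],"hand":0.95},{"dr":[0,0.5,0],"delta_pos":[0,0,0],"hand":0.95},{"dr":[0,0.6,0],"delta_pos":[0,0,0],"hand":0.95},{"dr":[0,0.7,0],"delta_pos":[0,0,0],"hand":0.95},{"dr":[0,0.8,0],"delta_pos":[0,0,0],"hand":0.95}]'
python3 -m pendant '[{"dr":[0,0.1,0],"delta_pos":[0,0,0],"hand":0.95},{"dr":[0,0.2,0],"delta_pos":[0,0,0],"hand":0.95},{"dr":[0,0.3,0],"delta_pos":[0,0,0],"hand":0.95},{"dr":[0,0.4,0],"delta_pos":[0,0,0],"hand":0.95},{"dr":[0,0.5,0],"delta_pos":[0,0,0],"hand":0.95},{"dr":[0,0.58,0],"delta_pos":[0,0,0],"hand":0.95},{"dr":[0,0.62,0],"delta_pos":[0,0,0],"hand":0.95},{"dr":[0,0.62,0],"delta_pos":[0,0,0],"hand":0.95}]'
python3 - <<'E'
from h import *
s=ctrl.get_state();print(s['orientation'].round(1),s['ft_force'].round(1),s['ft_torque'].round(2),s['finger_gap'])
c=Cam('wrist'); im,d=c.snap('w27');c=Cam('side'); im,d=c.snap('s27');cv2.imwrite('pics/s27c.png',cv2.resize(im[180:340,270:430,::-1],None,fx=3.5,fy=3.5,interpolation=cv2.INTER_CUBIC))
E
```

```text
time_s: 28.8
position: [653.0, 167.9, 65.3]
orientation: [-90.0, -0.1, 56.7]
ft_force: [-0.2, -3.0, 3.9]
finger_gap: 12.9
time_s: 29.47
position: [652.9, 167.9, 65.3]
orientation: [-90.0, -0.1, 21.5]
ft_force: [0.3, -3.1, 6.1]
finger_gap: 12.8
[-90.   -0.1  21.5] [ 0.3 -3.1  6.1] [-0.52  0.03  0.46] 12.76171281952168
```

View pics/w27.png

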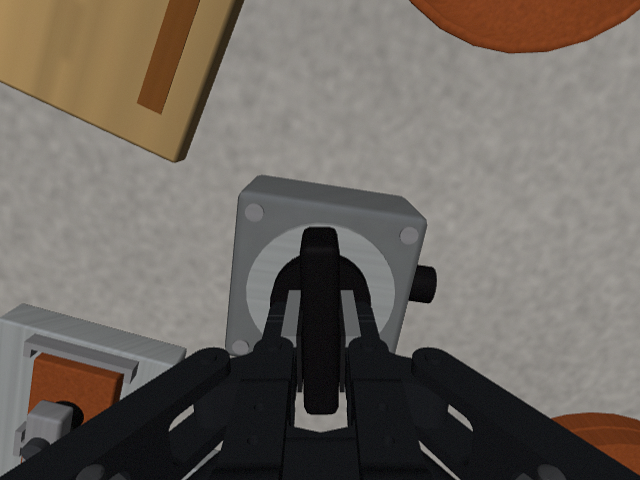

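View pics/s27c.png

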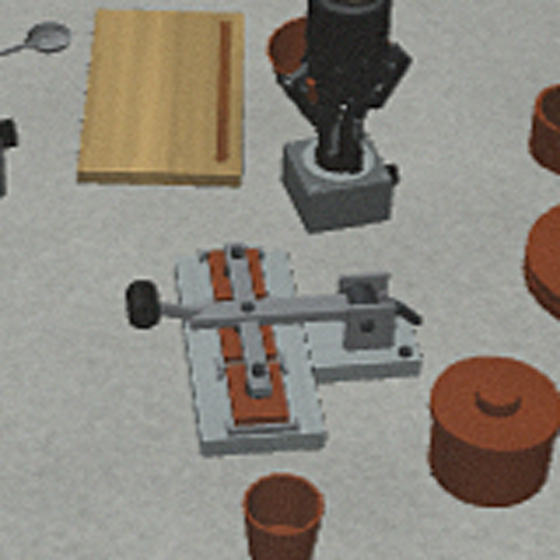

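```bash
python3 -m pendant '[{"dr":[0,0,0],"delta_pos":[0,0,0],"hand":0.95},{"dr":[0,0,0],"delta_pos":[0,0,0],"hand":0.95},{"dr":[0,0,0],"delta_pos":[0,0,0],"hand":0.95},{"dr":[0,0,0],"delta_pos":[0,0,0],"hand":0.95},{"dr":[0,0,0],"delta_pos":[0,0,0],"hand":0.95},{"dr":[0,0,0],"delta_pos":[0,0,0],"hand":0.95},{"dr":[0,0,0],"delta_pos":[0,0,0],"hand":0.95},{"dr":[0,0,0],"delta_pos":[0,0,0],"hand":0.95}]'
python3 -m pendant '[{"dr":[0,0,0],"delta_pos":[0,0,0],"hand":0.95},{"dr":[0,0,0],"delta_pos":[0,0,0],"hand":0.95},{"dr":[0,0,0],"delta_pos":[0,0,0],"hand":0.95},{"dr":[0,0,0],"delta_pos":[0,0,0],"hand":0.95},{"dr":[0,0,0],"delta_pos":[0,0,0],"hand":0.95},{"dr":[0,0,0],"delta_pos":[0,0,0],"hand":0.95},{"dr":[0,0,0],"delta_pos":[0,0,0],"hand":0.95},{"dr":[0,0,0],"delta_pos":[0,0,0],"hand":0.95}]'
python3 -m pendant '[{"dr":[0,0,0],"delta_pos":[0,0,0],"hand":0.95},{"dr":[0,0,0],"delta_pos":[0,0,0],"hand":0.95},{"dr":[0,0,0],"delta_pos":[0,0,0],"hand":0.95},{"dr":[0,0,0],"delta_pos":[0,0,0],"hand":0.95},{"dr":[0,0,0],"delta_pos":[0,0,0],"hand":0.95},{"dr":[0,0,0],"delta_pos":[0,0,0],"hand":0.95},{"dr":[0,0,0],"delta_pos":[0,0,0],"hand":0.95},{"dr":[0,0,0],"delta_pos":[0,0,0],"hand":0.95}]'
python3 -m pendant '[{"dr":[0,0,0],"delta_pos":[0,0,0],"hand":0.95},{"dr":[0,0,0],"delta_pos":[0,0,0],"hand":0.95},{"dr":[0,0,0],"delta_pos":[0,0,0],"hand":0.95},{"dr":[0,0,0],"delta_pos":[0,0,0],"hand":0.95},{"dr":[0,0,0],"delta_pos":[0,0,0],"hand":0.95},{"dr":[0,0,0],"delta_pos":[0,0,0],"hand":0.95},{"dr":[0,0,0],"delta_pos":[0,0,0],"hand":0.95},{"dr":[0,0,0],"delta_pos":[0,0,0],"hand":0.95}]'
python3 - <<'E'
from h import *
s=ctrl.get_state();print(s['orientation'].round(1),s['ft_torque'].round(2),s['finger_gap'])
c=Cam('wrist'); im,d=c.snap('w28')
a=cv2.imread('pics/w27.png').astype(int);b=cv2.imread('pics/w28.png').astype(int);print('diff',abs(a-b)[180:420,220:430].mean())
E
```

```text
time_s: 30.23
position: [652.9, 167.8, 65.3]
orientation: [-90.0, -0.1, 21.6]
ft_force: [-1.3, -4.8, 5.5]
finger_gap: 13.0
time_s: 30.9
position: [652.9, 167.8, 65.3]
orientation: [-90.0, -0.1, 21.6]
ft_force: [-1.5, -4.5, 5.6]
finger_gap: 12.9
time_s: 31.57
position: [652.9, 167.9, 65.3]
orientation: [-90.0, -0.1, 21.6]
ft_force: [-0.7, -4.1, 4.7]
finger_gap: 12.8
time_s: 32.23
position: [652.9, 167.8, 65.3]
orientation: [-90.0, -0.1, 21.6]
ft_force: [-0.5, -4.6, 5.5]
finger_gap: 12.9
[-90.   -0.1  21.6] [-0.62  0.1   0.47] 12.923954042096737
diff 1.9670701058201059
```

```bash
python3 -m pendant '[{"dr":[0,-0.1,0],"delta_pos":[0,0,0],"hand":0.95},{"dr":[0,-0.2,0],"delta_pos":[0,0,0],"hand":0.95},{"dr":[0,-0.3,0],"delta_pos":[0,0,0],"hand":0.95},{"dr":[0,-0.4,0],"delta_pos":[0,0,0],"hand":0.95},{"dr":[0,-0.5,0],"delta_pos":[0,0,0],"hand":0.95},{"dr":[0,-0.6,0],"delta_pos":[0,0,0],"hand":0.95},{"dr":[0,-0.7,0],"delta_pos":[0,0,0],"hand":0.95},{"dr":[0,-0.8,0],"delta_pos":[0,0,0],"hand":0.95}]'
python3 -m pendant '[{"dr":[0,-0.1,0],"delta_pos":[0,0,0],"hand":0.95},{"dr":[0,-0.2,0],"delta_pos":[0,0,0],"hand":0.95},{"dr":[0,-0.3,0],"delta_pos":[0,0,0],"hand":0.95},{"dr":[0,-0.4,0],"delta_pos":[0,0,0],"hand":0.95},{"dr":[0,-0.5,0],"delta_pos":[0,0,0],"hand":0.95},{"dr":[0,-0.58,0],"delta_pos":[0,0,0],"hand":0.95},{"dr":[0,-0.64,0],"delta_pos":[0,0,0],"hand":0.95},{"dr":[0,-0.64,0],"delta_pos":[0,0,0],"hand":0.95}]'
python3 -m pendant '[{"dr":[0,0,0],"delta_pos":[0,0,0],"hand":0.95},{"dr":[0,0,0],"delta_pos":[0,0,0],"hand":0.95},{"dr":[0,0,0],"delta_pos":[0,0,0],"hand":0.95},{"dr":[0,0,0],"delta_pos":[0,0,0],"hand":0.95}]'
python3 -m pendant '[{"dr":[0,0,0],"delta_pos":[0,0,0],"hand":0.5},{"dr":[0,0,0],"delta_pos":[0,0,0],"hand":0.25},{"dr":[0,0,0],"delta_pos":[0,0,0],"hand":0.25},{"dr":[0,0,0],"delta_pos":[0,0,0],"hand":0.25},{"dr":[0,0,0],"delta_pos":[0,0,0],"hand":0.25},{"dr":[0,0,0],"delta_pos":[0,0,0],"hand":0.25}]'
python3 -m pendant '[{"dr":[0,0,0],"delta_pos":[0,-2,0],"hand":0.25},{"dr":[0,0,0],"delta_pos":[0,-6,0],"hand":0.25},{"dr":[0,0,0],"delta_pos":[0,-10,0],"hand":0.25},{"dr":[0,0,0],"delta_pos":[0,-14,0],"hand":0.25},{"dr":[0,0,0],"delta_pos":[0,-18,0],"hand":0.25},{"dr":[0,0,0],"delta_pos":[0,-18,0],"hand":0.25},{"dr":[0,0,0],"delta_pos":[0,-18,0],"hand":0.25}]'
python3 - <<'E'
from h import *
c=Cam('wrist'); im,d=c.snap('w29')
V,U=np.mgrid[0:480,0:640]; ok=(d>0)&(V<300)
P=c.deproj(U[ok],V[ok],d[ok])
q=P[(P[:,2]>78)&(P[:,2]<96)&(abs(P[:,0]-650)<60)&(abs(P[:,1]-162)<60)]; t=q[(q[:,2]>83)]
print(cv2.minAreaRect(t[:,:2].astype(np.float32)))
E
```

```text
time_s: 32.95
position: [652.9, 168.0, 65.3]
orientation: [-90.0, -0.1, 67.6]
ft_force: [-0.3, -3.6, 5.5]
finger_gap: 12.8
time_s: 33.62
position: [652.9, 168.1, 65.4]
orientation: [-90.1, -0.1, 103.9]
ft_force: [0.7, -3.5, 5.3]
finger_gap: 13.0
time_s: 33.95
position: [653.0, 168.1, 65.3]
orientation: [-90.1, -0.1, 103.8]
ft_force: [-0.9, -3.9, 5.8]
finger_gap: 12.8
time_s: 34.45
position: [652.1, 168.9, 64.3]
orientation: [-90.0, -0.1, 104.0]
ft_force: [1.1, -0.1, 0.2]
finger_gap: 63.9
time_s: 35.03
position: [655.0, 168.9, 249.5]
orientation: [-90.5, -0.1, 103.9]
ft_force: [-0.4, -0.0, -0.1]
finger_gap: 63.9
((653.401123046875, 168.70494079589844), (72.18267059326172, 13.966978073120117), 12.670575141906738)
```

View pics/w29.png

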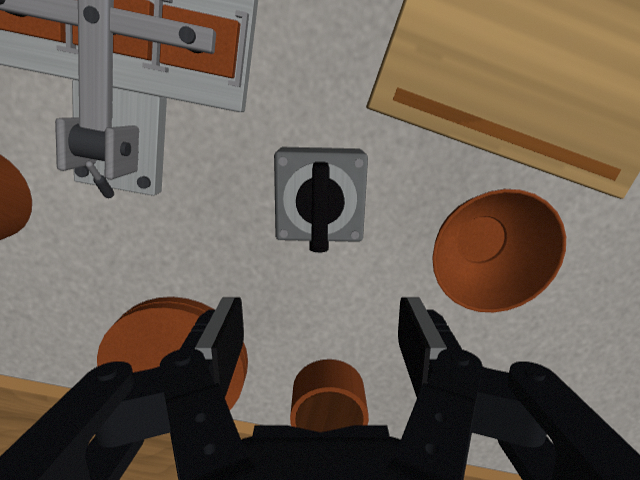

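The handle is back off at 12.7°, the same angle as at the start. Now I'll reopen the clamp.

```bash
python3 go.py 463 -43.5 200 93;
```

```text
delta [-16.01, 4.52, 23.56] dr [0.003, 0.191, 0.002] now [653.  168.5 246.2] [-9.020e+01 -1.000e-01  1.039e+02] gap 64.3 F [-0.4 -0.4 -0.2] t 35.1 q6 -93.0
```

```bash
python3 -m pendant '[{"dr":[0,0.1,0],"delta_pos":[-2,0,3],"hand":0.25},{"dr":[0,0.191,0],"delta_pos":[-4.5,0,6],"hand":0.25},{"dr":[0,0.191,0],"delta_pos":[-7,0,9.5],"hand":0.25},{"dr":[0,0.191,0],"delta_pos":[-9.5,0,13],"hand":0.25},{"dr":[0,0.191,0],"delta_pos":[-12,1,16.5],"hand":0.25},{"dr":[0,0.191,0],"delta_pos":[-14,2,20],"hand":0.25},{"dr":[0,0.191,0],"delta_pos":[-16,3,23],"hand":0.25},{"dr":[0,0.191,0],"delta_pos":[-16,4.5,23.5],"hand":0.25}]'
python3 -m pendant '[{"dr":[0,0,0],"delta_pos":[0,5,0],"hand":0.25},{"dr":[0,0,0],"delta_pos":[0,8,0],"hand":0.25},{"dr":[0,0,0],"delta_pos":[0,8,0],"hand":0.25},{"dr":[0,0,0],"delta_pos":[0,8,0],"hand":0.25},{"dr":[0,0,0],"delta_pos":[0,8,0],"hand":0.25}]'
python3 - <<'E'
from h import *
c=Cam('wrist'); im,d=c.snap('w30')
V,U=np.mgrid[0:480,0:640]; ok=(d>0)&(V<320)&(abs(U-320)<90)
P=c.deproj(U[ok],V[ok],d[ok]); dark=im[ok].max(1)<60
q=P[dark&(P[:,2]>50)&(P[:,2]<95)]
print(len(q),q.min(0),q.max(0)); t=q[q[:,2]>np.percentile(q[:,2],95)];print('top',t.mean(0))
E
python3 go.py 463 -43.5 57 93
```

```text
time_s: 35.75
position: [457.1, -46.5, 196.4]
orientation: [-89.6, -0.0, 92.8]
ft_force: [0.4, 0.0, 0.5]
finger_gap: 64.1
time_s: 36.17
position: [463.0, -43.3, 119.5]
orientation: [-90.0, -0.1, 93.0]
ft_force: [1.0, 0.3, 0.7]
finger_gap: 63.9
3349 [447.25954546 -62.57337575  50.06667754] [505.87216461 -28.12094559  84.89578841]
top [461.28652777 -45.42983738  83.84116657]
delta [-0.0, 6.37, 0.14] dr [0.002, 0.0, 0.001] now [464.3 -43.5 120.7] [-90.1  -0.1  93. ] gap 64.4 F [0.2 0.3 0.1] t 36.2 q6 -104.0
```

View pics/w30.png

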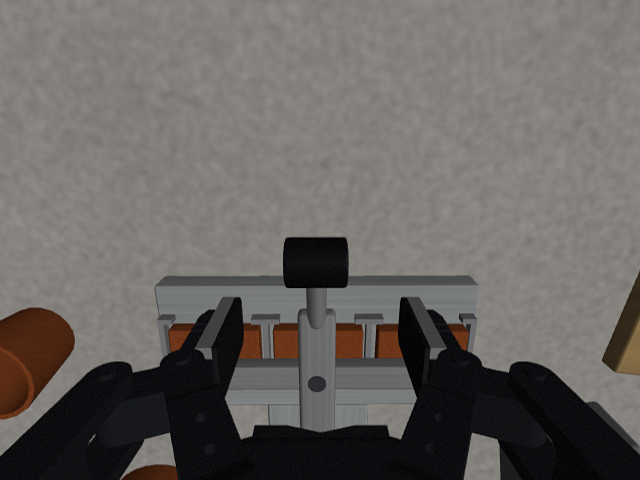

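```bash
python3 -m pendant '[{"dr":[0,0,0],"delta_pos":[-0.17,2,0.2],"hand":0.25},{"dr":[0,0,0],"delta_pos":[-0.17,4,0.2],"hand":0.25},{"dr":[0,0,0],"delta_pos":[-0.17,5.5,0.2],"hand":0.25},{"dr":[0,0,0],"delta_pos":[-0.17,6.4,0.2],"hand":0.25},{"dr":[0,0,0],"delta_pos":[-0.17,6.4,0.2],"hand":0.25},{"dr":[0,0,0],"delta_pos":[-0.17,6.4,0.2],"hand":0.25}]'
python3 -m pendant '[{"dr":[0,0,0],"delta_pos":[0,0,0],"hand":0.7},{"dr":[0,0,0],"delta_pos":[0,0,0],"hand":0.7},{"dr":[0,0,0],"delta_pos":[0,0,0],"hand":0.7},{"dr":[0,0,0],"delta_pos":[0,0,0],"hand":0.7},{"dr":[0,0,0],"delta_pos":[0,0,0],"hand":0.7},{"dr":[0,0,0],"delta_pos":[0,0,0],"hand":0.7}]' 50
python3 go.py 463 -43.5 57 93
python3 - <<'E'
from h import *
c=Cam('wrist'); im,d=c.snap('w31')
E
```

```text
time_s: 36.72
position: [462.2, -45.2, 56.4]
orientation: [-90.1, -0.1, 93.0]
ft_force: [0.9, 0.5, 0.4]
finger_gap: 63.9
time_s: 37.22
position: [462.2, -45.9, 56.8]
orientation: [-90.1, 0.0, 93.0]
ft_force: [-1.5, -1.8, 6.0]
finger_gap: 33.0
delta [0.23, -0.02, -0.09] dr [0.002, 0.001, -0.0] now [462.2 -45.9  56.8] [-90.1   0.   93. ] gap 33.0 F [-1.5 -1.8  6. ] t 37.2 q6 -104.0
```

View pics/w31.png

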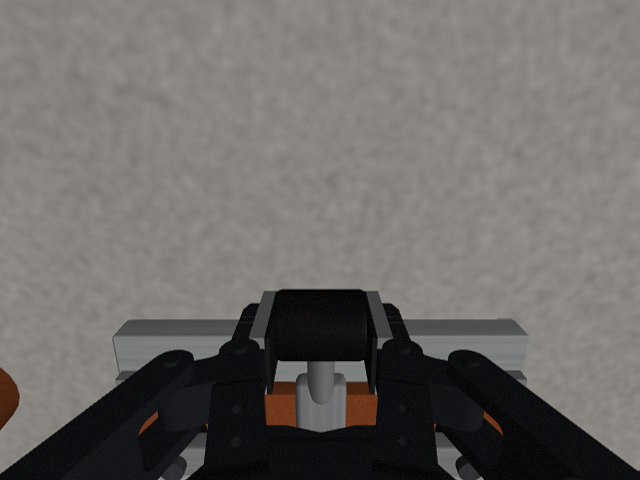

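```bash
python3 -m pendant '[{"dr":[0,0,0],"delta_pos":[0,-1.02,-0.12],"hand":0.7},{"dr":[0,0,0],"delta_pos":[0,-2.65,-0.44],"hand":0.7},{"dr":[0,0,0],"delta_pos":[0,-4.25,-0.9],"hand":0.7},{"dr":[0,0,0],"delta_pos":[0,-5.81,-1.49],"hand":0.7},{"dr":[0,0,0],"delta_pos":[0,-7.3,-2.22],"hand":0.7},{"dr":[0,0,0],"delta_pos":[0,-8.73,-3.08],"hand":0.7},{"dr":[0,0,0],"delta_pos":[0,-10.08,-4.06],"hand":0.7},{"dr":[0,0,0],"delta_pos":[0,-11.33,-5.15],"hand":0.7}]'
```

```text
time_s: 37.93
position: [510.6, -43.2, 166.9]
orientation: [-89.8, -0.0, 93.0]
ft_force: [3.4, -3.7, -14.0]
finger_gap: 33.1
```

```bash
python3 -m pendant '[{"dr":[0,0,0],"delta_pos":[0,-1.16,-1.2],"hand":0.7},{"dr":[0,0,0],"delta_pos":[0,-2.21,-2.49],"hand":0.7},{"dr":[0,0,0],"delta_pos":[0,-3.14,-3.87],"hand":0.7},{"dr":[0,0,0],"delta_pos":[0,-3.95,-5.33],"hand":0.7},{"dr":[0,0,0],"delta_pos":[0,-4.62,-6.85],"hand":0.7},{"dr":[0,0,0],"delta_pos":[0,-5.16,-8.42],"hand":0.7},{"dr":[0,0,0],"delta_pos":[0,-5.57,-10.04],"hand":0.7},{"dr":[0,0,0],"delta_pos":[0,-5.83,-11.68],"hand":0.7}]'
python3 go.py 712.5 -32 220 93
```

```text
time_s: 38.6
position: [628.8, -36.8, 226.8]
orientation: [-89.9, -0.1, 93.0]
ft_force: [1.2, -1.5, -2.6]
finger_gap: 33.0
delta [0.04, 0.66, -8.38] dr [-0.002, -0.0, 0.001] now [628.8 -36.8 226.8] [-89.9  -0.1  93. ] gap 33.0 F [ 1.2 -1.5 -2.6] t 38.6 q6 -100.0
```

```bash
python3 -m pendant '[{"dr":[0,0,0],"delta_pos":[0,-0.11,-1.66],"hand":0.7},{"dr":[0,0,0],"delta_pos":[0,-0.08,-3.32],"hand":0.7},{"dr":[0,0,0],"delta_pos":[0,0.09,-4.98],"hand":0.7},{"dr":[0,0,0],"delta_pos":[0,0.41,-6.61],"hand":0.7},{"dr":[0,0,0],"delta_pos":[0,0.86,-8.21],"hand":0.7},{"dr":[0,0,0],"delta_pos":[0,0.86,-8.4],"hand":0.7},{"dr":[0,0,0],"delta_pos":[0,0.86,-8.4],"hand":0.7},{"dr":[0,0,0],"delta_pos":[0,0.86,-8.4],"hand":0.7}]'
python3 -m pendant '[{"dr":[0,0,0],"delta_pos":[0,0,0],"hand":0.4},{"dr":[0,0,0],"delta_pos":[0,0,0],"hand":0.25},{"dr":[0,0,0],"delta_pos":[0,0,0],"hand":0.25},{"dr":[0,0,0],"delta_pos":[0,0,0],"hand":0.25},{"dr":[0,0,0],"delta_pos":[0,0,0],"hand":0.25}]'
python3 -m pendant '[{"dr":[0,0,0],"delta_pos":[0,-2,0],"hand":0.25},{"dr":[0,0,0],"delta_pos":[0,-6,0],"hand":0.25},{"dr":[0,0,0],"delta_pos":[0,-10,0],"hand":0.25},{"dr":[0,0,0],"delta_pos":[0,-10,0],"hand":0.25},{"dr":[0,0,0],"delta_pos":[0,-10,0],"hand":0.25},{"dr":[0,0,0],"delta_pos":[0,-10,0],"hand":0.25}]'
python3 - <<'E'
from h import *
c=Cam('wrist'); im,d=c.snap('w32')
V,U=np.mgrid[0:480,0:640]; ok=(d>0)&(V<300)
P=c.deproj(U[ok],V[ok],d[ok]); dark=im[ok].max(1)<60
q=P[dark&(P[:,2]>205)&(P[:,2]<262)]
top=q[q[:,2]>np.percentile(q[:,2],97)];print('top',top.mean(0))
E
python3 go.py 550 340 300 0
```

```text
time_s: 39.27
position: [715.0, -32.1, 218.3]
orientation: [-90.3, -0.1, 93.0]
ft_force: [5.3, -0.9, -2.5]
finger_gap: 32.8
time_s: 39.68
position: [712.6, -32.2, 218.5]
orientation: [-90.0, -0.1, 93.0]
ft_force: [-0.7, 0.2, -1.4]
finger_gap: 64.2
time_s: 40.18
position: [712.8, -32.4, 318.8]
orientation: [-90.0, -0.1, 93.0]
ft_force: [-1.4, -0.7, -0.1]
finger_gap: 63.8
top [711.78287524 -31.11961752 247.29212285]
delta [38.02, 1.81, 14.24] dr [-0.003, 1.623, -0.0] now [712.1 -32.3 317.1] [-89.9  -0.1  93. ] gap 64.0 F [ 0.5 -0.9  0.6] t 40.2 q6 -99.0
```

View pics/w32.png

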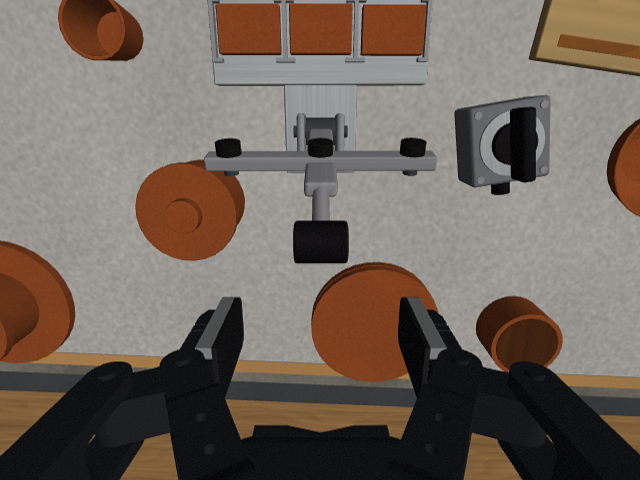

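```bash
python3 - <<'E'
from h import *
c=Cam('top'); im=np.load('pics/top0.npy'); hsv=cv2.cvtColor(im,cv2.COLOR_RGB2HSV)
m=((hsv[...,0]>8)&(hsv[...,0]<28)&(hsv[...,1]>70)).astype(np.uint8)*255
m[:,:180]=0;m[:,285:]=0;m[:205]=0;m[280:]=0
m=cv2.morphologyEx(m,cv2.MORPH_CLOSE,np.ones((7,7)))
k=max(cv2.findContours(m,0,1)[0],key=cv2.contourArea)
P=c.plane(k[:,0,0],k[:,0,1],16)[:,:2].astype(np.float32); r=cv2.minAreaRect(P); print(r, cv2.boxPoints(r))
E
```

```text
((495.06842041015625, 335.7243347167969), (277.387451171875, 156.4459686279297), 85.50647735595703) [[406.21973 203.5854 ]
 [562.1848  191.32845]
 [583.9171  467.86328]
 [427.95203 480.12024]]
```

```bash
python3 go.py 548.3 35 200 3; python3 -m pendant '[{"dr":[0,0.12,0],"delta_pos":[0.7,0,3],"hand":0.2},{"dr":[0,0.24,0],"delta_pos":[1.4,0,6],"hand":0.2},{"dr":[0,0.36,0],"delta_pos":[2.5,0,9],"hand":0.2},{"dr":[0,0.48,0],"delta_pos":[3.5,1,12],"hand":0.2},{"dr":[0,0.6,0],"delta_pos":[4.5,3,15],"hand":0.2},{"dr":[0,0.72,0],"delta_pos":[6,6,16.7],"hand":0.2},{"dr":[0,0.84,0],"delta_pos":[6,9,16.7],"hand":0.2},{"dr":[0,0.96,0],"delta_pos":[6,11,16.7],"hand":0.2}]'
python3 go.py 548.3 35 120 3
```

```text
delta [7.55, 11.76, 15.98] dr [-0.003, 1.571, -0.0] now [712.1 -32.3 317.1] [-89.9  -0.1  93. ] gap 64.0 F [ 0.5 -0.9  0.6] t 40.2 q6 -99.0
time_s: 40.9
position: [538.4, 19.9, 203.7]
orientation: [-89.6, 0.3, 37.7]
ft_force: [-0.5, 0.1, 0.6]
finger_gap: 68.7
delta [1.75, 8.36, 0.53] dr [-0.005, 0.606, -0.007] now [538.4  19.9 203.7] [-89.6   0.3  37.7] gap 68.7 F [-0.5  0.1  0.6] t 40.9 q6 -40.0
```

```bash
python3 -m pendant '[{"dr":[0,0.12,0],"delta_pos":[1.7,1,0.5],"hand":0.2},{"dr":[0,0.24,0],"delta_pos":[1.7,3,0.5],"hand":0.2},{"dr":[0,0.36,0],"delta_pos":[1.7,5,0.5],"hand":0.2},{"dr":[0,0.48,0],"delta_pos":[1.7,7,0.5],"hand":0.2},{"dr":[0,0.606,0],"delta_pos":[1.7,8.3,0.5],"hand":0.2},{"dr":[0,0.606,0],"delta_pos":[1.7,8.3,0.5],"hand":0.2},{"dr":[0,0.606,0],"delta_pos":[1.7,8.3,0.5],"hand":0.2},{"dr":[0,0.606,0],"delta_pos":[1.7,8.3,0.5],"hand":0.2}]'
python3 - <<'E'
from h import *
c=Cam('wrist'); im,d=c.snap('w33')
for t in tiles(c,im,32): print(t)
E
python3 go.py 548.3 35 23 3
```

```text
time_s: 41.57
position: [553.1, 33.5, 125.2]
orientation: [-89.9, 0.0, 3.4]
ft_force: [1.0, 0.4, 1.2]
finger_gap: 68.2
(713.4, -143.5, 45.4, 47.5, -86.6, (np.float64(496.0), np.float64(463.0)))
(555.1, -101.4, 45.2, 49.4, 3.4, (np.float64(312.0), np.float64(404.0)))
(551.8, -37.1, 45.2, 66.9, 2.9, (np.float64(312.0), np.float64(332.0)))
(548.7, 35.9, 45.2, 64.5, 3.1, (np.float64(313.0), np.float64(235.0)))
delta [-0.54, 10.29, 0.17] dr [-0.001, 0.007, 0.001] now [553.7  33.5 125.9] [-89.9  -0.1   3.4] gap 68.3 F [ 0.1 -0.   0.6] t 41.6 q6 -5.0
```

View pics/w33.png

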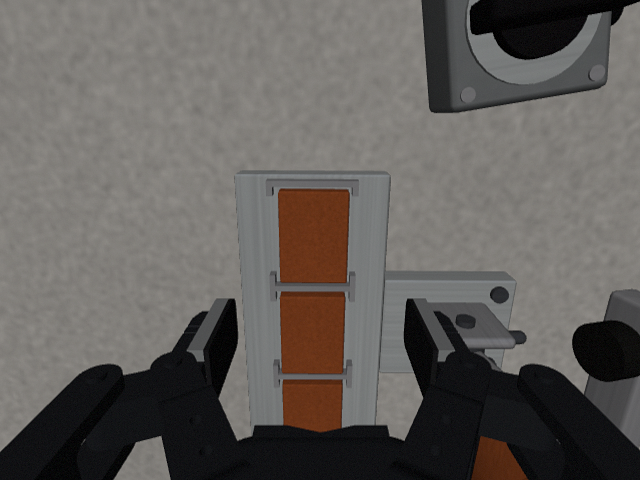

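```bash
python3 -m pendant '[{"dr":[0,0,0],"delta_pos":[-0.5,2,0.15],"hand":0.2},{"dr":[0,0,0],"delta_pos":[-0.5,5,0.15],"hand":0.2},{"dr":[0,0,0],"delta_pos":[-0.5,7,0.15],"hand":0.2},{"dr":[0,0,0],"delta_pos":[-0.5,8,0.15],"hand":0.2},{"dr":[0,0,0],"delta_pos":[-0.5,8,0.15],"hand":0.2},{"dr":[0,0,0],"delta_pos":[-0.5,8,0.15],"hand":0.2},{"dr":[0,0,0],"delta_pos":[-0.5,8,0.15],"hand":0.2}]' 40
python3 go.py 548.5 35 23 3
```

```text
time_s: 42.2
position: [549.9, 34.8, 47.0]
orientation: [-89.9, -0.2, 3.3]
ft_force: [-0.2, -0.4, 0.5]
finger_gap: 68.2
delta [-0.15, 2.4, 0.02] dr [-0.001, 0.005, 0.003] now [549.9  34.8  47. ] [-89.9  -0.2   3.3] gap 68.2 F [-0.2 -0.4  0.5] t 42.2 q6 -4.0
```

```bash
python3 -m pendant '[{"dr":[0,0.005,0],"delta_pos":[-0.12,1,0],"hand":0.2},{"dr":[0,0.005,0],"delta_pos":[-0.12,2,0],"hand":0.2},{"dr":[0,0.005,0],"delta_pos":[-0.12,2.4,0],"hand":0.2},{"dr":[0,0.005,0],"delta_pos":[-0.12,2.4,0],"hand":0.2},{"dr":[0,0.005,0],"delta_pos":[-0.12,2.4,0],"hand":0.2}]'
python3 -m pendant '[{"dr":[0,0,0],"delta_pos":[0,0,0],"hand":0.6},{"dr":[0,0,0],"delta_pos":[0,0,0],"hand":0.6},{"dr":[0,0,0],"delta_pos":[0,0,0],"hand":0.6},{"dr":[0,0,0],"delta_pos":[0,0,0],"hand":0.6},{"dr":[0,0,0],"delta_pos":[0,0,0],"hand":0.6}]' 40
python3 -m pendant '[{"dr":[0,0,0],"delta_pos":[0,-2,0],"hand":0.6},{"dr":[0,0,0],"delta_pos":[0,-5,0],"hand":0.6},{"dr":[0,0,0],"delta_pos":[0,-8,0],"hand":0.6},{"dr":[0,0,0],"delta_pos":[0,-8,0],"hand":0.6},{"dr":[0,0,0],"delta_pos":[0,-8,0],"hand":0.6}]'
python3 crop.py w34
python3 go.py 501.7 420.7 110 -4.5
```

```text
time_s: 42.62
position: [546.4, 34.9, 20.7]
orientation: [-89.9, 0.1, 3.0]
ft_force: [0.1, -0.5, 0.6]
finger_gap: 68.4
time_s: 43.03
position: [547.7, 34.8, 21.9]
orientation: [-89.9, -0.1, 3.0]
ft_force: [0.2, -0.2, 2.3]
finger_gap: 44.6
time_s: 43.45
position: [548.8, 34.7, 103.4]
orientation: [-89.9, -0.3, 3.0]
ft_force: [0.3, 0.7, -1.3]
finger_gap: 44.8
[547.   34.7 101.6] [-89.9  -0.    3. ] [ 0.1  0.  -0.5] 44.9 depth 147.5774
delta [-2.51, -0.78, 38.78] dr [-0.001, 0.131, 0.0] now [547.   34.7 101.6] [-89.9  -0.    3. ] gap 44.9 F [ 0.1  0.  -0.5] t 43.5 q6 -4.0
```

View pics/w34.png

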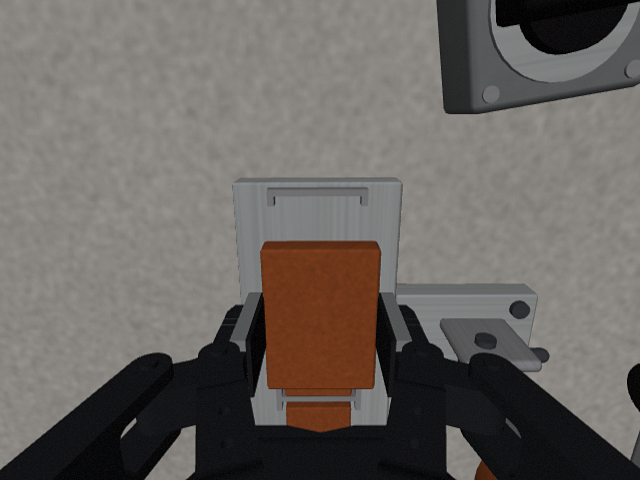

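```bash
python3 -m pendant '[{"dr":[0,0,0],"delta_pos":[-1,-1,3],"hand":0.6},{"dr":[0,0,0],"delta_pos":[-1.5,-1,7],"hand":0.6},{"dr":[0,0.1,0],"delta_pos":[-2,-1,11],"hand":0.6},{"dr":[0,0.131,0],"delta_pos":[-2.5,-1,15],"hand":0.6},{"dr":[0,0.131,0],"delta_pos":[-2.5,-1,19],"hand":0.6},{"dr":[0,0.131,0],"delta_pos":[-2.5,-1,23],"hand":0.6},{"dr":[0,0.131,0],"delta_pos":[-2.5,-1,27],"hand":0.6},{"dr":[0,0.131,0],"delta_pos":[-2.5,-1,30],"hand":0.6}]'
python3 -m pendant '[{"dr":[0,0,0],"delta_pos":[0.7,0,3],"hand":0.6},{"dr":[0,0,0],"delta_pos":[0.7,0,6],"hand":0.6},{"dr":[0,0,0],"delta_pos":[0.7,0,8.8],"hand":0.6},{"dr":[0,0,0],"delta_pos":[0.7,0,8.8],"hand":0.6},{"dr":[0,0,0],"delta_pos":[0.7,0,8.8],"hand":0.6},{"dr":[0,0,0],"delta_pos":[0.7,0,8.8],"hand":0.6}]'
python3 crop.py w35
python3 go.py 501.7 420.7 60 -4.5
```

```text
time_s: 44.17
position: [504.2, 335.2, 109.4]
orientation: [-90.0, 0.2, -4.5]
ft_force: [-0.1, -0.6, -0.7]
finger_gap: 44.4
time_s: 44.67
position: [518.7, 418.7, 109.4]
orientation: [-90.1, 0.2, -4.5]
ft_force: [-1.3, 0.1, -2.3]
finger_gap: 44.8
[519.1 418.4 109.9] [-90.1   0.2  -4.5] [-0.9 -0.1 -1.9] 44.9 depth 147.51167
delta [-1.73, 4.99, 0.1] dr [0.002, -0.001, -0.003] now [519.1 418.4 109.9] [-90.1   0.2  -4.5] gap 44.9 F [-0.9 -0.1 -1.9] t 44.7 q6 40.0
```

View pics/w35.png

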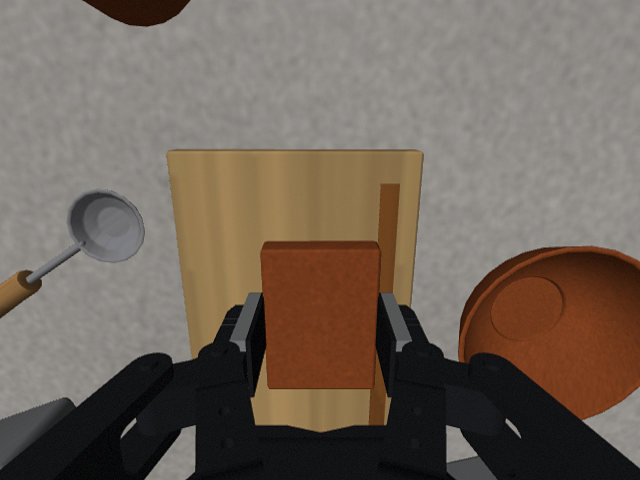

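```bash
python3 - <<'E'
from h import *
c=Cam('wrist')
A=c.plane(168,155,16)[:2];B=c.plane(422,155,16)[:2]; e=(B-A)/np.linalg.norm(B-A); n=np.array([-e[1],e[0]])
print(A,B,np.linalg.norm(B-A),np.degrees(np.arctan2(e[1],e[0]))); C=(A+B)/2-140*n
print('board',C,'slots',[ (C+s*n).round(1) for s in(-85,0,85)])
E
```

```text
[429.91376858 481.3291321 ] [586.1533401  468.89015985] 156.73395209611462 -4.551986966118915
board [496.92264894 335.55124322] slots [array([490.2, 250.8]), array([496.9, 335.6]), array([503.7, 420.3])]
```

```bash
python3 -m pendant '[{"dr":[0,0,0],"delta_pos":[-1.6,0,0.1],"hand":0.6},{"dr":[0,0,0],"delta_pos":[-1.6,2,0.1],"hand":0.6},{"dr":[0,0,0],"delta_pos":[-1.6,4.5,0.1],"hand":0.6},{"dr":[0,0,0],"delta_pos":[-1.6,6,0.1],"hand":0.6},{"dr":[0,0,0],"delta_pos":[-1.6,7,0.1],"hand":0.6},{"dr":[0,0,0],"delta_pos":[-1.6,7,0.1],"hand":0.6},{"dr":[0,0,0],"delta_pos":[-1.6,7,0.1],"hand":0.6},{"dr":[0,0,0],"delta_pos":[-1.6,7,0.1],"hand":0.6}]'
python3 go.py 502.5 420.5 19.5 -4.5
```

```text
time_s: 45.38
position: [505.5, 422.8, 42.9]
orientation: [-89.8, -0.1, -4.6]
ft_force: [-0.1, -1.0, -0.1]
finger_gap: 44.8
delta [-0.28, 2.34, -0.26] dr [-0.003, -0.001, 0.001] now [505.5 422.8  42.9] [-89.8  -0.1  -4.6] gap 44.8 F [-0.1 -1.  -0.1] t 45.4 q6 41.0
```

```bash
python3 -m pendant '[{"dr":[0,0,0],"delta_pos":[-0.2,1,-0.2],"hand":0.6},{"dr":[0,0,0],"delta_pos":[-0.2,1.8,-0.2],"hand":0.6},{"dr":[0,0,0],"delta_pos":[-0.2,2.2,-0.2],"hand":0.6},{"dr":[0,0,0],"delta_pos":[-0.2,2.3,-0.2],"hand":0.6},{"dr":[0,0,0],"delta_pos":[-0.2,2.3,-0.2],"hand":0.6},{"dr":[0,0,0],"delta_pos":[-0.2,2.3,-0.2],"hand":0.6}]'
python3 go.py 502.5 420.5 19.5 -4.5
```

```text
time_s: 45.88
position: [502.3, 420.8, 18.8]
orientation: [-89.9, 0.0, -4.5]
ft_force: [-0.4, -0.1, -1.9]
finger_gap: 44.3
delta [0.02, -0.07, -0.03] dr [-0.002, -0.0, -0.0] now [502.3 420.8  18.8] [-89.9   0.   -4.5] gap 44.3 F [-0.4 -0.1 -1.9] t 45.9 q6 41.0
```

```bash
python3 -m pendant '[{"dr":[0,0,0],"delta_pos":[0,0.1,0],"hand":0.6},{"dr":[0,0,0],"delta_pos":[0,0.1,0],"hand":0.6}]'
python3 -m pendant '[{"dr":[0,0,0],"delta_pos":[0,0,0],"hand":0.4},{"dr":[0,0,0],"delta_pos":[0,0,0],"hand":0.3},{"dr":[0,0,0],"delta_pos":[0,0,0],"hand":0.3},{"dr":[0,0,0],"delta_pos":[0,-0.5,0],"hand":0.25},{"dr":[0,0,0],"delta_pos":[0,-3,0],"hand":0.25},{"dr":[0,0,0],"delta_pos":[0,-6,0],"hand":0.25},{"dr":[0,0,0],"delta_pos":[0,-9,0],"hand":0.25},{"dr":[0,0,0],"delta_pos":[0,-10,0],"hand":0.25}]'
python3 crop.py w36
python3 go.py 552 -39.2 120 3
```

```text
time_s: 46.05
position: [502.4, 420.9, 18.0]
orientation: [-89.9, 0.0, -4.5]
ft_force: [0.1, 0.0, -1.1]
finger_gap: 44.8
time_s: 46.72
position: [505.2, 422.7, 123.8]
orientation: [-89.6, -0.4, -4.5]
ft_force: [0.7, 1.4, 1.5]
finger_gap: 64.0
[505.7 423.1 124.5] [-89.5  -0.4  -4.5] [0.7 1.3 1.3] 64.1 depth 278.3077
delta [8.26, 0.13, -45.73] dr [-0.008, -0.131, 0.008] now [505.7 423.1 124.5] [-89.5  -0.4  -4.5] gap 64.1 F [0.7 1.3 1.3] t 46.8 q6 41.0
```

View pics/w36.png

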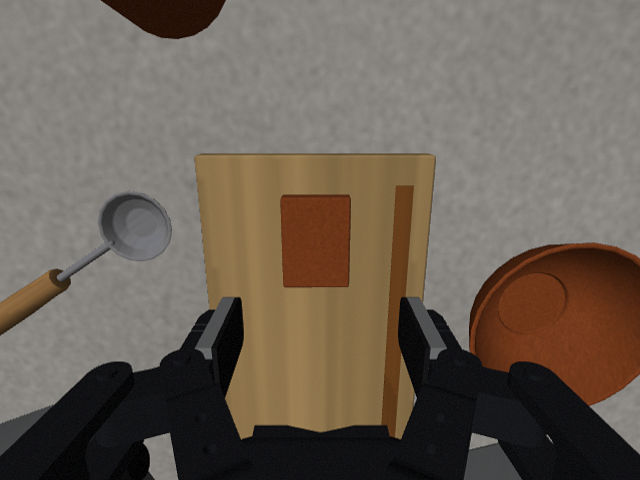

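```bash
python3 -m pendant '[{"dr":[0,0,0],"delta_pos":[0,0,-4],"hand":0.25},{"dr":[0,0,0],"delta_pos":[0.5,0,-8],"hand":0.25},{"dr":[0,0,0],"delta_pos":[1,0,-12],"hand":0.25},{"dr":[0,0,0],"delta_pos":[2,0,-16],"hand":0.25},{"dr":[0,-0.05,0],"delta_pos":[3,0,-20],"hand":0.25},{"dr":[0,-0.1,0],"delta_pos":[4,0,-24],"hand":0.25},{"dr":[0,-0.131,0],"delta_pos":[5,0,-28],"hand":0.25},{"dr":[0,-0.131,0],"delta_pos":[6,0,-32],"hand":0.25}]'
python3 go.py 552 -39.2 120 3
```

```text
time_s: 47.43
position: [535.9, 94.9, 116.3]
orientation: [-89.9, 0.1, 3.1]
ft_force: [1.5, 0.8, -0.1]
finger_gap: 64.0
delta [0.9, -0.39, -13.47] dr [-0.001, 0.001, -0.002] now [535.9  94.9 116.3] [-89.9   0.1   3.1] gap 64.0 F [ 1.5  0.8 -0.1] t 47.4 q6 2.0
```

```bash
python3 -m pendant '[{"dr":[0,0,0],"delta_pos":[0.5,0,-4],"hand":0.2},{"dr":[0,0,0],"delta_pos":[0.7,0,-8],"hand":0.2},{"dr":[0,0,0],"delta_pos":[0.7,0,-11],"hand":0.2},{"dr":[0,0,0],"delta_pos":[0.7,0,-13.5],"hand":0.2},{"dr":[0,0,0],"delta_pos":[0.7,0,-13.7],"hand":0.2},{"dr":[0,0,0],"delta_pos":[0.7,0,-13.7],"hand":0.2},{"dr":[0,0,0],"delta_pos":[0.7,0,-13.7],"hand":0.2}]'
python3 - <<'E'
from h import *
c=Cam('wrist'); im,d=c.snap('w37')
for t in tiles(c,im,32): print(t)
E
python3 go.py 552 -39.2 45 3
```

```text
time_s: 48.02
position: [550.1, -39.1, 116.3]
orientation: [-89.9, 0.1, 2.9]
ft_force: [-0.1, -0.5, 0.8]
finger_gap: 68.3
(737.9, -130.4, 38.9, 104.6, 66.5, (np.float64(566.0), np.float64(374.0)))
(555.6, -110.5, 45.2, 66.0, 3.0, (np.float64(322.0), np.float64(340.0)))
(551.8, -38.2, 45.2, 64.1, 2.9, (np.float64(322.0), np.float64(242.0)))
delta [0.18, 7.15, -0.09] dr [-0.002, 0.0, -0.002] now [550.3 -38.6 116.5] [-89.9   0.1   3. ] gap 68.2 F [-0.2 -0.4  0.1] t 48.1 q6 -12.0
```

```bash
python3 -m pendant '[{"dr":[0,0,0],"delta_pos":[0.15,2,-0.05],"hand":0.2},{"dr":[0,0,0],"delta_pos":[0.15,5,-0.05],"hand":0.2},{"dr":[0,0,0],"delta_pos":[0.15,7,-0.05],"hand":0.2},{"dr":[0,0,0],"delta_pos":[0.15,7,-0.05],"hand":0.2},{"dr":[0,0,0],"delta_pos":[0.15,7,-0.05],"hand":0.2},{"dr":[0,0,0],"delta_pos":[0.15,7,-0.05],"hand":0.2}]' 40
python3 go.py 552 -39 22.5 3
```

```text
time_s: 48.57
position: [553.3, -39.0, 48.1]
orientation: [-89.9, -0.1, 3.1]
ft_force: [-0.5, -0.9, 0.3]
finger_gap: 68.4
delta [-0.14, 2.56, 0.01] dr [-0.001, 0.001, 0.001] now [553.3 -39.   48.1] [-89.9  -0.1   3.1] gap 68.4 F [-0.5 -0.9  0.3] t 48.6 q6 -12.0
```

```bash
python3 -m pendant '[{"dr":[0,0,0],"delta_pos":[-0.1,1,0],"hand":0.2},{"dr":[0,0,0],"delta_pos":[-0.1,2,0],"hand":0.2},{"dr":[0,0,0],"delta_pos":[-0.1,2.5,0],"hand":0.2},{"dr":[0,0,0],"delta_pos":[-0.1,2.5,0],"hand":0.2},{"dr":[0,0,0],"delta_pos":[-0.1,2.5,0],"hand":0.2}]'
python3 -m pendant '[{"dr":[0,0,0],"delta_pos":[0,0,0],"hand":0.6},{"dr":[0,0,0],"delta_pos":[0,0,0],"hand":0.6},{"dr":[0,0,0],"delta_pos":[0,0,0],"hand":0.6},{"dr":[0,0,0],"delta_pos":[0,0,0],"hand":0.6},{"dr":[0,0,0],"delta_pos":[0,0,0],"hand":0.6}]' 40
python3 -m pendant '[{"dr":[0,0,0],"delta_pos":[0,-2,0],"hand":0.6},{"dr":[0,0,0],"delta_pos":[0,-5,0],"hand":0.6},{"dr":[0,0,0],"delta_pos":[0,-8,0],"hand":0.6},{"dr":[0,0,0],"delta_pos":[0,-9,0],"hand":0.6},{"dr":[0,0,0],"delta_pos":[0,-9,0],"hand":0.6}]'
python3 crop.py w38
python3 go.py 496 336 110 -4.5
```

```text
time_s: 48.98
position: [551.0, -39.9, 21.7]
orientation: [-89.9, 0.1, 3.0]
ft_force: [0.2, -0.4, 0.4]
finger_gap: 68.2
time_s: 49.4
position: [552.3, -40.1, 22.9]
orientation: [-89.9, -0.1, 3.0]
ft_force: [0.5, -0.0, 2.8]
finger_gap: 44.7
time_s: 49.82
position: [554.3, -40.5, 115.4]
orientation: [-90.0, -0.4, 3.0]
ft_force: [0.5, -0.5, -0.9]
finger_gap: 44.6
[552.4 -40.2 113.2] [-89.9  -0.2   3. ] [ 0.7  0.3 -1.4] 44.8 depth 148.50832
delta [-3.68, 0.35, 37.86] dr [-0.001, 0.131, 0.003] now [552.4 -40.2 113.2] [-89.9  -0.2   3. ] gap 44.8 F [ 0.7  0.3 -1.4] t 49.9 q6 -12.0
```

View pics/w38.png

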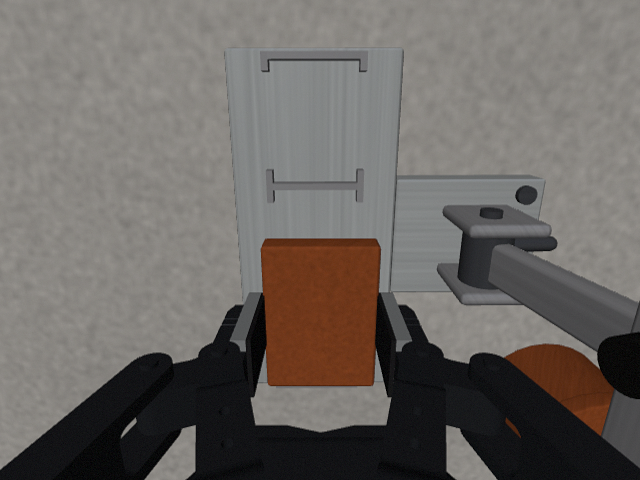

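```bash
python3 -m pendant '[{"dr":[0,0,0],"delta_pos":[-1,0,3],"hand":0.6},{"dr":[0,0,0],"delta_pos":[-2,0,7],"hand":0.6},{"dr":[0,0.05,0],"delta_pos":[-2.5,0,11],"hand":0.6},{"dr":[0,0.1,0],"delta_pos":[-3,0,15],"hand":0.6},{"dr":[0,0.131,0],"delta_pos":[-3.5,0,19],"hand":0.6},{"dr":[0,0.131,0],"delta_pos":[-3.7,0,23],"hand":0.6},{"dr":[0,0.131,0],"delta_pos":[-3.7,0,27],"hand":0.6},{"dr":[0,0.131,0],"delta_pos":[-3.7,0,31],"hand":0.6}]'
python3 -m pendant '[{"dr":[0,0,0],"delta_pos":[0.6,0,3.5],"hand":0.6},{"dr":[0,0,0],"delta_pos":[0.6,0,6.3],"hand":0.6},{"dr":[0,0,0],"delta_pos":[0.6,1,6.8],"hand":0.6},{"dr":[0,0,0],"delta_pos":[0.6,3,6.8],"hand":0.6},{"dr":[0,0,0],"delta_pos":[0.6,4,6.8],"hand":0.6},{"dr":[0,0,0],"delta_pos":[0.6,4,6.8],"hand":0.6},{"dr":[0,0,0],"delta_pos":[0.6,4,6.8],"hand":0.6}]'
python3 crop.py w39
python3 go.py 496 336 20 -4.5
```

```text
time_s: 50.53
position: [495.7, 268.5, 109.8]
orientation: [-90.1, 0.3, -4.5]
ft_force: [0.6, -0.5, -0.3]
finger_gap: 44.8
time_s: 51.12
position: [507.8, 333.1, 70.1]
orientation: [-90.1, 0.3, -4.6]
ft_force: [0.1, 0.0, -0.1]
finger_gap: 44.4
[509.  333.7  71.6] [-90.    0.1  -4.6] [ 0.2 -0.9 -0.9] 44.2 depth 148.51682
delta [-1.3, 5.16, 0.13] dr [0.0, -0.001, -0.003] now [509.  333.7  71.6] [-90.    0.1  -4.6] gap 44.2 F [ 0.2 -0.9 -0.9] t 51.2 q6 34.0
```

View pics/w39.png

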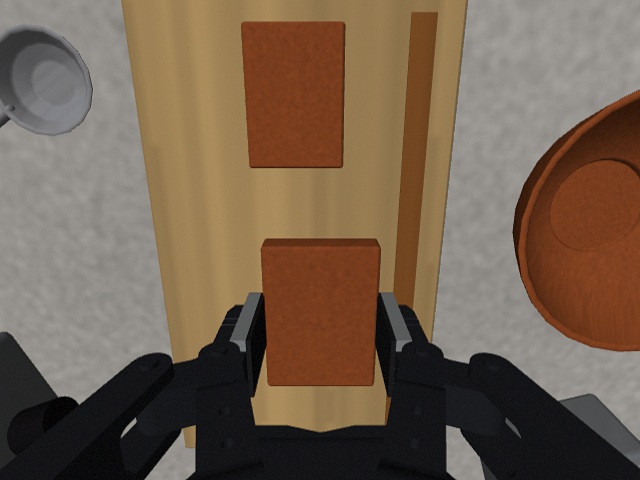

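```bash
python3 -m pendant '[{"dr":[0,0,0],"delta_pos":[-0.8,0.8,0.1],"hand":0.6},{"dr":[0,0,0],"delta_pos":[-1.2,2,0.1],"hand":0.6},{"dr":[0,0,0],"delta_pos":[-1.2,3,0.1],"hand":0.6},{"dr":[0,0,0],"delta_pos":[-1.2,3.8,0.1],"hand":0.6},{"dr":[0,0,0],"delta_pos":[-1.2,4.2,0.1],"hand":0.6},{"dr":[0,0,0],"delta_pos":[-1.2,4.2,0.1],"hand":0.6},{"dr":[0,0,0],"delta_pos":[-1.2,4.2,0.1],"hand":0.6}]'
python3 go.py 496 336 20 -4.5
```

```text
time_s: 51.75
position: [497.9, 336.9, 30.4]
orientation: [-89.9, 0.0, -4.5]
ft_force: [0.2, 0.1, -0.7]
finger_gap: 44.7
delta [-0.18, 1.04, -0.1] dr [-0.001, -0.0, -0.001] now [497.9 336.9  30.4] [-89.9   0.   -4.5] gap 44.7 F [ 0.2  0.1 -0.7] t 51.8 q6 34.0
```

```bash
python3 -m pendant '[{"dr":[0,0,0],"delta_pos":[-0.1,0.4,0],"hand":0.6},{"dr":[0,0,0],"delta_pos":[-0.1,0.8,0],"hand":0.6},{"dr":[0,0,0],"delta_pos":[-0.1,1.0,0],"hand":0.6},{"dr":[0,0,0],"delta_pos":[-0.1,1.0,0],"hand":0.6},{"dr":[0,0,0],"delta_pos":[-0.1,1.0,0],"hand":0.6}]'
python3 go.py 496 336 20 -4.5
```

```text
time_s: 52.17
position: [496.8, 337.0, 20.7]
orientation: [-89.9, 0.0, -4.5]
ft_force: [-0.4, 0.5, -0.9]
finger_gap: 44.2
delta [-0.07, 0.07, -0.11] dr [-0.001, -0.0, -0.001] now [496.8 337.   20.7] [-89.9   0.   -4.5] gap 44.2 F [-0.4  0.5 -0.9] t 52.2 q6 34.0
```

```bash
python3 -m pendant '[{"dr":[0,0,0],"delta_pos":[0,0.1,0],"hand":0.6},{"dr":[0,0,0],"delta_pos":[0,0.15,0],"hand":0.6},{"dr":[0,0,0],"delta_pos":[0,0.15,0],"hand":0.6}]'
python3 -m pendant '[{"dr":[0,0,0],"delta_pos":[0,0,0],"hand":0.4},{"dr":[0,0,0],"delta_pos":[0,0,0],"hand":0.3},{"dr":[0,0,0],"delta_pos":[0,0,0],"hand":0.3},{"dr":[0,0,0],"delta_pos":[0,-0.5,0],"hand":0.25},{"dr":[0,0,0],"delta_pos":[0,-3,0],"hand":0.25},{"dr":[0,0,0],"delta_pos":[0,-6,0],"hand":0.25},{"dr":[0,0,0],"delta_pos":[0,-9,0],"hand":0.25},{"dr":[0,0,0],"delta_pos":[0,-10,0],"hand":0.25}]'
python3 crop.py w40
python3 go.py 555.8 -112.3 120 3
```

```text
time_s: 52.42
position: [496.9, 337.1, 19.3]
orientation: [-89.9, 0.0, -4.5]
ft_force: [-0.5, -0.1, -0.3]
finger_gap: 44.5
time_s: 53.08
position: [499.9, 338.7, 124.7]
orientation: [-89.6, -0.4, -4.5]
ft_force: [0.7, 0.0, 0.8]
finger_gap: 64.2
[500.5 339.  125.3] [-89.6  -0.5  -4.5] [ 0.6 -0.   1.2] 63.6 depth 279.58868
delta [9.07, 0.28, -44.56] dr [-0.007, -0.131, 0.009] now [500.5 339.  125.3] [-89.6  -0.5  -4.5] gap 63.6 F [ 0.6 -0.   1.2] t 53.1 q6 34.0
```

View pics/w40.png

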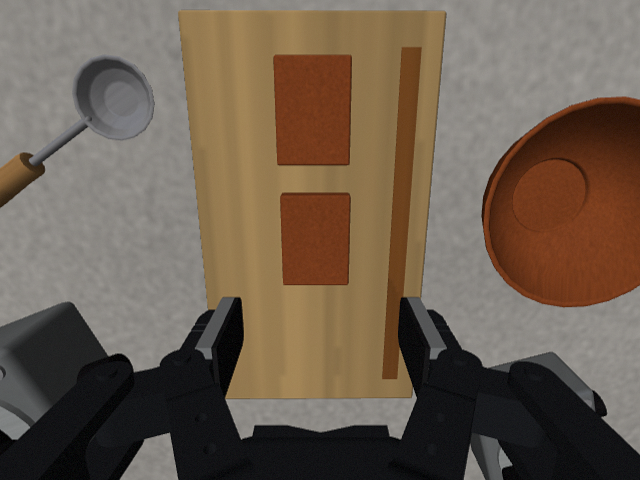

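Two tiles lie flat on the board. Now I'll fetch the third.

```bash
python3 -m pendant '[{"dr":[0,0,0],"delta_pos":[0,0,-4],"hand":0.25},{"dr":[0,0,0],"delta_pos":[0.5,0,-8],"hand":0.25},{"dr":[0,0,0],"delta_pos":[1,0,-12],"hand":0.25},{"dr":[0,0,0],"delta_pos":[2,0,-16],"hand":0.25},{"dr":[0,-0.05,0],"delta_pos":[3,0,-20],"hand":0.25},{"dr":[0,-0.1,0],"delta_pos":[4,0,-24],"hand":0.25},{"dr":[0,-0.131,0],"delta_pos":[5,0,-28],"hand":0.25},{"dr":[0,-0.131,0],"delta_pos":[6,0,-32],"hand":0.25}]'
python3 -m pendant '[{"dr":[0,0,0],"delta_pos":[1,0,-4],"hand":0.2},{"dr":[0,0,0],"delta_pos":[1.5,0,-8],"hand":0.2},{"dr":[0,0,0],"delta_pos":[1.5,0,-11],"hand":0.2},{"dr":[0,0,0],"delta_pos":[1.5,0,-12.5],"hand":0.2},{"dr":[0,0,0],"delta_pos":[1.5,0,-12.5],"hand":0.2},{"dr":[0,0,0],"delta_pos":[1.5,0,-12.5],"hand":0.2},{"dr":[0,0,0],"delta_pos":[1.5,0,-12.5],"hand":0.2}]'
python3 - <<'E'
from h import *
c=Cam('wrist'); im,d=c.snap('w41')
for t in tiles(c,im,32): print(t)
E
python3 go.py 555.5 -112.8 45 3
```

```text
time_s: 53.8
position: [530.5, 11.3, 117.7]
orientation: [-89.9, 0.1, 3.0]
ft_force: [0.5, -0.9, -0.2]
finger_gap: 64.1
time_s: 54.38
position: [552.0, -109.9, 117.6]
orientation: [-89.8, 0.1, 3.0]
ft_force: [0.0, 0.2, -0.6]
finger_gap: 68.4
(558.3, -236.1, 49.7, 54.7, -73.1, (np.float64(325.0), np.float64(407.0)))
(558.9, -112.3, 45.2, 64.3, 3.1, (np.float64(330.0), np.float64(247.0)))
delta [0.32, 7.28, -0.36] dr [-0.003, 0.001, -0.002] now [ 552.2 -109.6  117.8] [-89.9   0.1   3. ] gap 68.3 F [ 0.2  0.2 -0.8] t 54.4 q6 -19.0
```

View pics/w41.png

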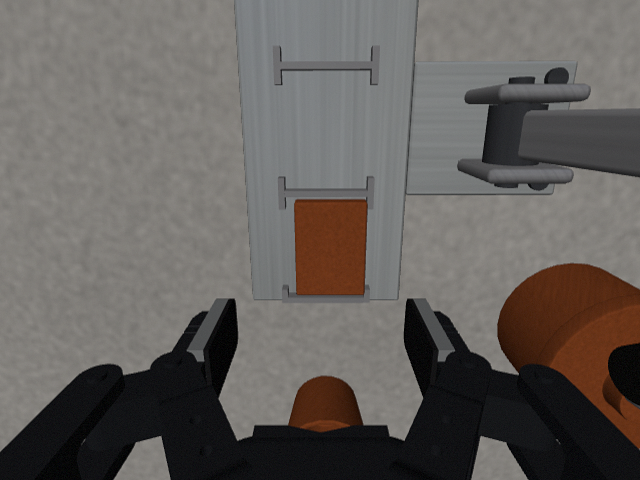

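```bash
python3 -m pendant '[{"dr":[0,0,0],"delta_pos":[0.6,2,-0.3],"hand":0.2},{"dr":[0,0,0],"delta_pos":[0.6,5,-0.3],"hand":0.2},{"dr":[0,0,0],"delta_pos":[0.6,7,-0.3],"hand":0.2},{"dr":[0,0,0],"delta_pos":[0.6,7,-0.3],"hand":0.2},{"dr":[0,0,0],"delta_pos":[0.6,7,-0.3],"hand":0.2},{"dr":[0,0,0],"delta_pos":[0.6,7,-0.3],"hand":0.2}]' 40
python3 - <<'E'
from h import *
c=Cam('wrist'); im,d=c.snap('w42')
for t in tiles(c,im,32): print(t)
E
python3 go.py 558.5 -112.8 22.5 3
```

```text
time_s: 54.93
position: [559.9, -112.7, 49.5]
orientation: [-89.9, -0.1, 3.1]
ft_force: [0.4, 0.7, 0.9]
finger_gap: 68.4
(702.5, -160.6, 48.7, 94.2, 17.7, (np.float64(608.0), np.float64(367.0)))
(558.9, -111.5, 45.2, 65.5, 3.2, (np.float64(317.0), np.float64(286.0)))
delta [-0.21, 2.77, 0.04] dr [-0.001, 0.001, 0.003] now [ 560.5 -113.1   50.2] [-90.   -0.2   3. ] gap 68.3 F [-0.1  0.1  0.3] t 55.0 q6 -19.0
```

```bash
python3 -m pendant '[{"dr":[0,0,0],"delta_pos":[-0.15,1,0],"hand":0.2},{"dr":[0,0,0],"delta_pos":[-0.15,2,0],"hand":0.2},{"dr":[0,0,0],"delta_pos":[-0.15,2.7,0],"hand":0.2},{"dr":[0,0,0],"delta_pos":[-0.15,2.7,0],"hand":0.2},{"dr":[0,0,0],"delta_pos":[-0.15,2.7,0],"hand":0.2}]'
python3 -m pendant '[{"dr":[0,0,0],"delta_pos":[0,0,0],"hand":0.6},{"dr":[0,0,0],"delta_pos":[0,0,0],"hand":0.6},{"dr":[0,0,0],"delta_pos":[0,0,0],"hand":0.6},{"dr":[0,0,0],"delta_pos":[0,0,0],"hand":0.6},{"dr":[0,0,0],"delta_pos":[0,0,0],"hand":0.6}]' 40
python3 -m pendant '[{"dr":[0,0,0],"delta_pos":[0,-2,0],"hand":0.6},{"dr":[0,0,0],"delta_pos":[0,-5,0],"hand":0.6},{"dr":[0,0,0],"delta_pos":[0,-8,0],"hand":0.6},{"dr":[0,0,0],"delta_pos":[0,-9,0],"hand":0.6},{"dr":[0,0,0],"delta_pos":[0,-9,0],"hand":0.6}]'
python3 crop.py w43
python3 go.py 489.5 251 110 -4.5
```

```text
time_s: 55.4
position: [556.7, -113.3, 20.7]
orientation: [-89.9, 0.1, 3.0]
ft_force: [0.3, 0.5, -0.8]
finger_gap: 68.4
time_s: 55.82
position: [558.2, -113.7, 22.2]
orientation: [-89.9, -0.1, 3.0]
ft_force: [0.6, 0.0, 2.2]
finger_gap: 44.6
time_s: 56.23
position: [560.4, -114.4, 115.0]
orientation: [-90.0, -0.4, 3.0]
ft_force: [0.5, -0.5, -0.7]
finger_gap: 44.7
[ 558.6 -113.9  112.7] [-90.   -0.2   3. ] [-0.5 -0.2 -1.1] 44.9 depth 147.68925
delta [-5.01, 0.28, 36.8] dr [-0.001, 0.131, 0.003] now [ 558.6 -113.9  112.7] [-90.   -0.2   3. ] gap 44.9 F [-0.5 -0.2 -1.1] t 56.3 q6 -19.0
```

View pics/w43.png

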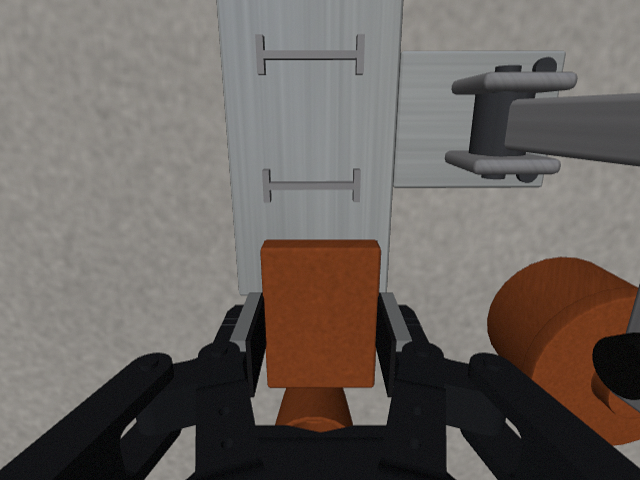

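```bash
python3 -m pendant '[{"dr":[0,0,0],"delta_pos":[-1,0,3],"hand":0.6},{"dr":[0,0,0],"delta_pos":[-2,0,7],"hand":0.6},{"dr":[0,0.05,0],"delta_pos":[-3,0,11],"hand":0.6},{"dr":[0,0.1,0],"delta_pos":[-3.5,0,15],"hand":0.6},{"dr":[0,0.131,0],"delta_pos":[-4.2,0,19],"hand":0.6},{"dr":[0,0.131,0],"delta_pos":[-4.6,0,23],"hand":0.6},{"dr":[0,0.131,0],"delta_pos":[-5,0,27],"hand":0.6},{"dr":[0,0.131,0],"delta_pos":[-5,0,30],"hand":0.6}]'
python3 -m pendant '[{"dr":[0,0,0],"delta_pos":[0.6,0,3.5],"hand":0.6},{"dr":[0,0,0],"delta_pos":[0.6,0,6.3],"hand":0.6},{"dr":[0,0,0],"delta_pos":[0.4,1,6.8],"hand":0.6},{"dr":[0,0,0],"delta_pos":[0.2,3,6.8],"hand":0.6},{"dr":[0,0,0],"delta_pos":[0,4,6.8],"hand":0.6},{"dr":[0,0,0],"delta_pos":[0,4,6.8],"hand":0.6},{"dr":[0,0,0],"delta_pos":[0,4,6.8],"hand":0.6}]'
python3 crop.py w44
python3 go.py 489.5 251 20 -4.5
```

```text
time_s: 56.95
position: [488.4, 185.4, 109.3]
orientation: [-90.0, 0.3, -4.5]
ft_force: [-0.1, -0.3, -2.4]
finger_gap: 44.6
time_s: 57.53
position: [495.2, 249.7, 69.8]
orientation: [-90.1, 0.3, -4.6]
ft_force: [-0.1, 0.1, -1.7]
finger_gap: 45.0
[496.7 250.2  71.1] [-90.    0.1  -4.6] [-0.4  0.7 -0.8] 44.9 depth 147.75096
delta [-0.71, 5.12, 0.02] dr [-0.0, -0.001, -0.002] now [496.7 250.2  71.1] [-90.    0.1  -4.6] gap 44.9 F [-0.4  0.7 -0.8] t 57.6 q6 27.0
```

View pics/w44.png

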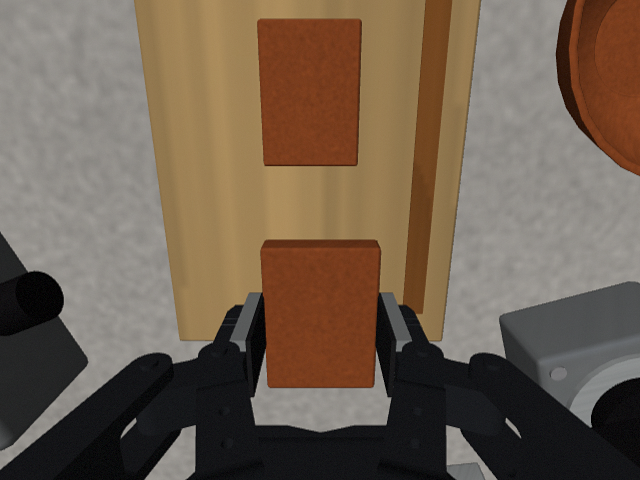

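```bash
python3 - <<'E'
from h import *
c=Cam('wrist')
print(c.plane(181,340,16),c.plane(443,340,16)); print(tiles(c,c.snap()[0],16))
E
python3 -m pendant '[{"dr":[0,0,0],"delta_pos":[-0.5,0.8,0],"hand":0.6},{"dr":[0,0,0],"delta_pos":[-0.6,2,0],"hand":0.6},{"dr":[0,0,0],"delta_pos":[-0.6,3,0],"hand":0.6},{"dr":[0,0,0],"delta_pos":[-0.6,3.8,0],"hand":0.6},{"dr":[0,0,0],"delta_pos":[-0.6,4.1,0],"hand":0.6},{"dr":[0,0,0],"delta_pos":[-0.6,4.1,0],"hand":0.6},{"dr":[0,0,0],"delta_pos":[-0.6,4.1,0],"hand":0.6}]'
python3 go.py 489.5 251 20 -4.5
python3 crop.py w45
```

```text
[408.71078708 206.5377019   16.        ] [567.08146732 193.98312241  16.        ]
[(497.2, 338.0, 48.3, 67.0, -4.5, (np.float64(306.0), np.float64(92.0))), (639.3, 326.6, 41.2, 93.8, 10.0, (np.float64(604.0), np.float64(77.0)))]
time_s: 58.22
position: [491.4, 251.7, 30.8]
orientation: [-89.9, 0.0, -4.5]
ft_force: [0.4, -0.7, -0.4]
finger_gap: 45.2
delta [-0.18, 1.08, -0.09] dr [-0.001, -0.0, -0.001] now [491.4 251.7  30.8] [-89.9   0.   -4.5] gap 45.2 F [ 0.4 -0.7 -0.4] t 58.2 q6 27.0
[491.7 251.9  31.2] [-89.9   0.   -4.5] [-0.1  0.3 -0.8] 45.0 depth 147.75943
```

View pics/w45.png

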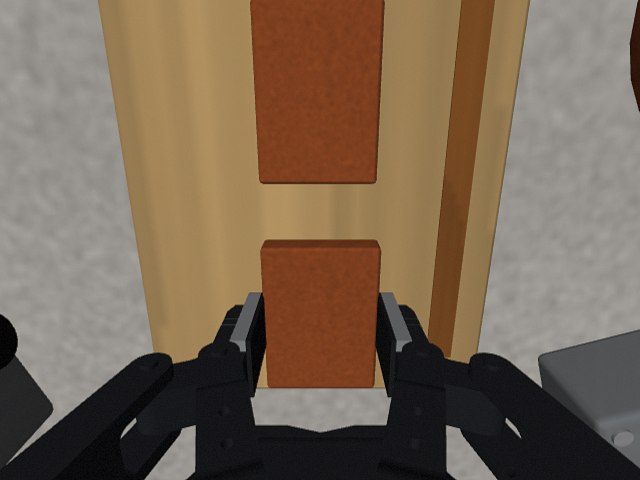

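```bash
python3 -m pendant '[{"dr":[0,0,0],"delta_pos":[-0.1,0.3,0.2],"hand":0.6},{"dr":[0,0,0],"delta_pos":[-0.1,0.8,0.2],"hand":0.6},{"dr":[0,0,0],"delta_pos":[-0.1,1.1,0.2],"hand":0.6},{"dr":[0,0,0],"delta_pos":[-0.1,1.2,0.2],"hand":0.6},{"dr":[0,0,0],"delta_pos":[-0.1,1.2,0.2],"hand":0.6}]'
python3 go.py 489.5 251 18.5 -4.5
python3 -m pendant '[{"dr":[0,0,0],"delta_pos":[0,0,0],"hand":0.4},{"dr":[0,0,0],"delta_pos":[0,0,0],"hand":0.3},{"dr":[0,0,0],"delta_pos":[0,0,0],"hand":0.3},{"dr":[0,0,0],"delta_pos":[0,-0.5,0],"hand":0.25},{"dr":[0,0,0],"delta_pos":[0,-3,0],"hand":0.25},{"dr":[0,0,0],"delta_pos":[0,-6,0],"hand":0.25},{"dr":[0,0,0],"delta_pos":[0,-9,0],"hand":0.25},{"dr":[0,0,0],"delta_pos":[0,-12,0],"hand":0.25}]'
python3 -m pendant '[{"dr":[0,0,0],"delta_pos":[0,-4,0],"hand":0.25},{"dr":[0,0,0],"delta_pos":[0,-8,0],"hand":0.25},{"dr":[0,0,0],"delta_pos":[0,-12,0],"hand":0.25},{"dr":[0,0,0],"delta_pos":[0,-15,0],"hand":0.25},{"dr":[0,0,0],"delta_pos":[0,-15,0],"hand":0.25},{"dr":[0,0,0],"delta_pos":[0,-15,0],"hand":0.25}]'
python3 go.py 489.5 -100 300 -4.5
python3 - <<'E'
from h import *
c=Cam('wrist'); im,d=c.snap('w46')
for t in tiles(c,im,28): print(t)
c=Cam('side'); im,d=c.snap('s46');cv2.imwrite('pics/s46.png',im[:,:,::-1])
E
```

```text
time_s: 58.68
position: [490.2, 253.7, 18.7]
orientation: [-89.9, 0.1, -4.5]
ft_force: [-0.2, -0.2, -1.1]
finger_gap: 44.5
delta [-0.05, 0.02, -0.27] dr [-0.001, -0.0, -0.001] now [490.2 253.7  18.7] [-89.9   0.1  -4.5] gap 44.5 F [-0.2 -0.2 -1.1] t 58.7 q6 27.0
time_s: 59.35
position: [490.4, 253.6, 140.8]
orientation: [-89.9, 0.0, -4.5]
ft_force: [0.3, 0.3, 0.1]
finger_gap: 64.0
time_s: 59.85
position: [492.2, 254.1, 292.9]
orientation: [-89.7, -0.3, -4.5]
ft_force: [-0.4, -0.4, -0.4]
finger_gap: 63.8
delta [2.53, -0.87, -35.32] dr [-0.005, -0.0, 0.006] now [492.2 254.1 292.9] [-89.7  -0.3  -4.5] gap 63.8 F [-0.4 -0.4 -0.4] t 59.9 q6 27.0
(694.7, -156.4, 27.7, 67.4, 32.3, (np.float64(487.0), np.float64(466.0)))
(491.0, 254.8, 45.6, 63.2, -4.6, (np.float64(317.0), np.float64(190.0)))
(497.6, 337.1, 45.6, 62.5, -4.5, (np.float64(317.0), np.float64(110.0)))
(502.4, 412.5, 45.6, 50.1, -4.5, (np.float64(316.0), np.float64(28.0)))
```

View pics/w46.png

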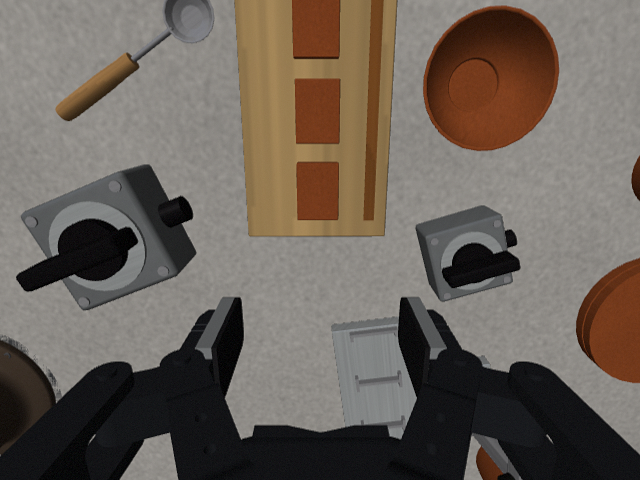

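View pics/s46.png

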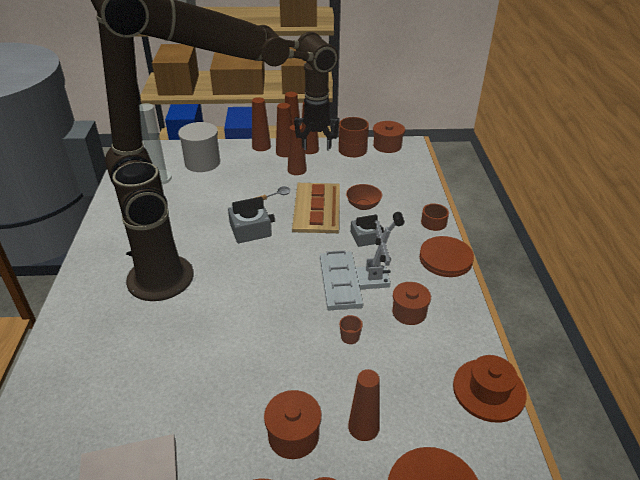

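```bash
python3 -m pendant '[{"dr":[0,0,0],"delta_pos":[0,0,0],"hand":0.25},{"dr":[0,0,0],"delta_pos":[0,0,0],"hand":0.25},{"dr":[0,0,0],"delta_pos":[0,0,0],"hand":0.25},{"dr":[0,0,0],"delta_pos":[0,0,0],"hand":0.25}]'; python3 -c "
from bench import ctrl
print(ctrl.sign_off())"
```

```text
time_s: 60.28
position: [490.2, 253.2, 287.9]
orientation: [-90.0, 0.1, -4.5]
ft_force: [0.7, 0.1, 0.2]
finger_gap: 63.9
the job is handed in; nothing more can be done
None
```

I finished the crack test and handed it in after about 60 s of the 210 s allowed; the sign-off reports no verdict.

- **Testing:** All three tiles were seated in the jig, one to a slot, and the clamp was swung shut onto them. I turned the smaller isolator (bar measured 72 x 14 mm) on for about 2.7 s, then fully off, before touching the clamp again. The power was on only while the clamp was shut.
- **Unloading:** I swung the clamp back open and laid the tiles side by side on the ware board.

**Last checks:**
- **Tiles:** The final wrist and side pictures show all three lying on the board, about 20 mm apart and about 20 mm or more in from its edges. The farthest tile was cut off by the edge of the last wrist picture, so I rely on an earlier wrist picture and the side picture for it.
- **Clamp:** The grip was back where it started, within 1 mm.
- **Handle:** The bar was at 12.7°, the same angle as before the test.
- **Other objects:** I didn't measure them, but in the final pictures the other pottery and the spoon look unmoved.

**Discrepancies:**
- One tile was gripped about 5 mm nearer the fingertips than the others, so I released it that much higher.
- One tile had shifted about 3 mm inside its slot after the test, so I re-measured it before picking it up.
- The first overhead estimate of the jig was about 4 mm off the wrist camera's, so I aligned each tile to its slot with the wrist camera.

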